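# Set up the sanding station

## Robot

A 6-joint arm with a two-finger parallel gripper is mounted at the origin on the work surface. World frame = base frame: x ahead of the robot, y to its left, z up, the work surface at z = 0. Lengths are in m, angles in rad, forces in N, time in s.
With the tool pointing down it reaches from about 0.325 to 0.875 m from the base axis. Payload 4.4 kg.
Tool frame: the origin (TCP) lies midway between the tips of the shut fingers; the grasp point (between the pads) lies robot.pinch_z behind it (robot.pinch_z is the distance from the TCP to the grasp point, in m); z points along the fingers, y is the direction in which the jaws open and shut (so a half turn about z gives the same grasp; the last joint's range is limited). The gripper opens to 85 mm and grips with 20 to 120 N. Pads are 22 mm wide; open, the fingers measure 114 mm over their backs; the gripper's body (76 mm by 85 mm) begins 54 mm behind the grasp point. The pads swing forward as they close: fully open they stand 13 mm farther back than shut.
Start: joints at [0.97, 0.207, 1.542, -0, 1.393, -0.15], TCP at [0.251, 0.518, 0.231] pointing down, gripper open.
Joint ranges: [-2.73, 2.73], [-0.86, 2.22], [0.23, 2.46], [-1.11, 4.25], [0.08, 2.63], [-2.82, 2.82]. Speed limits (rad/s): [2.79, 2.79, 3.14, 3.14, 3.14, 3.14].

## Interface

Orientations are given as a 3x3 rotation matrix whose columns are the frame's x, y, z axes.
In Python, from rig import telemetry, eyes, robot gives the robot as it stands.
- The arm moves only by the tool apply_moves, never from a script. Its argument "increments" is a list of rows, each a list of 7 numbers: the closure, from 0 (fully open) to 1 (shut), then the shift along the tool's x, y, z in cm, then the turn, a rotation vector about the tool's x, y, z in rad. In form: [[grip, dx, dy, dz, wx, wy, wz], ...]. A call has 1 to 10 rows; each row shifts and turns the pose as measured when the row begins, along the tool's axes as they then stand; what a row does not reach is not made up. A row lasts 1/8 s, in which the tool goes at most 62.5 mm and 10.7 degrees, less where a joint would pass 70% of its speed; a pose out of reach is approached as far as the arm can. A call with a gripper value outside its range is refused whole. The fingers move at their own pace and stop on an object; "force" is the grip in N (left out, the last holds). Time passes only in rows, so rows that do not move let the fingers close. It gives the time, the measured TCP pose, the force and the opening at its end, in the units of the state.
- telemetry.state(): the state, without advancing time (a new reading comes with each control period).
- eyes.read_camera(name): name is "scene" or "top" or "wrist"; returns a dict with "image" (480x640x3 uint8, red, green, blue), "vfov" (degrees; the focal length in pixels is half the picture's height over the tangent of half this angle, whatever the lens; pixels are square), "cx", "cy" (the principal point, pixels), "k1" (the pictures are not rectified: a ray, as slopes to the right and down, at radius r is drawn at 1 + k1 r^2 times it, then the intrinsics apply), "extrinsics" (4x4, takes a point from camera to world coordinates). Camera axes: x right, y up, looking along -z (the intrinsics and any distortion apply to the point x, -y, -z); pixel columns grow to the right and rows downward; lengths in m; the calibration is good to about 2 mm. A picture is of the moment at which its call begins. There is no depth.
- robot.sign_off(): hands the job in, once; it reports no verdict.
The state is a dict: "clock": time; "joint_pos": joint angles; "qd": joint speeds; "joint_torque": joint torques, N m; "tool_pos": TCP position; "orientation": TCP orientation; "wrist_force": force on the tool from outside, world axes, zero at the start; "moment": the same for the moment, N m; "grip_width": opening from 0.0 (shut) to 1.0 (fully open).
Only numpy, scipy, OpenCV 4.12 (cv2) and the standard library are available. Lean on these libraries where they do the work, as an engineer would, in place of code of your own. Each camera call takes 0.05 s, during which the arm holds its last target.

## Task

Set up the sanding station for the next class: put every loose sanding block into the two-compartment caddy, then hang the loaded caddy upright by its rear lip on the top rail of the louvred stand, near the middle of the rail. Also fit the perforated panel into the sanding box: it is longer than the opening, so tilt it in, lay it flat on both ledges and centre it so that both its ends lie beneath the frame's lips. Do not disturb the jar, the mallet or the paddle-shaped board.

Things in the scene. Friction and masses are not known exactly. Their poses are not given: they have to be found in the camera images.
- box: fixed plywood sanding box, 150 (x) x 252 (y) mm, walls 64 mm high (68 with the trim strips along the two long sides); origin at the centre of its underside on the bench, z up, long axis y; yaw varies. Well inside: 130 (x) x 232 (y) mm, end walls at y = +-116, floor 8 mm. Ledges and lips at both y ends: see box_opening
- box_opening (a point): centre of the box's opening, level with the lips' tops, 64 mm above box; axes as the box. At each y end a lip 8 mm thick (56 to 64 mm above the bench) overhangs from the end wall in to y = +-90 mm: opening 130 (x) x 180 (y) mm. Below, a ledge (top 30 mm above the bench) reaches from the end wall in to y = +-70 mm; 26 mm between ledge and lip
- panel_c (a point): loose perforated plywood panel 120 (x) x 194 (y) x 8 mm, about 0.3 kg, with a dark wooden grip block upright at its centre on top: 60 long (x), 16 thick (y), from 8 to 50 mm above the underside. The point is the centre, 25 mm above the underside; z up, y along the panel. It starts flat on the bench, grip up
- caddy_c (a point): loose grey plastic caddy 134 (x) x 146 (y) mm, 0.32 kg; the point is 40 mm above its underside; x to its lip. Floor 4, walls 5 thick, 34 high (rear wall, +x: 60). A 14 mm divider along y at x = 0 makes two compartments 55 (x) x 136 (y), centres x = +-34.5; its middle 56 mm (y) rises as the carrying grip, 14 thick (x), to 80 mm above the underside
- caddy_lip (a point): the caddy's hook-shaped lip, 100 mm wide (y), behind its rear wall; the point is the top of the hook gap at its middle, 56 mm above the caddy's underside and 72.5 mm behind (+x of) its centre. The gap is 11 mm (x), between the rear wall's outer face and a tongue 4 mm thick that hangs 16 mm down; the flange over it is 4 mm thick
- stand: fixed louvred stand, front facing -x; origin on the bench under the front plane of its rails, at mid width; z up, y along the rails; yaw varies. Two horizontal steel rails 5 mm thick (x 0 to 5), 212 long: top rail from 110 to 130 mm high, lower one from 74 to 94. Board behind them (x 28 to 36 mm) 220 wide, 140 high; end brackets at y = +-103
- stand_rail (a point): middle of the top rail's upper edge, 130 mm above the bench; axes as the stand. Hung here, the caddy's lip point is just on this height, the caddy's underside 74 mm above the bench, its rear wall against both rails' fronts; play in the hook lets it droop forward by up to 8 degrees
- block1_c (a point): hand sanding block, wood on a cork sole: sole 46 (x) x 40 (y) x 12 mm, along its middle an upright grip ridge 44 long (x), 18 thick (y), 24 tall, so 36 mm high in all, 60 g. The point is its centre half-way up, 18 mm above the underside; x along the ridge, z up. 2 to 4 of the blocks are present
- block2_c (a point): hand sanding block, wood on a cork sole: sole 46 (x) x 40 (y) x 12 mm, along its middle an upright grip ridge 44 long (x), 18 thick (y), 24 tall, so 36 mm high in all, 60 g. The point is its centre half-way up, 18 mm above the underside; x along the ridge, z up. 2 to 4 of the blocks are present
- block3_c (a point): hand sanding block, wood on a cork sole: sole 46 (x) x 40 (y) x 12 mm, along its middle an upright grip ridge 44 long (x), 18 thick (y), 24 tall, so 36 mm high in all, 60 g. The point is its centre half-way up, 18 mm above the underside; x along the ridge, z up. 2 to 4 of the blocks are present
- block4_c (a point): hand sanding block, wood on a cork sole: sole 46 (x) x 40 (y) x 12 mm, along its middle an upright grip ridge 44 long (x), 18 thick (y), 24 tall, so 36 mm high in all, 60 g. The point is its centre half-way up, 18 mm above the underside; x along the ridge, z up. 2 to 4 of the blocks are present
- jar: bystander: amber glass jar, 60 mm across, 80 mm high; origin at its underside; leave alone
- mallet: bystander: wooden mallet lying on the bench; leave alone
- paddle: bystander: paddle-shaped wooden board 150 x 90 x 14 mm with a handle, flat on the bench; leave alone
Things that resemble listed ones, but are neither listed nor needed, are in the scene too. What is shaped like the part that bears block2_c but black or yellow is not meant.

How it is judged:
On the way, in this order (a step that is already met when the one before it is completed fails the run):
1. every sanding block present is in the caddy, before it is hung (x of block1_c in the frame of caddy_c between -0.062 and 0.062 m and y of block1_c in the frame of caddy_c between -0.068 and 0.068 m and z of block1_c in the frame of caddy_c between -0.036 and 0.006 m and x of block2_c in the frame of caddy_c between -0.062 and 0.062 m and y of block2_c in the frame of caddy_c between -0.068 and 0.068 m and z of block2_c in the frame of caddy_c between -0.036 and 0.006 m and x of block3_c in the frame of caddy_c between -0.062 and 0.062 m and y of block3_c in the frame of caddy_c between -0.068 and 0.068 m and z of block3_c in the frame of caddy_c between -0.036 and 0.006 m and x of block4_c in the frame of caddy_c between -0.062 and 0.062 m and y of block4_c in the frame of caddy_c between -0.068 and 0.068 m and z of block4_c in the frame of caddy_c between -0.036 and 0.006 m and height (world z) of caddy_c below 0.09 m), for 0.2 s.
2. the loaded caddy hangs by its lip on the top rail (x of block1_c in the frame of caddy_c between -0.062 and 0.062 m and y of block1_c in the frame of caddy_c between -0.068 and 0.068 m and z of block1_c in the frame of caddy_c between -0.036 and 0.006 m and x of block2_c in the frame of caddy_c between -0.062 and 0.062 m and y of block2_c in the frame of caddy_c between -0.068 and 0.068 m and z of block2_c in the frame of caddy_c between -0.036 and 0.006 m and x of block3_c in the frame of caddy_c between -0.062 and 0.062 m and y of block3_c in the frame of caddy_c between -0.068 and 0.068 m and z of block3_c in the frame of caddy_c between -0.036 and 0.006 m and x of block4_c in the frame of caddy_c between -0.062 and 0.062 m and y of block4_c in the frame of caddy_c between -0.068 and 0.068 m and z of block4_c in the frame of caddy_c between -0.036 and 0.006 m and z of caddy_c in the frame of stand between 0.1 and 0.122 m and x of caddy_c in the frame of stand between -0.082 and -0.06 m and y of caddy_c in the frame of stand between -0.05 and 0.05 m and angle between caddy_c's own z axis and vertical below 0.22 rad and angle between the x axis of caddy_c and the x axis of stand, either way round below 0.25 rad), for 0.3 s.
At the end, for the whole second after the job is handed in: Every block present lies in the caddy; the caddy hangs at rest by its lip on the top rail (within 50 mm of the rail's middle, drooping less than 0.22 rad); the panel lies at rest flat (0.035 rad) on both ledges of the sanding box, centred along it within 7 mm so that both ends are beneath the lips (all of step 2 and y of panel_c in the frame of box between -0.007 and 0.007 m and x of panel_c in the frame of box between -0.01 and 0.01 m and z of panel_c in the frame of box between 0.051 and 0.059 m and angle between panel_c's own z axis and vertical below 0.035 rad and linear speed of each of caddy, panel below 0.03 m/s); the robot touches nothing.
It fails at once if the jar is disturbed (moved over 30 mm) (distance of jar from where it was at the start of the episode above 0.03 m).
It fails at once if the mallet is disturbed (moved over 30 mm) (distance of mallet from where it was at the start of the episode above 0.03 m).
It fails at once if the paddle is disturbed (moved over 30 mm) (distance of paddle from where it was at the start of the episode above 0.03 m).
Of block1, block2, block3, block4 only 2 to 4 are there at a start; the rules pass over those that are not, and their reading is None.
At some moment in a run one of block1, block2, block3, block4, panel may be knocked a few centimetres aside while the robot is not near it.
It also fails if it takes over 210 s, if anything falls off the work surface, if the arm or the gripper's body presses on something with over 40 N, if the wrist force passes 120 N, or if a joint passes its speed limit or range.

## Working session

There is one attempt and no reset: what is moved stays moved. The work goes in short steps, Python scripts to look and compute and a tool call to move; the robot and the scene stay as the last step left them, time stands still between calls to the robot, and variables do not carry over. Pictures are saved under pics/ and viewed, and the job is handed in when it is done.

Besides the shell and the picture viewer there is one more tool, called after "Call:" as name(argument=value, ...) on one line, values as JSON. apply_moves: Moves the arm, as the interface text tells. Its arguments: {"type":"object","properties":{"increments":{"type":"array"},"force":{"type":"number"}},"required":["increments"]}

```bash
ls; mkdir -p pics
python3 - <<'E'
from rig import telemetry, eyes, robot
import cv2
print(telemetry.state()); print(robot.pinch_z)
for n in ["scene","top","wrist"]:
    c=eyes.read_camera(n); cv2.imwrite(f"pics/{n}0.png",c["image"][:,:,::-1]); print(n,c["vfov"],c["cx"],c["cy"],c["k1"],c["extrinsics"])
E
```

```text
pics
{'clock': 0.0, 'joint_pos': array([ 9.69495493e-01,  2.07433097e-01,  1.54293895e+00,  4.38660504e-09,
        1.39350059e+00, -1.50489392e-01]), 'qd': array([ 0.00021839,  0.00100369, -0.00208667,  0.00041953,  0.00071698,
        0.00140899]), 'joint_torque': array([-9.89049840e-04, -3.83037722e+01, -2.91593689e+01, -3.49382281e-04,
        1.07311367e-02,  7.94185837e-06]), 'tool_pos': array([0.25010166, 0.51692744, 0.23012544]), 'orientation': array([[-9.00093636e-01,  4.35694599e-01, -1.28982822e-03],
       [ 4.35696374e-01,  9.00091737e-01, -1.88007636e-03],
       [ 3.41824609e-04, -2.25421824e-03, -9.99997401e-01]]), 'wrist_force': array([ 0.34873709, -0.54291562,  0.14057217]), 'moment': array([ 0.00768135, -0.00127017,  0.00234063]), 'grip_width': 0.9983230310076974}
0.0187
scene 56.9129003865704 310.21316024904513 236.66659622403762 0.010755581036896838 [[ 1.80999453e-02 -7.11398477e-01  7.02555762e-01  1.29547661e+00]
 [ 9.99683751e-01  6.06999472e-04 -2.51402147e-02 -1.15270739e-01]
 [ 1.74582595e-02  7.02788616e-01  7.11184484e-01  8.52768776e-01]
 [ 0.00000000e+00  0.00000000e+00  0.00000000e+00  1.00000000e+00]]
top 44.57234825869522 304.6684995773614 239.50951139617194 -0.004450505633627162 [[ 1.27643810e-03  9.98090039e-01 -6.17628163e-02  4.76031845e-01]
 [-9.99985779e-01  1.59379570e-03  5.08933505e-03 -7.09566400e-02]
 [ 5.17805193e-03  6.17554418e-02  9.98077879e-01  1.32880373e+00]
 [ 0.00000000e+00  0.00000000e+00  0.00000000e+00  1.00000000e+00]]
wrist 65.38316324562587 318.130189659423 238.42765272671673 -0.008513060553091032 [[ 0.43598338 -0.85173052 -0.29064343  0.17553046]
 [ 0.89995091  0.41168009  0.1435544   0.55289136]
 [-0.00261755 -0.32415215  0.94600134  0.37239278]
 [ 0.          0.          0.          1.        ]]
```

View pics/top0.png

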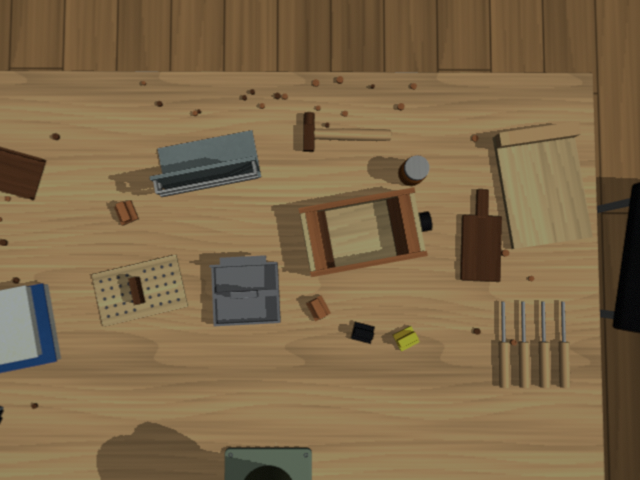

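View pics/scene0.png

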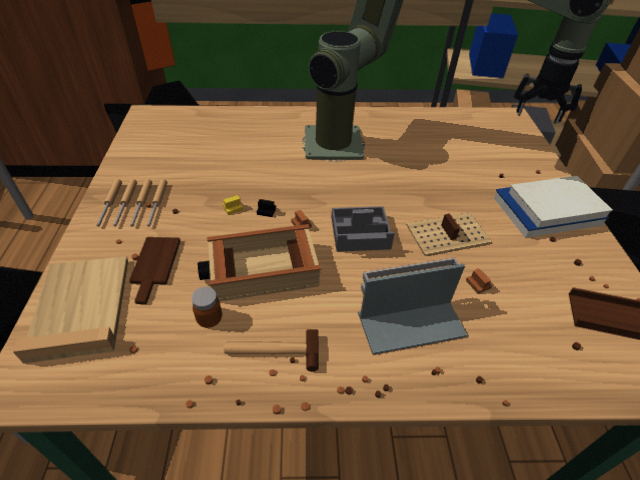

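View pics/wrist0.png

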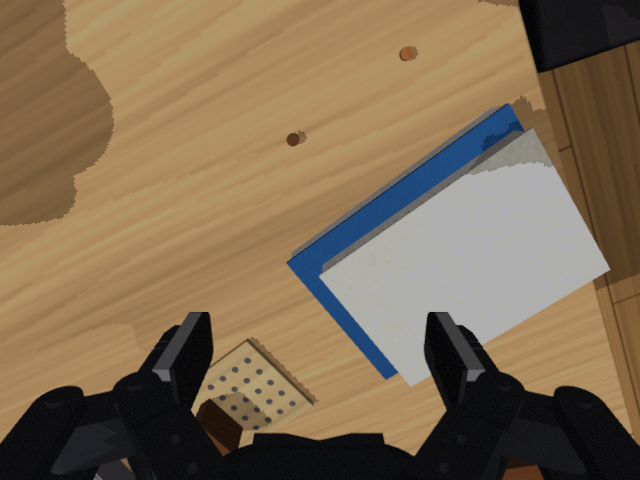

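The top view shows two rust-brown blocks, at (126,212) and (318,307), with black and yellow decoys nearby. The caddy is at (246,293), the panel at (139,290), the stand at (207,163) and the box at (363,230). Next I'll measure them.

```bash
cat > h.py <<'E'
import numpy as np, cv2
from scipy.spatial.transform import Rotation as Ro
from rig import telemetry, eyes, robot
def cam(n):
    c=eyes.read_camera(n); f=240/np.tan(np.radians(c["vfov"]/2))
    c["K"]=np.array([[f,0,c["cx"]],[0,f,c["cy"]],[0,0,1.]]); c["D"]=np.array([c["k1"],0,0,0.]); return c
def ray(c,uv):
    p=cv2.undistortPoints(np.array(uv,float).reshape(-1,1,2),c["K"],c["D"]).reshape(-1,2)
    d=np.c_[p[:,0],-p[:,1],-np.ones(len(p))]@c["extrinsics"][:3,:3].T
    return c["extrinsics"][:3,3],d
def onz(c,uv,z):
    o,d=ray(c,uv); return o+d*((z-o[2])/d[:,2:3])
def proj(c,P):
    E=c["extrinsics"];P=np.atleast_2d(P);q=(P-E[:3,3])@E[:3,:3]
    q=q*[1,-1,-1]
    return cv2.projectPoints(q,np.zeros(3),np.zeros(3),c["K"],c["D"])[0].reshape(-1,2)
def save(c,name,crop=None,s=1):
    im=c["image"][:,:,::-1]
    if crop: x0,y0,x1,y1=crop; im=im[y0:y1,x0:x1]
    cv2.imwrite("pics/"+name,cv2.resize(im,None,fx=s,fy=s,interpolation=cv2.INTER_CUBIC))
def go(p=None,yaw=None):
    """print shift to world point p (TCP) and turn to make tool x at given yaw (tool down)"""
    s=telemetry.state();R=s["orientation"];t=s["tool_pos"]
    print("t=%.2f tcp"%s["clock"],t.round(4),"w",round(s["grip_width"],3),"F",s["wrist_force"].round(1),"ax",R[:,0].round(3),R[:,1].round(3))
    if yaw is not None:
        Rd=np.array([[np.cos(yaw),np.sin(yaw),0],[np.sin(yaw),-np.cos(yaw),0],[0,0,-1]])
        rv=Ro.from_matrix(R.T@Rd).as_rotvec(); print("rotvec",rv.round(3)," j6",s["joint_pos"][5].round(3))
        R2=Rd
    else: R2=R
    if p is not None:
        d=np.array(p)-t
        print("shift cm before turn",(R.T@d*100).round(2),"after turn",(R2.T@d*100).round(2))
E
python3 - <<'E'
from h import *
c=cam("top")
im=c["image"]; hsv=cv2.cvtColor(im,cv2.COLOR_RGB2HSV)
for p in [(126,212),(318,307),(363,332),(136,290),(245,280),(205,150)]: print(p,im[p[1],p[0]],hsv[p[1],p[0]], onz(c,[p],0.03)[0].round(3))
save(c,"t_left.png",(80,120,300,340),3); save(c,"t_box.png",(280,170,440,340),4)
E
```

```text
(126, 212) [119  76  45] [ 13 159 119] [0.617 0.32  0.03 ]
(318, 307) [128  82  50] [ 12 155 128] [ 0.407 -0.107  0.03 ]
(363, 332) [17 17 19] [120  27  19] [ 0.353 -0.206  0.03 ]
(136, 290) [63 40 23] [ 13 162  63] [0.444 0.295 0.03 ]
(245, 280) [89 91 93] [105  11  93] [0.466 0.054 0.03 ]
(205, 150) [ 92 103 101] [ 85  27 103] [0.757 0.146 0.03 ]
```

View pics/t_left.png

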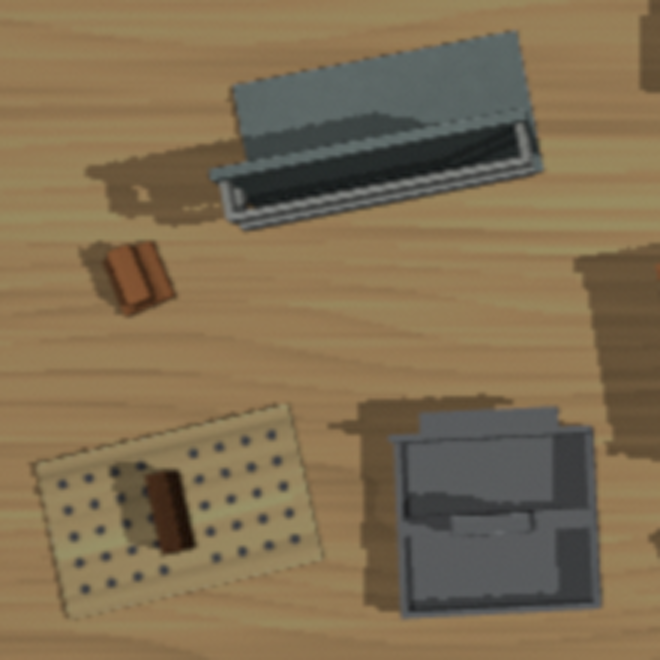

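View pics/t_box.png

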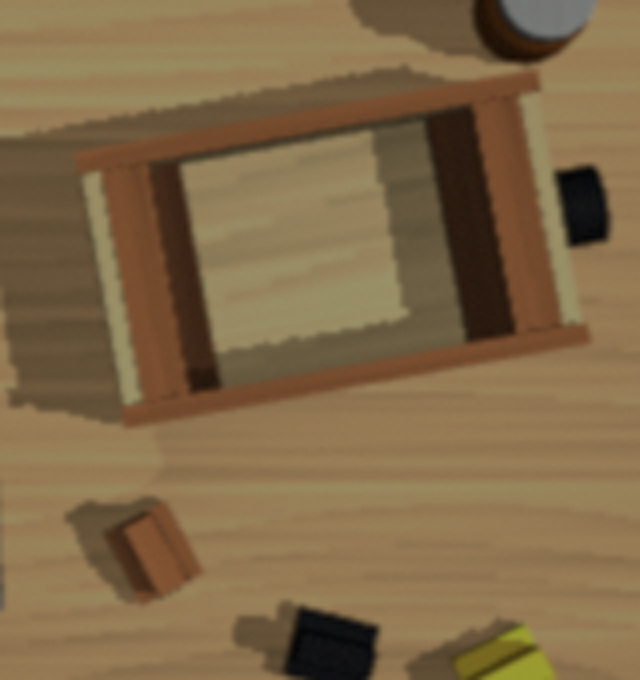

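The left crop shows block A's ridge running from (115,248) to (140,302), the panel, caddy and stand. The box crop shows the trim corners at (75,158), (540,75), (588,335) and (124,420), and block B's ridge around (150,553).

Run:
```python
from h import *
c=cam("top")
L=lambda x,y:(80+(x+.5)/3-.5,120+(y+.5)/3-.5); B=lambda x,y:(280+(x+.5)/4-.5,170+(y+.5)/4-.5)
def show(n,pts,z):
    P=onz(c,pts,z); print(n,P[:,:2].round(4).tolist(),"mean",P.mean(0)[:2].round(4)); return P
def ang(a,b): d=b-a; return np.degrees(np.arctan2(d[1],d[0])).round(1)
P=show("box trim",[B(75,158),B(540,75),B(588,335),B(124,420)],.068); print("y axis",ang(P[1],P[0]),ang(P[2],P[3]),"x",ang(P[3],P[0]),ang(P[2],P[1]), np.linalg.norm(P[0]-P[1]),np.linalg.norm(P[0]-P[3]))
P=show("blkA ridge",[L(106,250),L(129,244),L(151,298),L(128,306)],.036);print(ang(P[3],P[0]),ang(P[2],P[1]))
P=show("blkB ridge",[B(118,540),B(150,512),B(185,575),B(150,600)],.036);print(ang(P[3],P[0]),ang(P[2],P[1]))
P=show("panel top",[L(33,463),L(286,404),L(323,556),L(70,617)],.008);print("y",ang(P[1],P[0]),ang(P[2],P[3]),"x",ang(P[3],P[0]),ang(P[2],P[1]))
P=show("panel grip",[L(147,474),L(178,470),L(193,547),L(163,553)],.05);print(ang(P[3],P[0]),ang(P[2],P[1]))
P=show("caddy front edge",[L(405,616),L(602,606)],.034);print(ang(P[1],P[0]))
P=show("caddy rear wall front/top",[L(392,438),L(592,428)],.06);print(ang(P[1],P[0]))
P=show("caddy grip top",[L(452,515),L(530,511),L(536,531),L(454,536)],.08)
P=show("rail top front",[L(240,226),L(541,168)],.13);print(ang(P[1],P[0]))
P=show("board top rear/front",[L(212,170),L(528,108)],.14);print(ang(P[1],P[0]))
```

```text
box trim [[0.6199, -0.0637], [0.6657, -0.316], [0.5245, -0.3405], [0.4785, -0.0903]] mean [ 0.5721 -0.2026]
y axis 100.3 100.4 x 10.7 9.8 0.25645148907497156 0.14393903856736256
blkA ridge [[0.6365, 0.3432], [0.641, 0.3263], [0.6009, 0.3093], [0.595, 0.3261]] mean [0.6183 0.3262]
22.4 23.1
blkB ridge [[0.4127, -0.0875], [0.428, -0.1051], [0.3936, -0.1243], [0.38, -0.1051]] mean [ 0.4036 -0.1055]
28.2 29.2
panel top [[0.4793, 0.4035], [0.5238, 0.2146], [0.4102, 0.1853], [0.3647, 0.3732]] mean [0.4445 0.2941]
y 103.3 103.6 x 14.8 14.5
panel grip [[0.4713, 0.3055], [0.4743, 0.2831], [0.4187, 0.2712], [0.4143, 0.2928]] mean [0.4446 0.2882]
12.5 12.1
caddy front edge [[0.3679, 0.1197], [0.3753, -0.0243]] mean [0.3716 0.0477]
92.9
caddy rear wall front/top [[0.4975, 0.1266], [0.5049, -0.0176]] mean [0.5012 0.0545]
92.9
caddy grip top [[0.4428, 0.0804], [0.4457, 0.0252], [0.4316, 0.0209], [0.428, 0.0789]] mean [0.437  0.0514]
rail top front [[0.6416, 0.2216], [0.6821, 0.0153]] mean [0.6618 0.1184]
101.1
board top rear/front [[0.6786, 0.2389], [0.7218, 0.0237]] mean [0.7002 0.1313]
101.4
```

Run:
```python
from h import *
go((.6183,.3262,.13),np.radians(202.7))
```

```text
t=0.25 tcp [0.2503 0.5172 0.2307] w 1.003 F [-0.7 -0.9 -1.1] ax [-0.9    0.436  0.   ] [ 0.436  0.9   -0.001]
rotvec [-0.001 -0.001 -0.847]  j6 -0.15
shift cm before turn [-41.45  -1.15  10.06] after turn [-26.57 -31.83  10.07]
```

Call:
apply_moves(increments=[[0, -5.2, -0.1, 1.0, 0, 0, 0], [0, -5.2, -0.1, 1.0, 0, 0, 0], [0, -5.2, -0.1, 1.0, 0, 0, 0], [0, -5.2, -0.2, 1.0, 0, 0, 0], [0, -5.2, -0.2, 1.0, 0, 0, 0], [0, -5.2, -0.1, 1.0, 0, 0, 0], [0, -5.2, -0.1, 1.0, 0, 0, 0], [0, -5, -0.1, 1.0, 0, 0, 0]])

```text
clock: 1.25
tool_pos: [0.6269, 0.3271, 0.1484]
orientation: [[-0.904, 0.428, -0.0], [0.428, 0.904, 0.003], [0.001, 0.003, -1.0]]
wrist_force: [-0.1, 1.1, 0.1]
grip_width: 0.997
```

Call:
apply_moves(increments=[[0, 0, 0, 0, 0, 0, -0.17], [0, 0, 0, 0, 0, 0, -0.17], [0, 0, 0, 0, 0, 0, -0.17], [0, 0, 0, 0, 0, 0, -0.17], [0, 0, 0, 0, 0, 0, -0.17]])

```text
clock: 1.88
tool_pos: [0.63, 0.3218, 0.1433]
orientation: [[-0.91, -0.415, -0.005], [-0.415, 0.91, 0.0], [0.005, 0.002, -1.0]]
wrist_force: [0.2, 0.3, -0.5]
grip_width: 1.002
```

Run:
```python
from h import *
c=cam("wrist"); save(c,"w1.png")
go((.6183,.3262,.13),np.radians(202.7))
print(c["extrinsics"].round(3), proj(c,[.6183,.3262,.036]))
```

```text
t=1.93 tcp [0.63   0.3218 0.1432] w 0.995 F [-0.4 -0.5  0.2] ax [-0.908 -0.418  0.005] [-0.418  0.908  0.002]
rotvec [ 0.002 -0.005  0.035]  j6 -1.653
shift cm before turn [0.87 0.88 1.33] after turn [0.91 0.86 1.32]
[[-0.415 -0.863 -0.29   0.555]
 [ 0.91  -0.393 -0.134  0.287]
 [ 0.001 -0.319  0.948  0.286]
 [ 0.     0.     0.     1.   ]] [[331.95643412 224.3704516 ]]
```

View pics/w1.png

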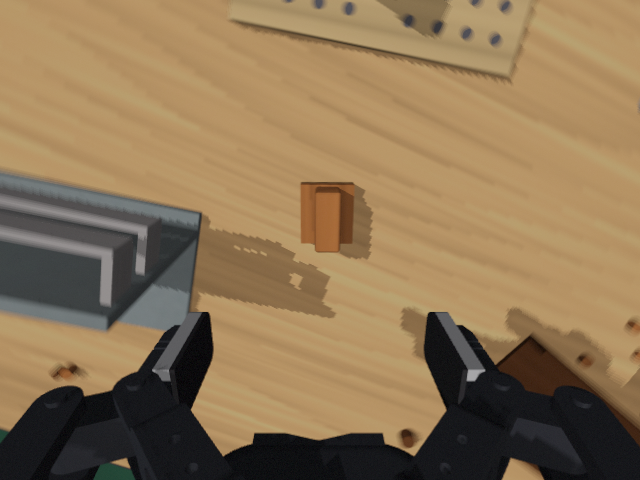

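The wrist view shows block A's ridge top spanning (316,189) to (340,251), with the fingers well aligned to it.

Run:
```python
from h import *
c=cam("wrist")
P=onz(c,[(316,189),(340,189),(340,251),(315.5,251.5)],.036); m=P.mean(0); print(m, P[:,:2])
d=P[0]+P[1]-P[2]-P[3]; a=np.arctan2(d[1],d[0]); print(np.degrees(a))
go((m[0],m[1],.014),a)
go((m[0],m[1],.014),a+np.pi)
```

```text
[0.61716459 0.32249415 0.036     ] [[0.6002154  0.30567595]
 [0.59344982 0.32039423]
 [0.63367814 0.33981089]
 [0.641315   0.32409554]]
-155.05070502558974
t=1.98 tcp [0.63   0.3219 0.1433] w 1.001 F [0.  0.3 0. ] ax [-0.912 -0.41   0.005] [-0.409  0.912  0.002]
rotvec [ 0.002 -0.005 -0.014]  j6 -1.644
shift cm before turn [ 1.08  0.55 12.94] after turn [ 1.14  0.6  12.93]
t=1.98 tcp [0.63   0.3219 0.1433] w 1.001 F [0.  0.3 0. ] ax [-0.912 -0.41   0.005] [-0.409  0.912  0.002]
rotvec [-0.007 -0.004  3.128]  j6 -1.644
shift cm before turn [ 1.08  0.55 12.94] after turn [-1.14 -0.6  12.93]
```

Call:
apply_moves(increments=[[0.2, 1.1, 0.6, 3, 0, 0, 0], [0.2, 0, 0, 3, 0, 0, 0], [0.3, 0, 0, 3, 0, 0, 0], [0.3, 0, 0, 2, 0, 0, 0], [0.3, 0, 0, 1, 0, 0, 0]])

```text
clock: 2.6
tool_pos: [0.6189, 0.3239, 0.0223]
orientation: [[-0.918, -0.396, -0.0], [-0.396, 0.918, 0.002], [-0.001, 0.002, -1.0]]
wrist_force: [-0.1, -0.6, 0.7]
grip_width: 0.698
```

Run:
```python
from h import *
go((.6172,.3225,.014),np.radians(-155))
```

```text
t=2.60 tcp [0.6189 0.3239 0.0223] w 0.698 F [-0.1 -0.6  0.7] ax [-0.918 -0.396 -0.001] [-0.396  0.918  0.002]
rotvec [ 0.002  0.001 -0.029]  j6 -1.622
shift cm before turn [ 0.21 -0.06  0.83] after turn [ 0.21 -0.06  0.83]
```

Call:
apply_moves(increments=[[0.5, 0.2, 0, 0.8, 0, 0, -0.03], [0.7, 0, 0, 0.1, 0, 0, 0], [1, 0, 0, 0, 0, 0, 0], [1, 0, 0, 0, 0, 0, 0], [1, 0, 0, 0, 0, 0, 0], [1, 0, 0, 0, 0, 0, 0]], force=40)

```text
clock: 3.35
tool_pos: [0.6192, 0.3239, 0.0158]
orientation: [[-0.906, -0.424, 0.005], [-0.424, 0.906, 0.004], [-0.006, 0.002, -1.0]]
wrist_force: [-0.9, 0.4, -0.2]
grip_width: 0.198
```

Call:
apply_moves(increments=[[1, 0, 0, -3, 0, 0, 0], [1, 0, 0, -5, 0, 0, 0], [1, 0, 0, -5, 0, 0, 0], [1, 0, 0, -4, 0, 0, 0], [1, 0, 0, -1, 0, 0, 0]])

```text
clock: 3.98
tool_pos: [0.617, 0.3226, 0.1983]
orientation: [[-0.906, -0.424, -0.0], [-0.424, 0.906, 0.002], [-0.001, 0.002, -1.0]]
wrist_force: [-0.1, -0.1, -0.7]
grip_width: 0.201
```

Run:
```python
from h import *
c=cam("wrist"); save(c,"w2.png"); c=cam("top"); save(c,"t2.png")
C=np.array([.436,.0515]);a=np.radians(2.9)
R=np.array([[np.cos(a),-np.sin(a)],[np.sin(a),np.cos(a)]])
for q in [(.0345,.03),(.0345,0.035),(-.0345,.03),(-.0345,-.035)]:
  print(q,C+R@q)
p=C+R@(.0345,.035)
go((*p,.16),np.radians(182.9))
```

```text
(0.0345, 0.03) [0.46893803 0.08320704]
(0.0345, 0.035) [0.46868506 0.08820063]
(-0.0345, 0.03) [0.40002639 0.07971612]
(-0.0345, -0.035) [0.40331494 0.01479937]
t=4.08 tcp [0.6158 0.3221 0.1954] w 0.202 F [0.3 0.6 0.1] ax [-0.906 -0.424  0.004] [-0.424  0.906  0.002]
rotvec [ 0.002 -0.004  0.387]  j6 -1.652
shift cm before turn [ 23.23 -14.96   3.59] after turn [ 15.87 -22.62   3.54]
```

View pics/w2.png

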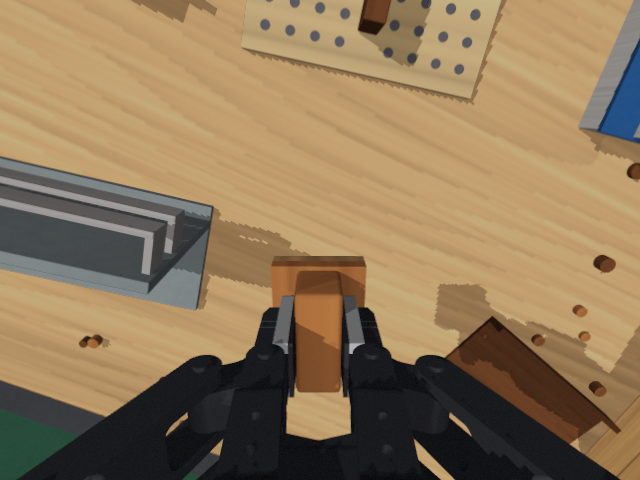

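View pics/t2.png

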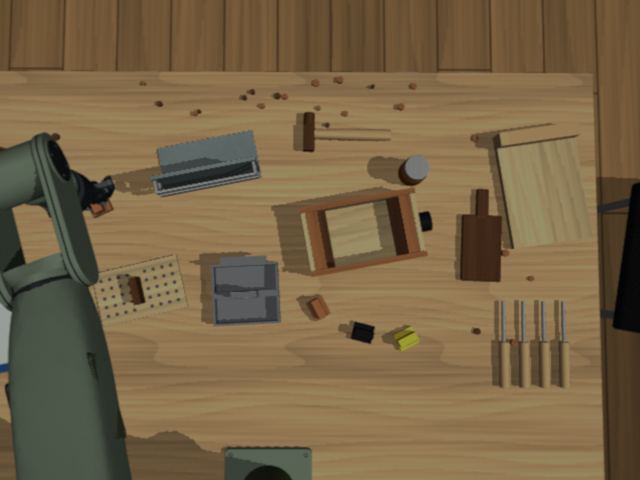

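Block A is held square between the pads. Now carry it to the rear compartment.

Call:
apply_moves(increments=[[1, 0, 0, 0, 0, 0, 0.13], [1, 0, 0, 0, 0, 0, 0.13], [1, 0, 0, 0, 0, 0, 0.13], [1, 3.2, -4.6, 0.6, 0, 0, 0], [1, 3.2, -4.6, 0.6, 0, 0, 0], [1, 3.2, -4.6, 0.6, 0, 0, 0], [1, 3.2, -4.5, 0.6, 0, 0, 0], [1, 3.1, -4.3, 0.6, 0, 0, 0], [1, 0, 0, 0, 0, 0, 0]])

```text
clock: 5.2
tool_pos: [0.4416, 0.0811, 0.1387]
orientation: [[-0.998, -0.036, -0.054], [-0.036, 0.999, -0.01], [0.055, -0.008, -0.998]]
wrist_force: [0.4, -0.1, -1.1]
grip_width: 0.199
```

Run:
```python
from h import *
c=cam("wrist"); save(c,"w3.png")
go((.4687,.0882,.035),np.radians(182.9))
```

```text
t=5.25 tcp [0.4432 0.0822 0.1393] w 0.203 F [-0.2  0.4 -0.9] ax [-0.998 -0.037  0.052] [-0.037  0.999 -0.008]
rotvec [-0.008 -0.052 -0.013]  j6 -1.606
shift cm before turn [-3.11  0.59 10.28] after turn [-2.58  0.48 10.43]
```

View pics/w3.png

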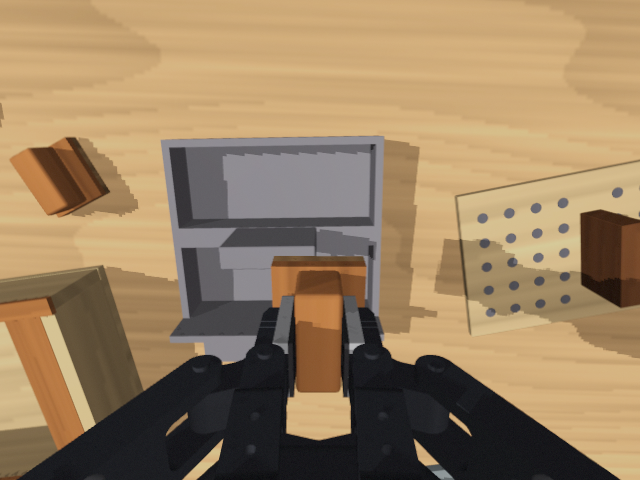

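Block A is over the caddy. In this view the caddy's front wall corners are at (162,142) and (383,136).

Run:
```python
from h import *
c=cam("wrist")
P=onz(c,[(162,142),(383,136)],.034); print(P, np.linalg.norm(P[1]-P[0]))
d=P[1]-P[0]; a=np.arctan2(d[1],d[0])-np.pi/2; print(np.degrees(a)); x=np.array([np.cos(a),np.sin(a)])
C=P.mean(0)[:2]+x*.067; print("caddy",C)
y=np.array([-x[1],x[0]])
go((*(C+.0345*x+.035*y),.035),np.pi+a)
```

```text
[[ 0.37783172 -0.02446366  0.034     ]
 [ 0.36876596  0.11972564  0.034     ]] 0.14447402694237108
3.5976771403189662
caddy [0.4401668  0.05183524]
t=5.30 tcp [0.4451 0.0829 0.1404] w 0.199 F [ 0.1  0.6 -0.5] ax [-0.998 -0.038  0.049] [-0.039  0.999 -0.008]
rotvec [-0.007 -0.05  -0.024]  j6 -1.606
shift cm before turn [-3.27  0.58 10.39] after turn [-2.77  0.43 10.54]
```

Call:
apply_moves(increments=[[1, 0, 0, 0, 0, -0.03, -0.01], [1, 0, 0, 0, 0, 0, 0], [1, 0, 0, 0, 0, 0, 0]])

```text
clock: 5.68
tool_pos: [0.4466, 0.085, 0.14]
orientation: [[-0.998, -0.053, -0.017], [-0.052, 0.999, -0.008], [0.017, -0.007, -1.0]]
wrist_force: [0.1, 0.3, -0.9]
grip_width: 0.202
```

Run:
```python
from h import *
go((.4705,.0886,.035),np.radians(183.2))
```

```text
t=5.67 tcp [0.4466 0.085  0.14  ] w 0.202 F [ 0.1  0.3 -0.9] ax [-0.998 -0.052  0.017] [-0.053  0.999 -0.007]
rotvec [-0.007 -0.017 -0.003]  j6 -1.617
shift cm before turn [-2.58  0.3  10.46] after turn [-2.4   0.22 10.5 ]
```

Call:
apply_moves(increments=[[1, -2.4, 0.2, 0, 0, -0.017, 0], [1, 0, 0, 2, 0, 0, 0], [1, 0, 0, 2, 0, 0, 0], [1, 0, 0, 1.5, 0, 0, 0], [1, 0, 0, 0, 0, 0, 0], [1, 0, 0, 0, 0, 0, 0]])

```text
clock: 6.42
tool_pos: [0.475, 0.0902, 0.085]
orientation: [[-0.998, -0.057, 0.007], [-0.057, 0.998, -0.007], [-0.006, -0.007, -1.0]]
wrist_force: [0.1, -0.2, -0.6]
grip_width: 0.199
```

Run:
```python
from h import *
go((.4705,.0886,.027),np.radians(183.2))
c=cam("wrist"); save(c,"w4.png")
c=cam("scene"); save(c,"s4.png",(280,150,480,300),4)
```

```text
t=6.42 tcp [0.475  0.0902 0.085 ] w 0.199 F [ 0.1 -0.2 -0.6] ax [-0.998 -0.057 -0.006] [-0.057  0.998 -0.007]
rotvec [-0.007  0.006  0.001]  j6 -1.611
shift cm before turn [ 0.5 -0.1  5.8] after turn [ 0.46 -0.14  5.8 ]
```

View pics/w4.png

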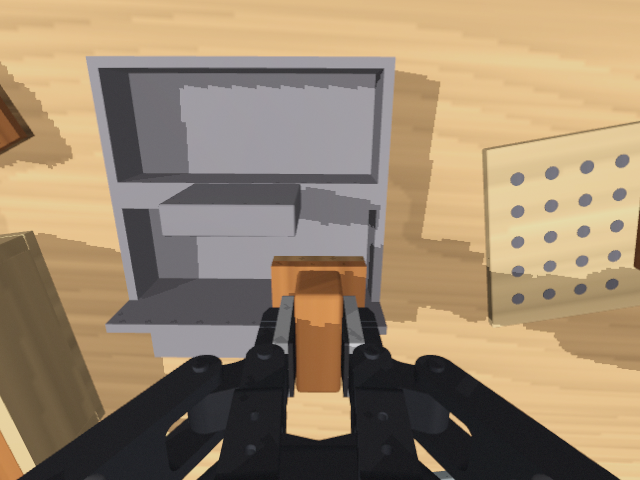

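View pics/s4.png

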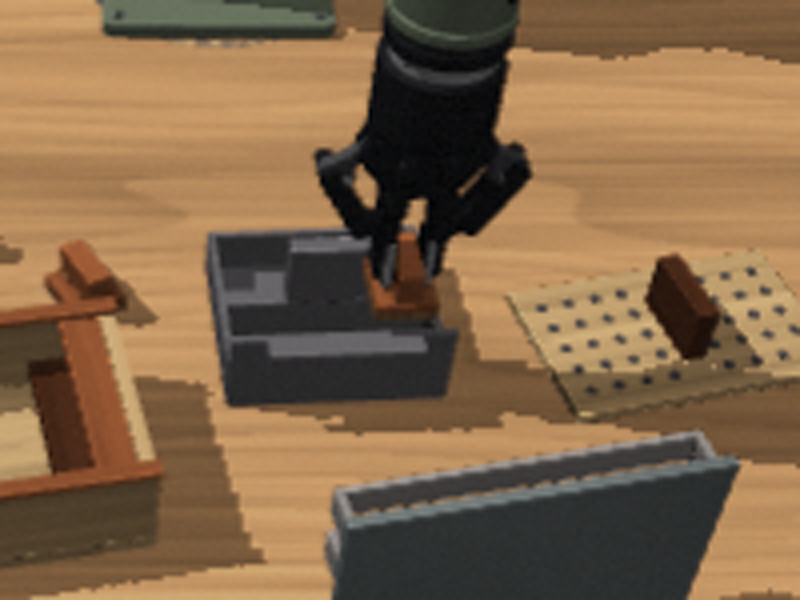

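Over the rear compartment. The front corners are now at (87,58) and (394,58), and the grip's rear top edge is around y=205.

Run:
```python
from h import *
c=cam("wrist")
P=onz(c,[(87,58),(394,58)],.034); print(P)
d=P[1]-P[0]; a=np.arctan2(d[1],d[0])-np.pi/2; print(np.degrees(a)); x=np.array([np.cos(a),np.sin(a)])
C=P.mean(0)[:2]+x*.067; print("caddy",C)
G=onz(c,[(161,205),(181,184.5),(300,185),(297,205)],.08); print("grip",G[:,:2],G.mean(0))
y=np.array([-x[1],x[0]])
go((*(C+.0345*x+.035*y),.027),np.pi+a)
```

```text
[[ 0.37486581 -0.02583981  0.034     ]
 [ 0.36711538  0.11841143  0.034     ]]
3.0754684255333244
caddy [0.4378941  0.04988044]
grip [[0.43177426 0.0230968 ]
 [0.42288787 0.03177146]
 [0.42038403 0.07903493]
 [0.42859208 0.07815358]] [0.42590956 0.05301419 0.08      ]
t=6.58 tcp [0.475  0.0902 0.0852] w 0.204 F [ 0.7  0.1 -0.4] ax [-0.998 -0.056 -0.007] [-0.056  0.998 -0.007]
rotvec [-0.007  0.007  0.003]  j6 -1.611
shift cm before turn [ 0.51 -0.28  5.82] after turn [ 0.47 -0.32  5.82]
```

Run:
```python
from h import *
c=cam("wrist")
G=onz(c,[(161,205),(298,205),(295,235.5),(164,235.5)],.08); print("grip",G[:,:2],G.mean(0))
go((.4715,.0868,.027))
```

```text
grip [[0.43183654 0.02304467]
 [0.42863232 0.07852624]
 [0.44170483 0.07778117]
 [0.44491225 0.02321909]] [0.43677149 0.05064279 0.08      ]
t=6.62 tcp [0.475  0.0901 0.0852] w 0.197 F [ 0.2  0.  -0.1] ax [-0.998 -0.056 -0.007] [-0.056  0.998 -0.007]
shift cm before turn [ 0.4  -0.27  5.82] after turn [ 0.4  -0.27  5.82]
```

Call:
apply_moves(increments=[[1, 0.4, -0.25, 1, 0, 0, 0], [1, 0, 0, 1.5, 0, 0, 0], [1, 0, 0, 1.5, 0, 0, 0], [1, 0, 0, 1.2, 0, 0, 0], [1, 0, 0, 0.6, 0, 0, 0], [1, 0, 0, 0, 0, 0, 0], [1, 0, 0, 0, 0, 0, 0]])

```text
clock: 7.5
tool_pos: [0.4708, 0.0867, 0.0227]
orientation: [[-0.998, -0.056, 0.006], [-0.056, 0.998, -0.007], [-0.005, -0.007, -1.0]]
wrist_force: [-0.1, -0.9, -1.5]
grip_width: 0.203
```

Run:
```python
from h import *
go((.4712,.0868,.022),np.radians(183.2))
c=cam("wrist"); save(c,"w5.png")
```

```text
t=7.50 tcp [0.4708 0.0867 0.0227] w 0.203 F [-0.1 -0.9 -1.5] ax [-0.998 -0.056 -0.005] [-0.056  0.998 -0.007]
rotvec [-0.007  0.005  0.   ]  j6 -1.616
shift cm before turn [-0.04  0.01  0.07] after turn [-0.04  0.01  0.07]
```

View pics/w5.png

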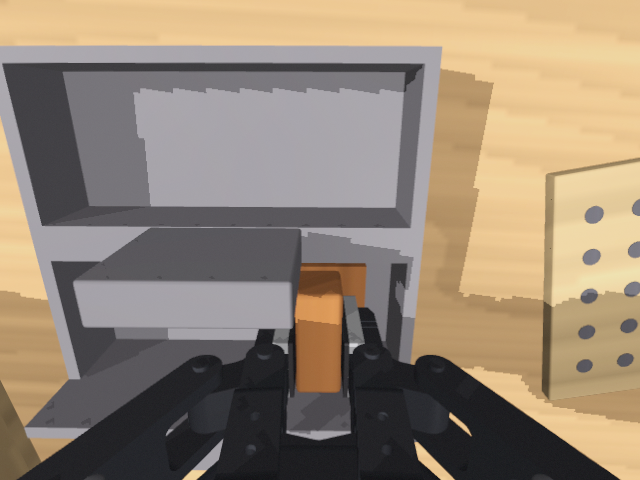

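Call:
apply_moves(increments=[[0.6, 0, 0, 0, 0, 0, 0], [0.6, 0, 0, 0, 0, 0, 0], [0.6, 0, 0, 0, 0, 0, 0], [0.6, 0, 0, -2, 0, 0, 0], [0.6, 0, 0, -4, 0, 0, 0], [0.6, 0, 0, -5, 0, 0, 0], [0.3, 0, 0, -4, 0, 0, 0], [0.0, 0, 0, 0, 0, 0, 0]])

```text
clock: 8.55
tool_pos: [0.4706, 0.0877, 0.1789]
orientation: [[-0.998, -0.056, 0.009], [-0.056, 0.998, -0.006], [-0.009, -0.007, -1.0]]
wrist_force: [-0.0, -0.3, 0.1]
grip_width: 0.815
```

Run:
```python
from h import *
c=cam("wrist"); save(c,"w6.png")
go((.4036,-.1055,.15),np.radians(208))
```

```text
t=8.60 tcp [0.4691 0.0876 0.1768] w 0.891 F [-0.2 -0.7  0.1] ax [-0.998 -0.056 -0.004] [-0.056  0.998 -0.007]
rotvec [-0.008  0.003 -0.433]  j6 -1.617
shift cm before turn [  7.63 -18.9    2.78] after turn [ 14.85 -13.98   2.68]
```

View pics/w6.png

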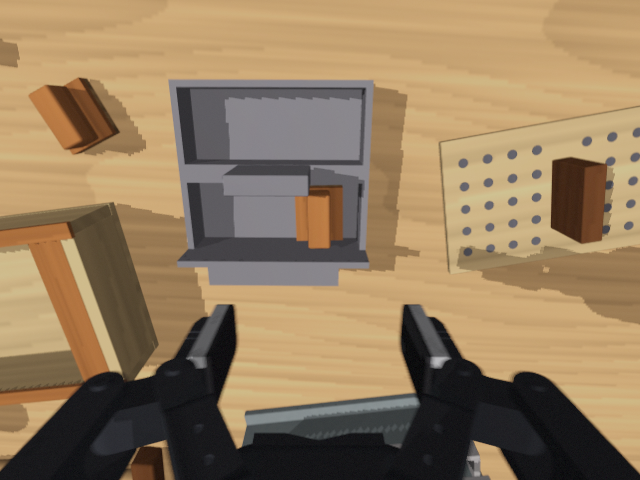

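Block A sits in the rear compartment. Next is block B.

Call:
apply_moves(increments=[[0, 2, -4.8, 0.4, 0, 0, 0], [0, 2, -4.8, 0.4, 0, 0, 0], [0, 2, -4.8, 0.4, 0, 0, 0], [0, 1.6, -4.5, 0.4, 0, 0, 0], [0, 0, 0, 0, 0, 0, -0.15], [0, 0, 0, 0, 0, 0, -0.15], [0, 0, 0, 0, 0, 0, -0.13], [0, 0, 0, 0, 0, 0, 0], [0, 0, 0, 0, 0, 0, 0]])

```text
clock: 9.72
tool_pos: [0.3921, -0.1074, 0.1475]
orientation: [[-0.879, -0.476, -0.019], [-0.476, 0.879, 0.004], [0.015, 0.013, -1.0]]
wrist_force: [-0.3, -0.4, 0.6]
grip_width: 1.002
```

Run:
```python
from h import *
c=cam("wrist"); save(c,"w7.png")
go((.4036,-.1055,.13),np.radians(208))
```

```text
t=9.78 tcp [ 0.392  -0.1074  0.1475] w 0.999 F [ 0.6 -1.2 -0.6] ax [-0.879 -0.476  0.015] [-0.476  0.879  0.013]
rotvec [ 0.013 -0.015  0.008]  j6 -2.543
shift cm before turn [-1.14 -0.41  1.73] after turn [-1.11 -0.38  1.75]
```

View pics/w7.png

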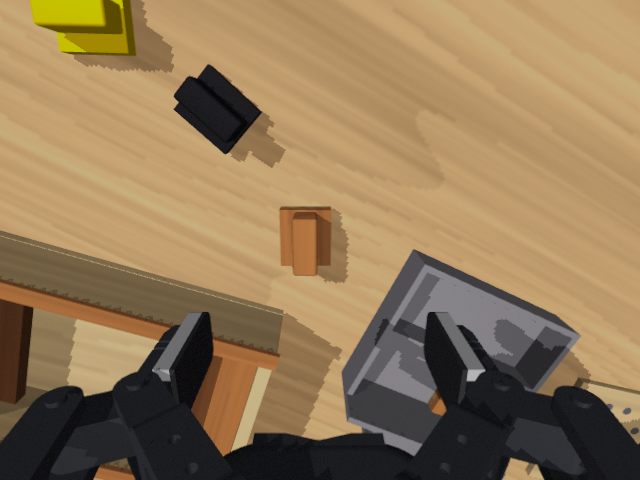

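The wrist view shows block B's ridge at about (293–316, 213–275). The black and yellow decoys are beyond it.

Run:
```python
from h import *
c=cam("wrist")
P=onz(c,[(293,213),(316,213),(316.5,275),(293,275.5)],.036); m=P.mean(0); print(m, P[:,:2])
d=P[0]+P[1]-P[2]-P[3]; a=np.arctan2(d[1],d[0]); print(np.degrees(a))
go((m[0],m[1],.014),a)
```

```text
[ 0.40230086 -0.11247822  0.036     ] [[ 0.38518165 -0.1307102 ]
 [ 0.37754968 -0.11651263]
 [ 0.41895611 -0.09377061]
 [ 0.427516   -0.10891942]]
-151.99624240541098
t=9.82 tcp [ 0.3923 -0.1075  0.1478] w 0.996 F [0.8 0.1 0.8] ax [-0.879 -0.477  0.014] [-0.477  0.879  0.012]
rotvec [ 0.012 -0.014  0.008]  j6 -2.543
shift cm before turn [-0.83 -1.07 13.36] after turn [-0.65 -0.91 13.38]
```

Call:
apply_moves(increments=[[0.4, -0.7, -0.9, 2, 0.012, -0.014, 0], [0.4, 0, 0, 3, 0, 0, 0], [0.4, 0, 0, 3, 0, 0, 0], [0.4, 0, 0, 2, 0, 0, 0], [0.4, 0, 0, 1.4, 0, 0, 0], [0.4, 0, 0, 0, 0, 0, 0], [0.4, 0, 0, 0, 0, 0, 0]])

```text
clock: 10.7
tool_pos: [0.4059, -0.1129, 0.0322]
orientation: [[-0.881, -0.474, 0.006], [-0.474, 0.881, -0.003], [-0.004, -0.006, -1.0]]
wrist_force: [0.3, -0.4, 0.1]
grip_width: 0.602
```

Run:
```python
from h import *
c=cam("wrist"); save(c,"w8.png")
go((.4023,-.1125,.0145),np.radians(208))
```

```text
t=10.75 tcp [ 0.4059 -0.1129  0.0323] w 0.6 F [ 0.2 -0.6  1.4] ax [-0.881 -0.474 -0.004] [-0.474  0.881 -0.006]
rotvec [-0.006  0.004  0.005]  j6 -2.542
shift cm before turn [0.3  0.22 1.78] after turn [0.3  0.21 1.78]
```

View pics/w8.png

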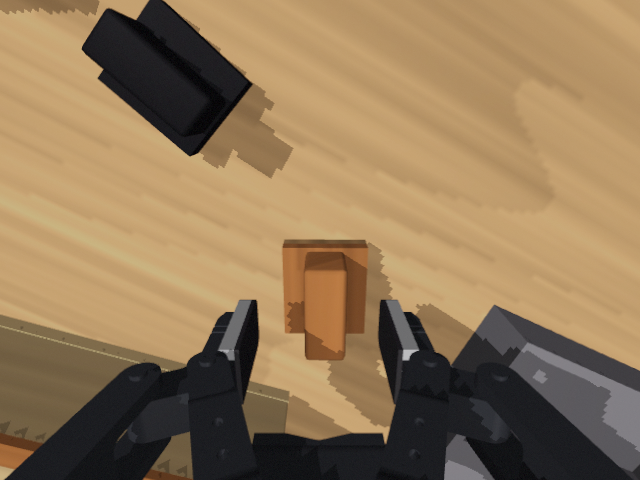

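The ridge is centred between the fingers, at (325,305).

Call:
apply_moves(increments=[[0.4, 0.3, 0.2, 1.2, 0, 0, 0], [0.6, 0, 0, 0.5, 0, 0, 0], [1, 0, 0, 0.1, 0, 0, 0], [1, 0, 0, 0, 0, 0, 0], [1, 0, 0, 0, 0, 0, 0], [1, 0, 0, 0, 0, 0, 0], [1, 0, 0, 0, 0, 0, 0]], force=40)

```text
clock: 11.62
tool_pos: [0.4035, -0.1133, 0.0147]
orientation: [[-0.881, -0.474, 0.009], [-0.474, 0.881, -0.005], [-0.006, -0.009, -1.0]]
wrist_force: [0.3, 0.6, 1.5]
grip_width: 0.197
```

Call:
apply_moves(increments=[[1, 0, 0, -3, 0, 0, 0], [1, 0, 0, -4, 0, 0, 0], [1, 0, 0, -4, 0, 0, 0], [1, 0, 0, -3, 0, 0, 0], [1, 0, 0, -2, 0, 0, 0], [1, 0, 0, 0, 0, 0, 0]])

```text
clock: 12.38
tool_pos: [0.4008, -0.112, 0.1781]
orientation: [[-0.881, -0.474, 0.007], [-0.474, 0.881, -0.004], [-0.004, -0.007, -1.0]]
wrist_force: [0.2, 0.9, -1.1]
grip_width: 0.202
```

Run:
```python
from h import *
c=cam("wrist"); save(c,"w9.png")
C=np.array([.4372,.0505]);a=np.radians(3.2)
R=np.array([[np.cos(a),-np.sin(a)],[np.sin(a),np.cos(a)]])
p=C+R@(-.0345,-.035); print(p)
go((*p,.16),np.radians(183.2))
```

```text
[0.40470755 0.01362873]
t=12.43 tcp [ 0.3999 -0.1116  0.1769] w 0.202 F [ 0.8 -0.5 -0.2] ax [-0.881 -0.474 -0.003] [-0.474  0.881 -0.004]
rotvec [-0.004  0.004  0.438]  j6 -2.545
shift cm before turn [-6.35 10.81  1.66] after turn [-1.18 12.47  1.69]
```

View pics/w9.png

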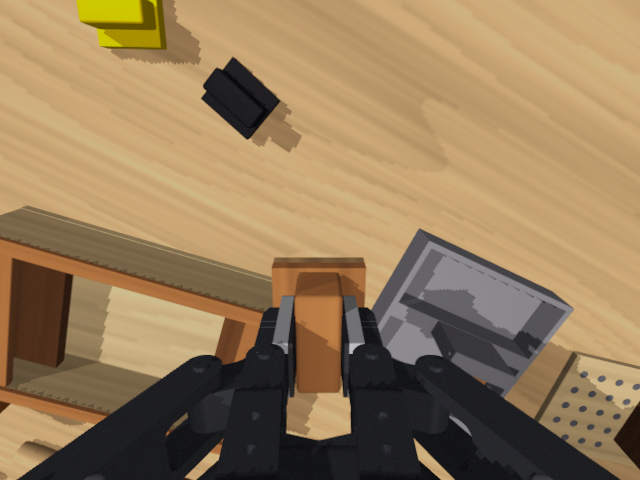

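Call:
apply_moves(increments=[[1, 0, 0, 0, 0, 0, 0.15], [1, 0, 0, 0, 0, 0, 0.15], [1, 0, 0, 0, 0, 0, 0.13], [1, -0.4, 4, 0.4, 0, 0, 0], [1, -0.4, 4, 0.4, 0, 0, 0], [1, -0.3, 3, 0, 0, 0, 0], [1, 0, 1, 0, 0, 0, 0], [1, 0, 0, 0, 0, 0, 0], [1, 0, 0, 0, 0, 0, 0]])

```text
clock: 13.55
tool_pos: [0.3964, 0.0131, 0.1552]
orientation: [[-0.999, -0.046, -0.019], [-0.046, 0.999, 0.004], [0.019, 0.005, -1.0]]
wrist_force: [0.5, -1.6, -0.9]
grip_width: 0.202
```

Run:
```python
from h import *
c=cam("wrist"); save(c,"w10.png")
go((.4047,.0136,.07),np.radians(183.2))
```

```text
t=13.60 tcp [0.3964 0.013  0.1552] w 0.203 F [ 0.5 -0.9 -0.5] ax [-0.999 -0.045  0.019] [-0.045  0.999  0.005]
rotvec [ 0.005 -0.019 -0.011]  j6 -1.803
shift cm before turn [-0.99 -0.02  8.51] after turn [-0.83  0.01  8.52]
```

View pics/w10.png

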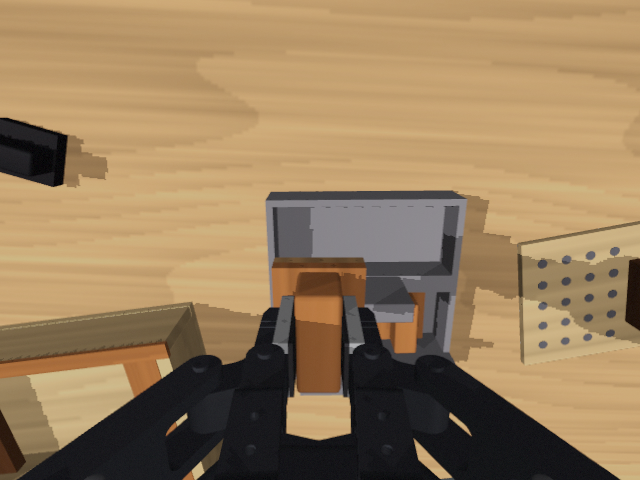

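Call:
apply_moves(increments=[[1, -0.8, 0, 1, 0.005, -0.019, -0.01], [1, 0, 0, 3, 0, 0, 0], [1, 0, 0, 2.5, 0, 0, 0], [1, 0, 0, 1.5, 0, 0, 0], [1, 0, 0, 0, 0, 0, 0], [1, 0, 0, 0, 0, 0, 0]])

```text
clock: 14.35
tool_pos: [0.4047, 0.008, 0.0791]
orientation: [[-0.999, -0.049, -0.004], [-0.049, 0.999, -0.001], [0.004, -0.001, -1.0]]
wrist_force: [-1.1, 1.9, 3.2]
grip_width: 0.202
```

Run:
```python
from h import *
c=cam("wrist"); save(c,"w11.png")
go((.4047,.0136,.022),np.radians(183.2))
```

```text
t=14.40 tcp [0.4047 0.008  0.079 ] w 0.198 F [-2.1  0.1  3.6] ax [-0.999 -0.049  0.004] [-0.049  0.999 -0.001]
rotvec [-0.001 -0.004 -0.007]  j6 -1.812
shift cm before turn [-0.05  0.57  5.7 ] after turn [-0.04  0.56  5.7 ]
```

View pics/w11.png

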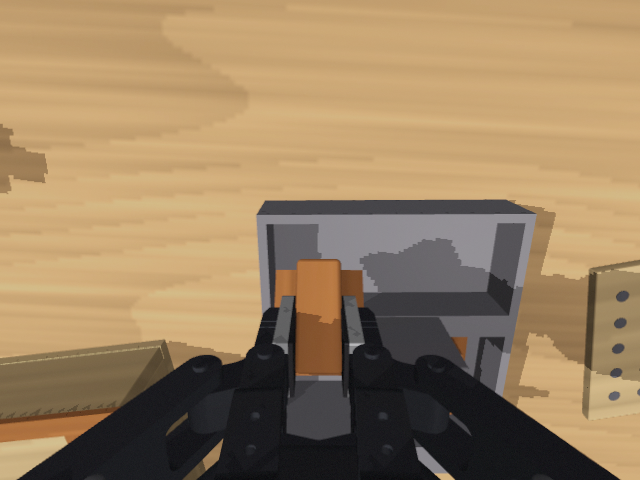

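The block met something at z≈0.08: the force is about 4 N and it has pitched slightly in the grip. I'll check where the caddy is now.

Run:
```python
from h import *
c=cam("wrist")
P=onz(c,[(258,212),(534,212)],.034); print(P, np.linalg.norm(P[1]-P[0]))
d=P[1]-P[0]; a=np.arctan2(d[1],d[0])-np.pi/2; print(np.degrees(a)); x=np.array([np.cos(a),np.sin(a)])
print("caddy",P.mean(0)[:2]+x*.067)
```

```text
[[ 0.37273513 -0.02569645  0.034     ]
 [ 0.36563656  0.117014    0.034     ]] 0.1428868864388906
2.84760497293943
caddy [0.43610311 0.04898731]
```

Call:
apply_moves(increments=[[1, 0, 0, -2, 0, 0, 0], [1, 0, 0, -2, 0, 0, 0], [1, 0, 0, 0, 0, 0, 0]])

```text
clock: 14.82
tool_pos: [0.4057, 0.0069, 0.1194]
orientation: [[-0.999, -0.048, -0.002], [-0.048, 0.999, -0.003], [0.002, -0.003, -1.0]]
wrist_force: [0.4, -0.5, -0.9]
grip_width: 0.2
```

Run:
```python
from h import *
c=cam("wrist"); save(c,"w12.png")
go()
c=cam("scene"); save(c,"s12.png",(260,150,440,290),4)
```

```text
t=14.88 tcp [0.4047 0.0071 0.1185] w 0.201 F [ 0.3 -0.2 -0.4] ax [-0.999 -0.048  0.004] [-0.048  0.999 -0.002]
```

View pics/w12.png

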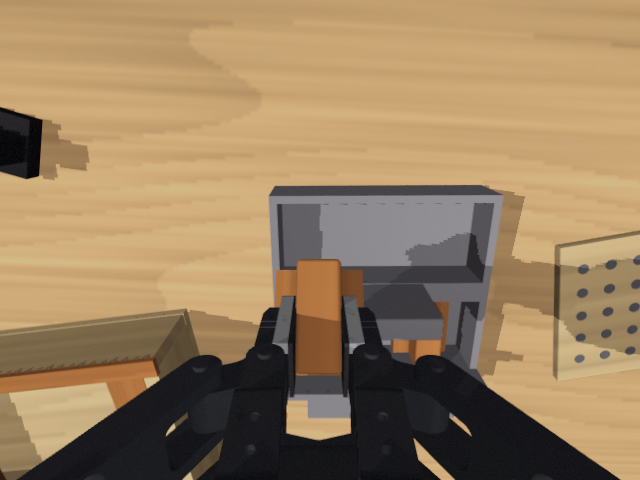

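View pics/s12.png

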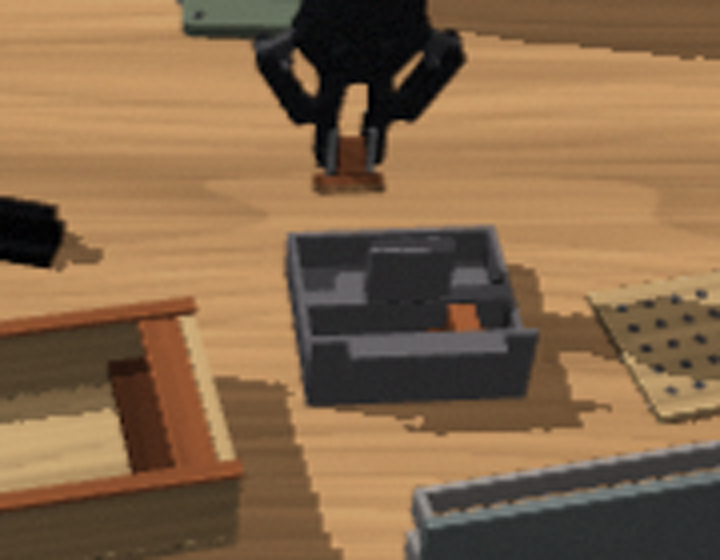

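The caddy hasn't moved. The block clipped the carrying grip's corner and pitched. I'll work out the pitch from the ridge-top edge rows (260 and 375, against 272 and 392 before).

Run:
```python
from h import *
c=cam("wrist"); s=telemetry.state(); R=s["orientation"]; t=s["tool_pos"]
# tool frame: -x tool = +x world. points in tool coords
for off in (0,.003):
 for th in (-10,0,10,20,30,40):
  a=np.radians(th); out=[]
  for (x,up) in [(.022,.002),(-.022,.002),(.023,-.034),(-.023,-.034),(.023,-.022)]:
    v=np.array([x*np.cos(a)+up*np.sin(a),0,-( -x*np.sin(a)+up*np.cos(a))]) # x tool, z tool (down)
    # x>0 tool = front; rear up => front down
    p=t+R@(np.array([off,0,-.0187])+v); out.append(proj(c,p)[0].round(0).tolist())
  print(off,th,out)
```

```text
0 -10 [[321.0, 295.0], [321.0, 381.0], [320.0, 242.0], [320.0, 323.0], [321.0, 256.0]]
0 0 [[321.0, 288.0], [321.0, 387.0], [320.0, 250.0], [320.0, 338.0], [321.0, 260.0]]
0 10 [[321.0, 283.0], [321.0, 393.0], [320.0, 260.0], [320.0, 353.0], [320.0, 266.0]]
0 20 [[321.0, 281.0], [321.0, 397.0], [320.0, 271.0], [320.0, 368.0], [320.0, 273.0]]
0 30 [[321.0, 280.0], [321.0, 399.0], [320.0, 284.0], [320.0, 383.0], [320.0, 282.0]]
0 40 [[321.0, 280.0], [321.0, 399.0], [320.0, 297.0], [320.0, 398.0], [320.0, 291.0]]
0.003 -10 [[321.0, 287.0], [321.0, 375.0], [320.0, 235.0], [320.0, 317.0], [321.0, 249.0]]
0.003 0 [[321.0, 281.0], [321.0, 381.0], [320.0, 244.0], [320.0, 332.0], [321.0, 254.0]]
0.003 10 [[321.0, 276.0], [321.0, 386.0], [320.0, 254.0], [320.0, 348.0], [320.0, 259.0]]
0.003 20 [[321.0, 273.0], [321.0, 390.0], [320.0, 265.0], [320.0, 363.0], [320.0, 267.0]]
0.003 30 [[321.0, 273.0], [321.0, 392.0], [320.0, 278.0], [320.0, 378.0], [320.0, 276.0]]
0.003 40 [[321.0, 273.0], [321.0, 393.0], [320.0, 291.0], [320.0, 393.0], [320.0, 286.0]]
```

The block is pitched about 35° with its rear end up. I'll set it down on clear bench with the tool tilted to compensate, then grasp it again.

Call:
apply_moves(increments=[[1, 0, 0, -2, 0, 0, 0], [1, 1.2, -3, 0, 0, 0, 0], [1, 1.2, -4, 0, 0, 0, 0], [1, 0, -3, 0, 0, 0, 0], [1, 0, 0, 0, 0, 0.15, 0], [1, 0, 0, 0, 0, 0.15, 0], [1, 0, 0, 0, 0, 0.1, 0], [1, 0, 0, 0, 0, 0, 0], [1, 0, 0, 0, 0, 0, 0]])

```text
clock: 16.1
tool_pos: [0.3779, -0.096, 0.1291]
orientation: [[-0.907, -0.046, -0.418], [-0.043, 0.999, -0.017], [0.418, 0.003, -0.908]]
wrist_force: [-0.1, 1.1, -0.5]
grip_width: 0.194
```

Run:
```python
from h import *
go((.38,-.10,.04))
c=cam("scene"); save(c,"s13.png",(200,120,400,270),4)
c=cam("wrist"); save(c,"w13.png")
```

```text
t=16.10 tcp [ 0.3779 -0.096   0.1291] w 0.194 F [-0.1  1.1 -0.5] ax [-0.907 -0.043  0.418] [-0.046  0.999  0.003]
shift cm before turn [-3.89 -0.43  8.01] after turn [-3.89 -0.43  8.01]
```

View pics/s13.png

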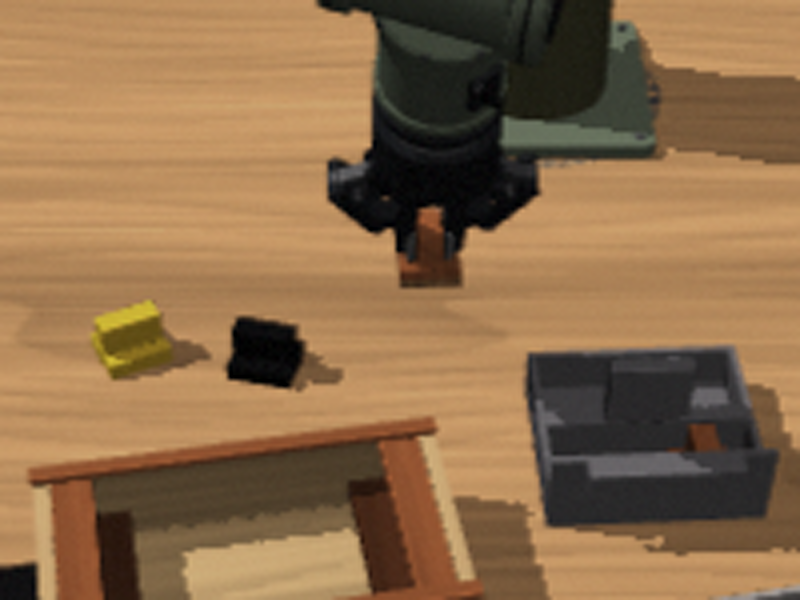

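View pics/w13.png

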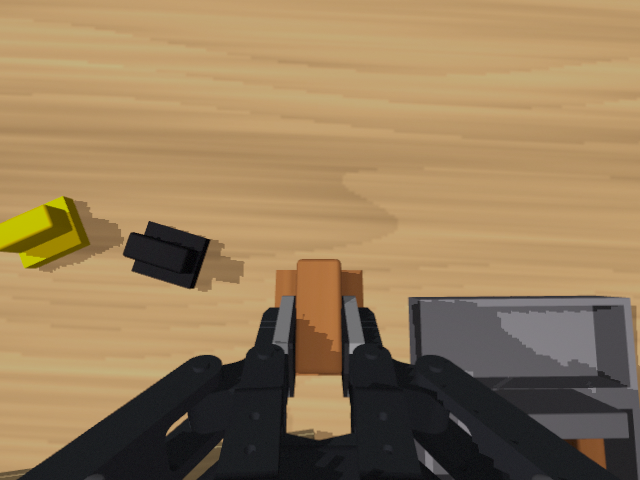

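In the scene view the block is now close to level. I'll lower it straight down.

Call:
apply_moves(increments=[[1, -1.25, 0, 2.7, 0, 0, 0], [1, -1.25, 0, 2.7, 0, 0, 0], [1, -0.8, 0, 1.8, 0, 0, 0], [1, -0.4, 0, 0.9, 0, 0, 0], [1, 0, 0, 0, 0, 0, 0], [1, 0, 0, 0, 0, 0, 0]])

```text
clock: 16.95
tool_pos: [0.3783, -0.0969, 0.0422]
orientation: [[-0.913, -0.044, -0.406], [-0.04, 0.999, -0.019], [0.407, -0.002, -0.914]]
wrist_force: [0.0, 0.7, -0.1]
grip_width: 0.2
```

Run:
```python
from h import *
go((.378,-.096,.024))
```

```text
t=16.95 tcp [ 0.3783 -0.0969  0.0422] w 0.2 F [ 0.   0.7 -0.1] ax [-0.913 -0.04   0.407] [-0.044  0.999 -0.002]
shift cm before turn [-0.72  0.09  1.67] after turn [-0.72  0.09  1.67]
```

Call:
apply_moves(increments=[[1, -0.4, 0, 0.9, 0, 0, 0], [1, -0.2, 0, 0.4, 0, 0, 0], [1, 0, 0, 0, 0, 0, 0], [1, 0, 0, 0, 0, 0, 0]])

```text
clock: 17.45
tool_pos: [0.3798, -0.0973, 0.0281]
orientation: [[-0.914, -0.045, -0.403], [-0.04, 0.999, -0.02], [0.404, -0.003, -0.915]]
wrist_force: [-0.7, -0.3, -0.9]
grip_width: 0.198
```

Run:
```python
from h import *
go((.378,-.096,.024))
c=cam("scene"); save(c,"s14.png",(240,130,380,235),5)
```

```text
t=17.45 tcp [ 0.3798 -0.0973  0.0281] w 0.198 F [-0.7 -0.3 -0.9] ax [-0.914 -0.04   0.404] [-0.045  0.999 -0.003]
shift cm before turn [-0.01  0.14  0.44] after turn [-0.01  0.14  0.44]
```

View pics/s14.png

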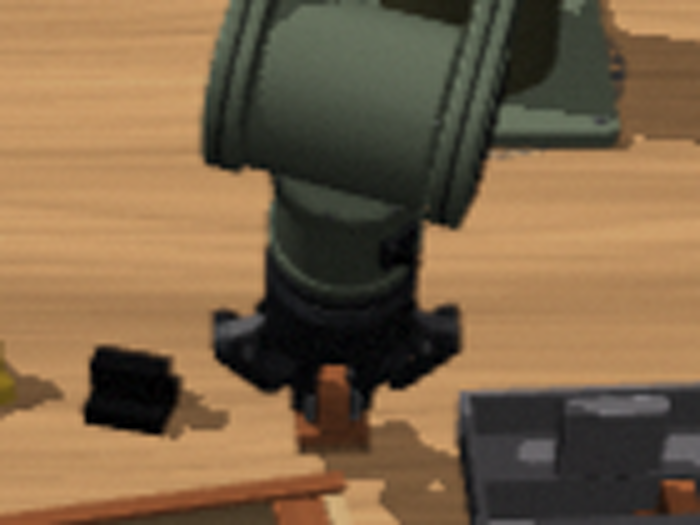

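Call:
apply_moves(increments=[[1, -0.1, 0, 0.3, 0, 0, 0], [1, -0.1, 0, 0.3, 0, 0, 0], [1, 0, 0, 0, 0, 0, 0], [1, 0, 0, 0, 0, 0, 0]])

```text
clock: 18.0
tool_pos: [0.3792, -0.0974, 0.0214]
orientation: [[-0.914, -0.045, -0.403], [-0.04, 0.999, -0.021], [0.404, -0.003, -0.915]]
wrist_force: [0.1, 0.5, -1.1]
grip_width: 0.201
```

Run:
```python
from h import *
go((.378,-.096,.020))
```

```text
t=18.00 tcp [ 0.3792 -0.0974  0.0214] w 0.201 F [ 0.1  0.5 -1.1] ax [-0.914 -0.04   0.404] [-0.045  0.999 -0.003]
shift cm before turn [0.05 0.14 0.18] after turn [0.05 0.14 0.18]
```

Call:
apply_moves(increments=[[1, -0.1, 0, 0.2, 0, 0, 0], [1, -0.1, 0, 0.2, 0, 0, 0], [1, 0, 0, 0, 0, 0, 0], [1, 0, 0, 0, 0, 0, 0]])

```text
clock: 18.5
tool_pos: [0.3801, -0.0976, 0.0214]
orientation: [[-0.913, -0.044, -0.406], [-0.039, 0.999, -0.021], [0.407, -0.003, -0.913]]
wrist_force: [0.5, 0.2, -0.4]
grip_width: 0.203
```

Run:
```python
from h import *
go((.378,-.096,.015))
```

```text
t=18.50 tcp [ 0.3801 -0.0976  0.0214] w 0.203 F [ 0.5  0.2 -0.4] ax [-0.913 -0.039  0.407] [-0.044  0.999 -0.003]
shift cm before turn [-0.08  0.17  0.67] after turn [-0.08  0.17  0.67]
```

Call:
apply_moves(increments=[[0.85, 0, 0, 0, 0, 0, 0], [0.7, 0, 0, 0, 0, 0, 0], [0.6, 0, 0, 0, 0, 0, 0], [0.5, 0, 0, 0, 0, 0, 0], [0.5, 0.8, 0, -1.8, 0, 0, 0], [0.3, 1.6, 0, -3.6, 0, 0, 0], [0, 1.6, 0, -3.6, 0, 0, 0], [0, 1, 0, -2, 0, 0, 0], [0, 0, 0, 0, 0, 0, 0]])

```text
clock: 19.62
tool_pos: [0.3782, -0.097, 0.1445]
orientation: [[-0.912, -0.044, -0.409], [-0.039, 0.999, -0.02], [0.409, -0.002, -0.912]]
wrist_force: [0.0, 0.1, -1.1]
grip_width: 1.003
```

Run:
```python
from h import *
c=cam("wrist"); save(c,"w15.png")
go((.378,-.096,.12),np.radians(183))
```

```text
t=19.68 tcp [ 0.3774 -0.0968  0.1436] w 1.0 F [-0.4 -0.   0.1] ax [-0.911 -0.039  0.411] [-0.043  0.999 -0.001]
rotvec [ 0.001 -0.424 -0.009]  j6 -1.921
shift cm before turn [-1.02  0.08  2.12] after turn [-0.06  0.07  2.36]
```

View pics/w15.png

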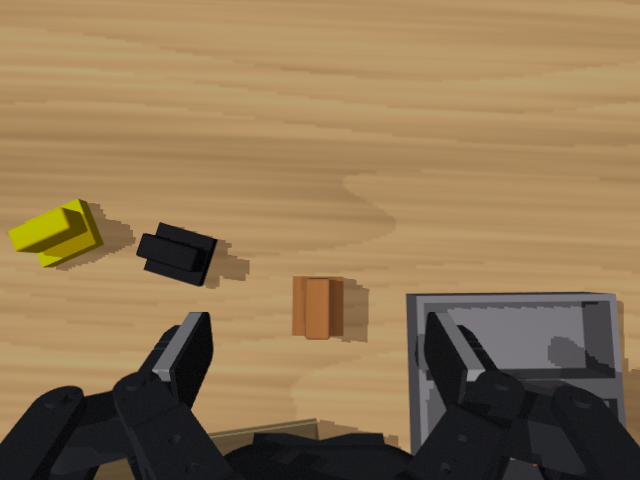

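Block B is standing upright on the bench. I'll level the tool and look again.

Call:
apply_moves(increments=[[0, 0, 0, 0, 0, -0.15, 0], [0, 0, 0, 0, 0, -0.15, 0], [0, 0, 0, 0, 0, -0.12, 0], [0, 0, 0, 0, 0, 0, 0], [0, 0, 0, 0, 0, 0, 0]])

```text
clock: 20.3
tool_pos: [0.374, -0.0949, 0.1359]
orientation: [[-0.999, -0.043, -0.006], [-0.043, 0.999, 0.005], [0.006, 0.005, -1.0]]
wrist_force: [0.3, 0.7, -0.1]
grip_width: 0.999
```

Run:
```python
from h import *
c=cam("wrist"); save(c,"w16.png")
go((.378,-.096,.12),np.radians(183))
```

```text
t=20.35 tcp [ 0.3739 -0.0948  0.1358] w 1.001 F [ 0.6 -0.5 -1.1] ax [-0.999 -0.043  0.006] [-0.043  0.999  0.005]
rotvec [ 0.005 -0.006 -0.009]  j6 -2.089
shift cm before turn [-0.41 -0.15  1.58] after turn [-0.4  -0.14  1.58]
```

View pics/w16.png

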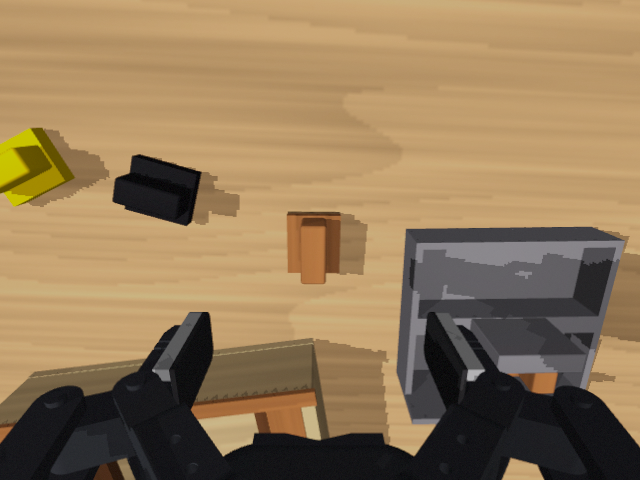

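Run:
```python
from h import *
c=cam("wrist")
P=onz(c,[(301,220),(325,220),(325,283),(301,283)],.036); m=P.mean(0); print(m, P[:,:2], np.linalg.norm(P[0]-P[3]))
d=P[0]+P[1]-P[2]-P[3]; a=np.arctan2(d[1],d[0]); print(np.degrees(a))
go((m[0],m[1],.0145),a)
# caddy
Q=onz(c,[(407,240),(622,240)],.034); print(Q)
```

```text
[ 0.38344946 -0.09833677  0.036     ] [[ 0.36051541 -0.10729703]
 [ 0.35984525 -0.09116457]
 [ 0.40637063 -0.08890058]
 [ 0.40706657 -0.10598491]] 0.04656965315880657
-177.79971040346672
t=20.40 tcp [ 0.3743 -0.0949  0.136 ] w 1.002 F [-0.4 -0.4 -0.1] ax [-0.999 -0.043  0.006] [-0.043  0.999  0.005]
rotvec [ 0.005 -0.006  0.005]  j6 -2.089
shift cm before turn [-0.97 -0.45 12.14] after turn [-0.9  -0.38 12.15]
[[ 0.3723814  -0.03372207  0.034     ]
 [ 0.36618282  0.11653123  0.034     ]]
```

Call:
apply_moves(increments=[[0.4, -1, -0.4, 2, 0, 0, 0], [0.4, 0, 0, 3, 0, 0, 0], [0.4, 0, 0, 3, 0, 0, 0], [0.4, 0, 0, 2, 0, 0, 0], [0.4, 0, 0, 0, 0, 0, 0], [0.4, 0, 0, 0, 0, 0, 0]])

```text
clock: 21.15
tool_pos: [0.3906, -0.0993, 0.0333]
orientation: [[-0.999, -0.048, -0.007], [-0.048, 0.999, 0.004], [0.007, 0.004, -1.0]]
wrist_force: [-0.8, -0.3, 0.2]
grip_width: 0.602
```

Run:
```python
from h import *
go((.3845,-.0983,.0145),np.radians(182.5))
```

```text
t=21.15 tcp [ 0.3906 -0.0993  0.0333] w 0.602 F [-0.8 -0.3  0.2] ax [-0.999 -0.048  0.007] [-0.048  0.999  0.004]
rotvec [ 0.004 -0.007  0.004]  j6 -2.083
shift cm before turn [0.59 0.12 1.88] after turn [0.6  0.13 1.88]
```

Call:
apply_moves(increments=[[0.4, 0.6, 0.1, 0.5, 0, -0.007, 0], [0.4, 0, 0, 0.8, 0, 0, 0], [0.5, 0, 0, 0.5, 0, 0, 0], [1, 0, 0, 0, 0, 0, 0], [1, 0, 0, 0, 0, 0, 0], [1, 0, 0, 0, 0, 0, 0], [1, 0, 0, 0, 0, 0, 0], [1, 0, 0, 0, 0, 0, 0]], force=70)

```text
clock: 22.15
tool_pos: [0.3864, -0.0996, 0.0165]
orientation: [[-0.999, -0.048, 0.005], [-0.048, 0.999, 0.002], [-0.005, 0.001, -1.0]]
wrist_force: [-0.5, -0.0, -1.0]
grip_width: 0.192
```

Call:
apply_moves(increments=[[1, 0, 0, -3, 0, 0, 0], [1, 0, 0, -4, 0, 0, 0], [1, 0, 0, -4, 0, 0, 0], [1, 0, 0, -2, 0, 0, 0], [1, 0, 0, 0, 0, 0, 0]])

```text
clock: 22.78
tool_pos: [0.3845, -0.0992, 0.1492]
orientation: [[-0.999, -0.048, 0.002], [-0.048, 0.999, 0.003], [-0.002, 0.003, -1.0]]
wrist_force: [0.1, -0.5, -0.7]
grip_width: 0.198
```

Run:
```python
from h import *
c=cam("wrist"); save(c,"w17.png")
C=np.array([.4367,.0497]);a=np.radians(3.1)
R=np.array([[np.cos(a),-np.sin(a)],[np.sin(a),np.cos(a)]])
p=C+R@(-.0355,-.040); print(p)
go((*p,.13),np.pi+a)
```

```text
[0.4034151  0.00783874]
t=22.82 tcp [ 0.3838 -0.0989  0.1482] w 0.193 F [-0.9  0.3 -1.5] ax [-0.999 -0.048 -0.   ] [-0.048  0.999  0.004]
rotvec [ 0.004  0.    -0.006]  j6 -2.094
shift cm before turn [-2.47 10.56  1.86] after turn [-2.54 10.55  1.82]
```

View pics/w17.png

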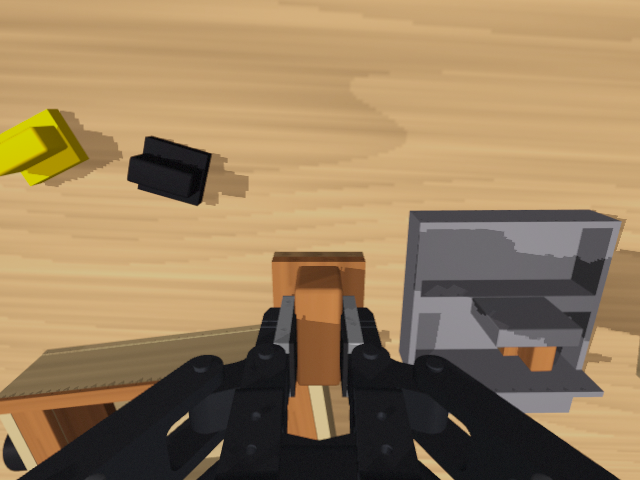

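Call:
apply_moves(increments=[[1, -0.5, 3, 0, 0, 0, 0], [1, -0.8, 3.5, 0, 0, 0, 0], [1, -0.8, 3, 0, 0, 0, 0], [1, -0.4, 1, 0, 0, 0, 0], [1, 0, 0, 0, 0, 0, 0], [1, 0, 0, 0, 0, 0, 0]])

```text
clock: 23.58
tool_pos: [0.3988, 0.0098, 0.1407]
orientation: [[-0.999, -0.045, -0.015], [-0.045, 0.999, 0.006], [0.014, 0.007, -1.0]]
wrist_force: [0.3, 0.3, 0.3]
grip_width: 0.192
```

Run:
```python
from h import *
c=cam("wrist"); save(c,"w18.png")
go((.4034,.0078,.105),np.radians(183.1))
```

```text
t=23.62 tcp [0.3988 0.0097 0.1408] w 0.191 F [ 0.1  0.3 -0.9] ax [-0.999 -0.045  0.014] [-0.045  0.999  0.007]
rotvec [ 0.007 -0.014 -0.009]  j6 -1.813
shift cm before turn [-0.5  -0.23  3.57] after turn [-0.45 -0.21  3.58]
```

View pics/w18.png

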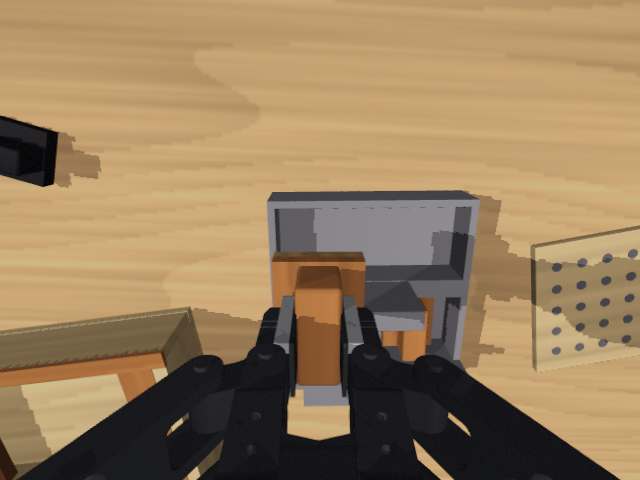

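Call:
apply_moves(increments=[[1, -0.4, -0.2, 1.5, 0.006, -0.014, -0.01], [1, 0, 0, 1.5, 0, 0, 0], [1, 0, 0, 0.5, 0, 0, 0], [1, 0, 0, 0, 0, 0, 0], [1, 0, 0, 0, 0, 0, 0]])

```text
clock: 24.25
tool_pos: [0.4039, 0.0044, 0.1059]
orientation: [[-0.999, -0.05, 0.003], [-0.05, 0.999, -0.001], [-0.003, -0.001, -1.0]]
wrist_force: [-0.9, -0.0, -0.5]
grip_width: 0.192
```

Run:
```python
from h import *
c=cam("wrist"); save(c,"w19.png")
go((.4034,.0088,.06),np.radians(183.1))
```

```text
t=24.30 tcp [0.4039 0.0044 0.106 ] w 0.194 F [ 1.3 -0.4 -1.9] ax [-0.999 -0.05  -0.003] [-0.05   0.999 -0.001]
rotvec [-0.001  0.003 -0.004]  j6 -1.824
shift cm before turn [0.05 0.45 4.6 ] after turn [0.03 0.44 4.6 ]
```

View pics/w19.png

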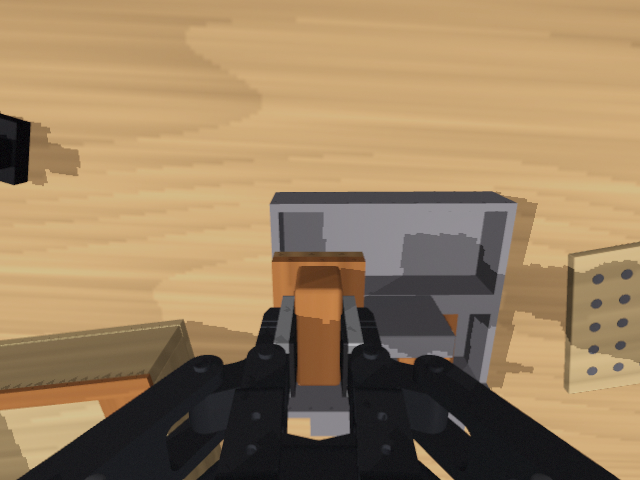

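Call:
apply_moves(increments=[[1, 0.1, 0.4, 0, 0, 0, 0], [1, 0, 0, 0, 0, 0, 0], [1, 0, 0, 0, 0, 0, 0]])

```text
clock: 24.68
tool_pos: [0.4034, 0.0086, 0.1069]
orientation: [[-0.999, -0.05, 0.005], [-0.05, 0.999, -0.001], [-0.005, -0.001, -1.0]]
wrist_force: [0.1, 0.7, -0.0]
grip_width: 0.193
```

Call:
apply_moves(increments=[[1, 0, 0, 0.8, 0, 0, 0], [1, 0, 0, 0.6, 0, 0, 0], [1, 0, 0, 0, 0, 0, 0]])

```text
clock: 25.05
tool_pos: [0.4032, 0.0087, 0.0917]
orientation: [[-0.999, -0.05, 0.004], [-0.05, 0.999, -0.001], [-0.004, -0.001, -1.0]]
wrist_force: [-0.0, 0.6, -0.8]
grip_width: 0.193
```

Run:
```python
from h import *
c=cam("wrist"); save(c,"w20.png")
go((.4034,.0078,.06),np.radians(183.1))
```

```text
t=25.10 tcp [0.4034 0.0087 0.0919] w 0.194 F [ 0.2 -0.  -0.6] ax [-0.999 -0.05  -0.005] [-0.05   0.999 -0.001]
rotvec [-0.001  0.005 -0.004]  j6 -1.815
shift cm before turn [ 0.02 -0.09  3.19] after turn [ 0.   -0.09  3.19]
```

View pics/w20.png

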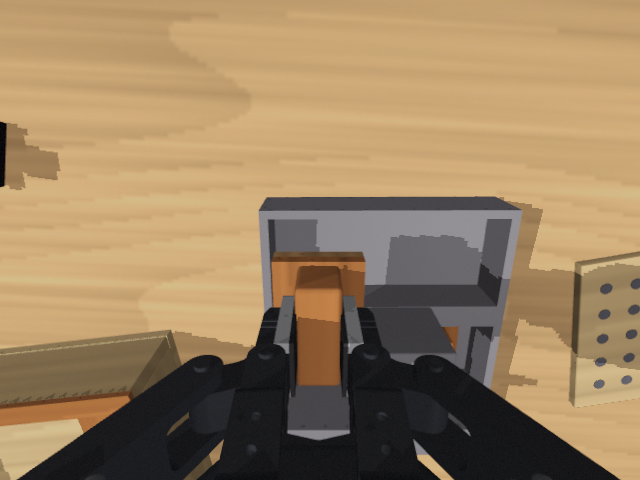

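Call:
apply_moves(increments=[[1, 0, 0, 1, 0, 0, 0], [1, 0, 0, 1, 0, 0, 0], [1, 0, 0, 1, 0, 0, 0], [1, 0, 0, 0, 0, 0, 0]])

```text
clock: 25.6
tool_pos: [0.4032, 0.0087, 0.0594]
orientation: [[-0.999, -0.05, 0.004], [-0.05, 0.999, -0.001], [-0.004, -0.001, -1.0]]
wrist_force: [-0.2, 0.9, -0.2]
grip_width: 0.196
```

Run:
```python
from h import *
c=cam("wrist"); save(c,"w21.png")
go((.4034,.0078,.022),np.radians(183.1))
```

```text
t=25.65 tcp [0.4036 0.0086 0.0599] w 0.196 F [-0.7 -0.8 -0.7] ax [-0.999 -0.05  -0.005] [-0.05   0.999 -0.001]
rotvec [-0.001  0.005 -0.004]  j6 -1.815
shift cm before turn [ 0.04 -0.07  3.79] after turn [ 0.03 -0.08  3.79]
```

View pics/w21.png

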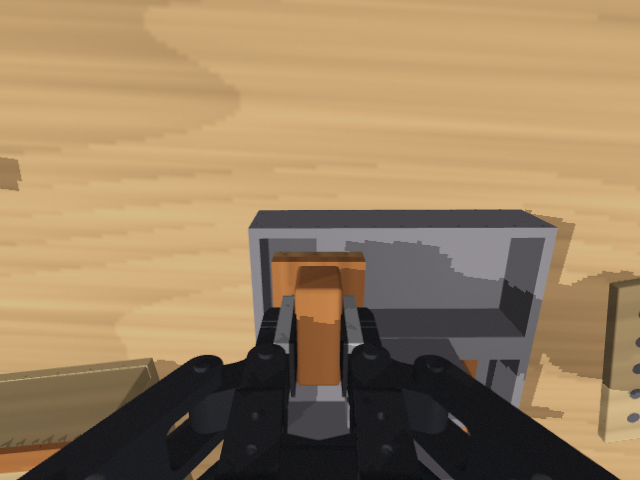

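No contact so far, and it sits well within the compartment. I'll lower it the rest of the way and release.

Call:
apply_moves(increments=[[1, 0, 0, 1, 0, 0, 0], [1, 0, 0, 1, 0, 0, 0], [1, 0, 0, 1, 0, 0, 0], [1, 0, 0, 0.6, 0, 0, 0], [1, 0, 0, 0, 0, 0, 0]])

```text
clock: 26.28
tool_pos: [0.4042, 0.0085, 0.0215]
orientation: [[-0.999, -0.05, 0.005], [-0.05, 0.999, -0.001], [-0.005, -0.001, -1.0]]
wrist_force: [0.2, 0.2, -1.2]
grip_width: 0.189
```

Run:
```python
from h import *
go((.4034,.0078,.022),np.radians(183.1))
c=cam("wrist"); save(c,"w22.png")
```

```text
t=26.27 tcp [0.4042 0.0085 0.0215] w 0.189 F [ 0.2  0.2 -1.2] ax [-0.999 -0.05  -0.005] [-0.05   0.999 -0.001]
rotvec [-0.002  0.005 -0.004]  j6 -1.815
shift cm before turn [ 0.08 -0.06 -0.05] after turn [ 0.08 -0.06 -0.05]
```

View pics/w22.png

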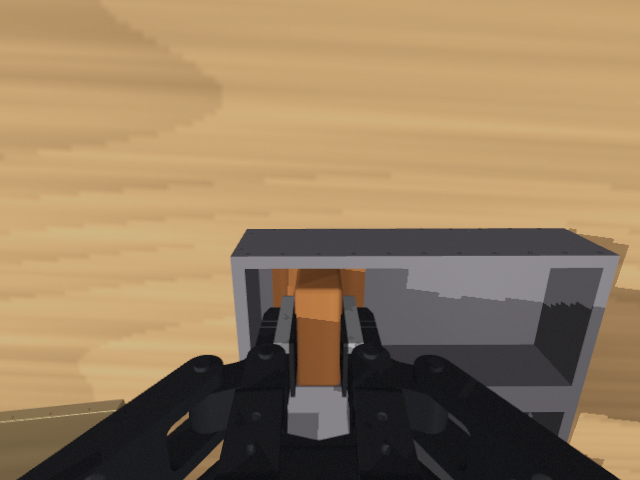

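Call:
apply_moves(increments=[[0.7, 0, 0, 0, 0, 0, 0], [0.7, 0, 0, 0, 0, 0, 0], [0.7, 0, 0, 0, 0, 0, 0], [0.7, 0, 0, -2, 0, 0, 0], [0.7, 0, 0, -3, 0, 0, 0], [0.6, 0, 0, -4, 0, 0, 0], [0.4, 0, 0, -5, 0, 0, 0], [0.4, 0, 0, -2, 0, 0, 0]])

```text
clock: 27.32
tool_pos: [0.4026, 0.0088, 0.1865]
orientation: [[-0.999, -0.05, 0.005], [-0.05, 0.999, -0.001], [-0.005, -0.001, -1.0]]
wrist_force: [0.1, 0.2, -0.3]
grip_width: 0.6
```

Call:
apply_moves(increments=[[0.4, 0, 0, 0, 0, 0, 0.18], [0.4, 0, 0, 0, 0, 0, 0.18], [0.4, 0, 0, 0, 0, 0, 0.18], [0.4, 0, 0, 0, 0, 0, 0.18], [0.4, 0, 0, 0, 0, 0, 0.18], [0.4, 0, 0, 0, 0, 0, 0.18], [0.4, 0, 0, 0, 0, 0, 0.18], [0.4, 0, 0, 0, 0, 0, 0.18], [0.4, 0, 0, 0, 0, 0, 0.1], [0.4, 0, 0, 0, 0, 0, 0]])

```text
clock: 28.58
tool_pos: [0.4043, 0.0085, 0.1914]
orientation: [[-0.03, 0.999, 0.016], [1.0, 0.03, -0.003], [-0.004, 0.016, -1.0]]
wrist_force: [0.8, 0.9, 0.6]
grip_width: 0.6
```

Run:
```python
from h import *
c=cam("wrist"); save(c,"w23.png")
go((.4367,.0497,.15),np.radians(93.1))
c=cam("top"); save(c,"t23.png",(80,120,440,390),2)
```

```text
t=28.62 tcp [0.4043 0.0085 0.1914] w 0.601 F [ 0.  -0.1  0.1] ax [-0.031  1.    -0.004] [0.999 0.031 0.016]
rotvec [ 0.016  0.004 -0.023]  j6 -0.224
shift cm before turn [4.03 3.3  4.18] after turn [3.94 3.46 4.14]
```

View pics/w23.png

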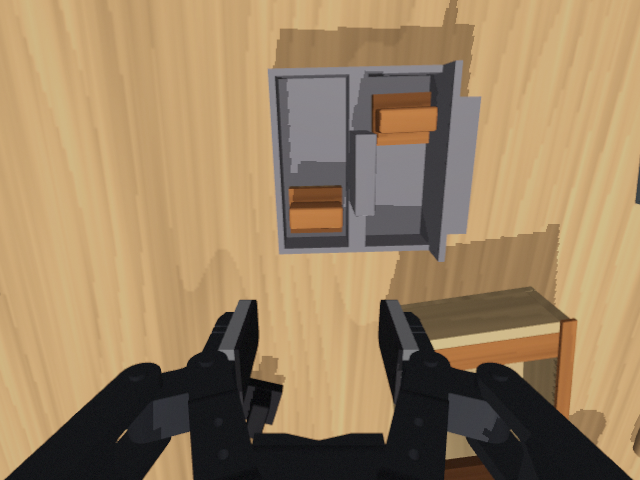

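View pics/t23.png

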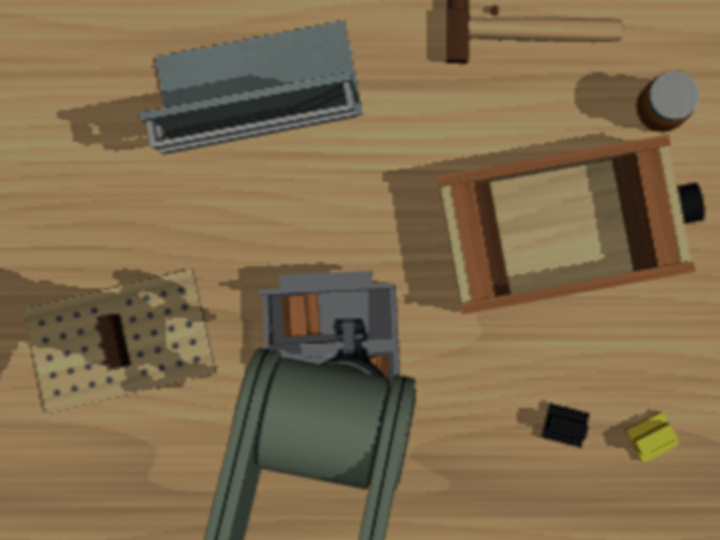

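The wrist view shows both blocks flat in the caddy, one in each compartment. The carrying grip top is at (353–376, 133–214).

Run:
```python
from h import *
c=cam("wrist")
P=onz(c,[(357,134),(377,135),(374,215),(354,214)],.08); m=P.mean(0); print(P[:,:2],m)
F=onz(c,[(269,70),(280,253)],.034); d=F[0]-F[1]; a=np.arctan2(d[1],d[0]); print(F,np.degrees(a))
go((m[0],m[1],.13),a)
```

```text
[[0.42990839 0.07694381]
 [0.44309282 0.07670717]
 [0.44543174 0.02235585]
 [0.43129344 0.02271466]] [0.4374316  0.04968037 0.08      ]
[[ 0.36796036  0.11758996  0.034     ]
 [ 0.37564391 -0.02602987  0.034     ]] 93.06236303268741
t=28.73 tcp [0.4044 0.0085 0.1914] w 0.603 F [-0.2 -0.1  0.7] ax [-0.031  1.    -0.004] [0.999 0.031 0.016]
rotvec [ 0.016  0.004 -0.023]  j6 -0.224
shift cm before turn [4.03 3.33 6.17] after turn [3.93 3.52 6.14]
```

Call:
apply_moves(increments=[[0.4, 0, 0, 0, 0.016, 0.004, -0.023], [0.4, 2, 1.8, 0, 0, 0, 0], [0.4, 1.9, 1.7, 1, 0, 0, 0], [0.4, 0, 0, 3, 0, 0, 0], [0.4, 0, 0, 2, 0, 0, 0], [0.4, 0, 0, 0, 0, 0, 0], [0.4, 0, 0, 0, 0, 0, 0]])

```text
clock: 29.6
tool_pos: [0.4406, 0.0503, 0.1313]
orientation: [[-0.063, 0.998, 0.001], [0.998, 0.063, -0.0], [-0.0, 0.0, -1.0]]
wrist_force: [-0.3, -0.3, 0.4]
grip_width: 0.595
```

Run:
```python
from h import *
c=cam("wrist"); save(c,"w24.png")
go((.4374,.0497,.048),np.radians(93.1))
```

```text
t=29.65 tcp [0.4406 0.0503 0.1314] w 0.601 F [-0.3  0.   0.6] ax [-0.062  0.998 -0.   ] [0.998 0.062 0.001]
rotvec [0.001 0.    0.008]  j6 -0.144
shift cm before turn [-0.04 -0.32  8.34] after turn [-0.05 -0.32  8.34]
```

View pics/w24.png

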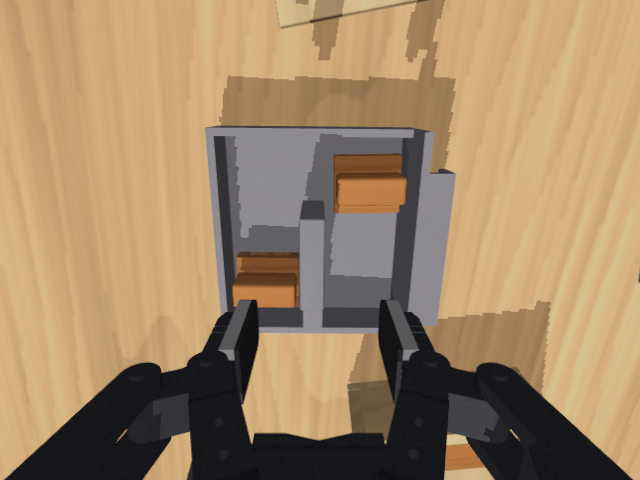

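Call:
apply_moves(increments=[[0.4, 0, -0.3, 0, 0, 0, 0.008], [0.4, 0, 0, 2.5, 0, 0, 0], [0.4, 0, 0, 2.5, 0, 0, 0], [0.4, 0, 0, 2, 0, 0, 0], [0.4, 0, 0, 0.8, 0, 0, 0], [0.4, 0, 0, 0, 0, 0, 0], [0.4, 0, 0, 0, 0, 0, 0]])

```text
clock: 30.52
tool_pos: [0.4431, 0.0492, 0.0581]
orientation: [[-0.053, 0.998, 0.014], [0.999, 0.053, -0.001], [-0.002, 0.014, -1.0]]
wrist_force: [-0.7, -0.1, 0.7]
grip_width: 0.597
```

Run:
```python
from h import *
c=cam("wrist"); save(c,"w25.png")
go((.4374,.0497,.048),np.radians(93.1))
```

```text
t=30.57 tcp [0.4432 0.0492 0.0581] w 0.599 F [-0.3  0.8  0.6] ax [-0.053  0.999 -0.002] [0.998 0.053 0.015]
rotvec [ 0.015  0.002 -0.001]  j6 -0.137
shift cm before turn [ 0.08 -0.59  1.  ] after turn [ 0.08 -0.57  1.01]
```

View pics/w25.png

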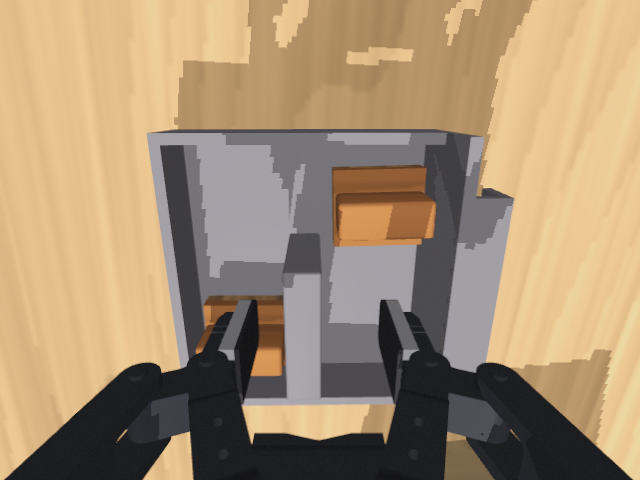

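Call:
apply_moves(increments=[[0.4, 0, -0.6, 0.2, 0.015, 0, 0], [0.4, 0, 0, 0.7, 0, 0, 0], [0.4, 0, 0, 0, 0, 0, 0], [0.6, 0, 0, 0, 0, 0, 0], [0.8, 0, 0, 0, 0, 0, 0], [1, 0, 0, 0, 0, 0, 0], [1, 0, 0, 0, 0, 0, 0], [1, 0, 0, 0, 0, 0, 0], [1, 0, 0, 0, 0, 0, 0]], force=100)

```text
clock: 31.7
tool_pos: [0.4379, 0.0487, 0.0499]
orientation: [[-0.053, 0.999, 0.001], [0.999, 0.053, -0.003], [-0.003, 0.001, -1.0]]
wrist_force: [0.7, -0.0, 0.2]
grip_width: 0.147
```

Run:
```python
from h import *
c=cam("wrist"); save(c,"w26.png")
go((.4374,.0497,.048),np.radians(93.1))
```

```text
t=31.75 tcp [0.4379 0.0487 0.0498] w 0.143 F [ 1.  -0.6  0.6] ax [-0.053  0.999 -0.003] [0.999 0.053 0.001]
rotvec [ 0.001  0.003 -0.001]  j6 -0.136
shift cm before turn [ 0.1  -0.05  0.18] after turn [ 0.1  -0.05  0.18]
```

View pics/w26.png

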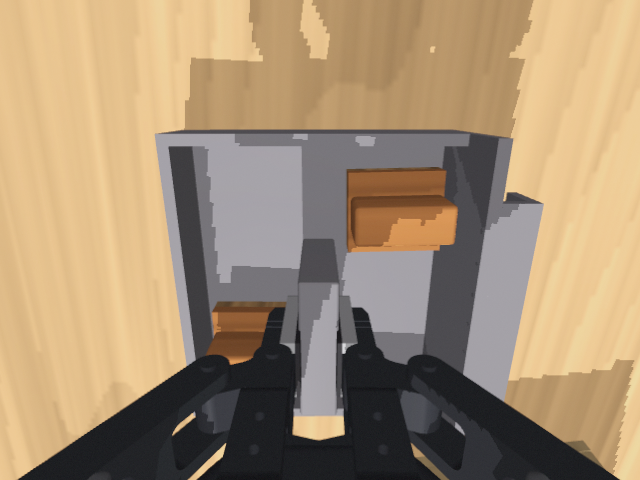

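The caddy is gripped squarely. I'll lift it and bring it in front of the stand.

Call:
apply_moves(increments=[[1, 0, 0, -1, 0, 0, 0], [1, 0, 0, -2, 0, 0, 0], [1, 0, 0, -3, 0, 0, 0], [1, 0, 0, -3, 0, 0, 0], [1, 0, 0, -3, 0, 0, 0], [1, 0, 0, -1, 0, 0, 0], [1, 0, 0, 0, 0, 0, 0], [1, 0, 0, 0, 0, 0, -0.07], [1, 0, 0, 0, 0, 0, -0.07], [1, 0, 0, 0, 0, 0, 0]])

```text
clock: 33.0
tool_pos: [0.4289, 0.0499, 0.1758]
orientation: [[-0.195, 0.981, -0.019], [0.981, 0.195, -0.001], [0.003, -0.019, -1.0]]
wrist_force: [0.5, -0.4, -3.8]
grip_width: 0.149
```

Run:
```python
from h import *
c=cam("wrist"); save(c,"w27.png"); c=cam("top"); save(c,"t27.png",(120,100,300,240),4)
c=cam("scene"); save(c,"s27.png",(300,170,500,320),4)
go((.534,.093,.18),np.radians(101.1))
```

```text
t=33.15 tcp [0.4294 0.0498 0.1764] w 0.144 F [ 0.  -0.9 -4.3] ax [-0.195  0.981  0.003] [ 0.981  0.195 -0.018]
rotvec [-0.018 -0.003  0.003]  j6 -0.279
shift cm before turn [ 2.19 11.09 -0.55] after turn [ 2.22 11.1  -0.36]
```

View pics/w27.png

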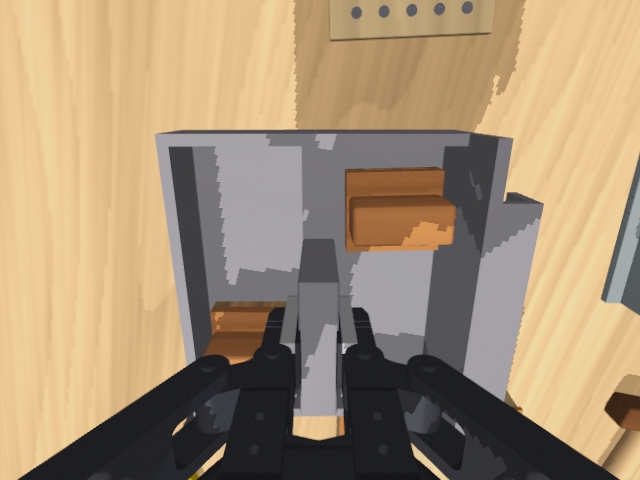

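View pics/t27.png

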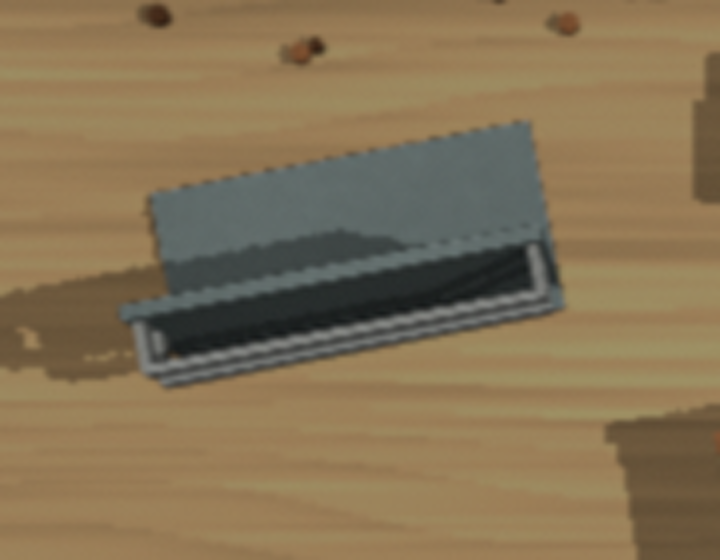

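View pics/s27.png

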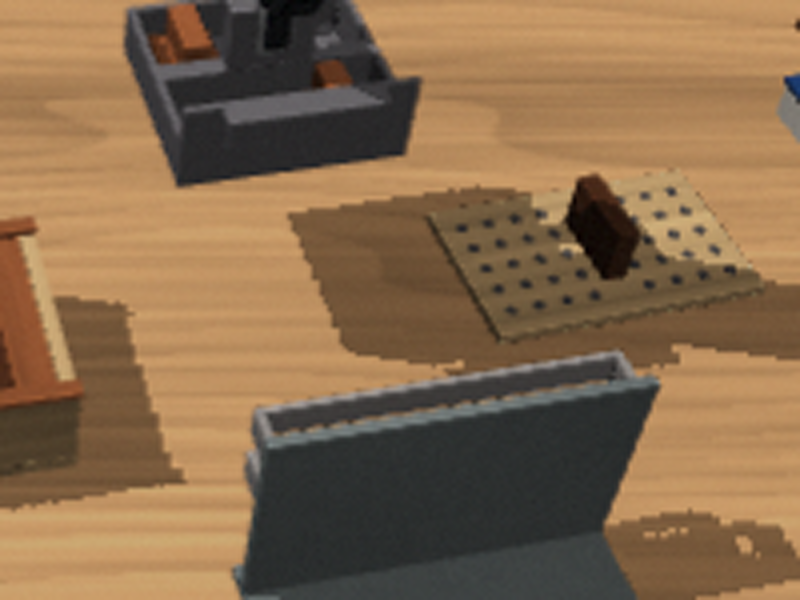

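Run:
```python
from h import *
c=cam("top"); save(c,"t28.png",(145,150,270,205),6)
```

```text
(no output)
```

View pics/t28.png

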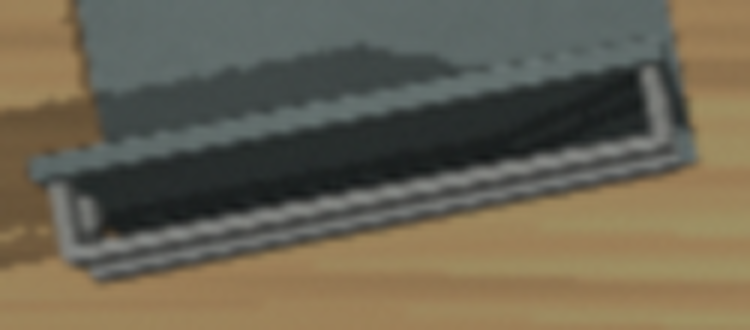

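In the zoomed view, the upper light stripe is the top rail's upper edge. Its centre line runs from about (66,252) to (672,137); the lower stripe is the second rail.

Run:
```python
from h import *
c=cam("top")
Z=lambda x,y:(145+(x+.5)/6-.5,150+(y+.5)/6-.5)
P=onz(c,[Z(66,252),Z(672,137)],.13); d=P[0]-P[1]; a=np.arctan2(d[1],d[0])-np.pi/2; print(P,np.linalg.norm(d),np.degrees(a)); x=np.array([np.cos(a),np.sin(a)]); y=np.array([-x[1],x[0]])
M=P.mean(0)[:2]; O=M-.0025*x; print("front rail mid",O)
Q=onz(c,[Z(32,170),Z(672,40)],.14);d=Q[0]-Q[1]; print("board", Q, np.degrees(np.arctan2(d[1],d[0]))-90, ((Q-P.mean(0))[:,:2]@x), ((Q-P.mean(0))[:,:2]@y))
for xx in (-.12,-.07): print(xx,O+xx*x)
p=O-.12*x
go((*p,.18),a+np.pi/2)
```

```text
[[0.6486185  0.23010209 0.13      ]
 [0.68887447 0.02240874 0.13      ]] 0.21155867060623018 10.969287928523064
front rail mid [0.66629216 0.1257797 ]
board [[0.67530671 0.23965627 0.14      ]
 [0.72056879 0.02184543 0.14      ]] 11.739247201256404 [0.02801859 0.03100805] [ 0.11008065 -0.11236324]
-0.12 [0.54848465 0.10294577]
-0.07 [0.59757111 0.11245991]
t=33.25 tcp [0.4299 0.0498 0.177 ] w 0.15 F [ 0.7 -0.2 -3.9] ax [-0.195  0.981  0.002] [ 0.981  0.195 -0.016]
rotvec [-0.016 -0.002  0.005]  j6 -0.279
shift cm before turn [ 2.9  12.66 -0.49] after turn [ 2.96 12.65 -0.3 ]
```

Call:
apply_moves(increments=[[1, 0.7, 2.5, 0, -0.016, 0, 0], [1, 0.8, 3.5, 0, 0, 0, 0], [1, 0.8, 3.5, 0, 0, 0, 0], [1, 0.6, 2.5, 0, 0, 0, 0], [1, 0, 0.6, 0, 0, 0, 0], [1, 0, 0, 0, 0, 0, 0], [1, 0, 0, 0, 0, 0, 0]])

```text
clock: 34.12
tool_pos: [0.5496, 0.1035, 0.1752]
orientation: [[-0.192, 0.981, -0.004], [0.981, 0.192, 0.001], [0.002, -0.003, -1.0]]
wrist_force: [-0.3, 0.4, -4.0]
grip_width: 0.148
```

Run:
```python
from h import *
c=cam("wrist"); save(c,"w29.png")
go((.5976,.1125,.178),np.radians(101.0))
```

```text
t=34.17 tcp [0.5495 0.1034 0.1752] w 0.146 F [-0.6 -1.  -2.5] ax [-0.192  0.981  0.002] [ 0.981  0.192 -0.003]
rotvec [-0.003 -0.002  0.001]  j6 -0.163
shift cm before turn [-0.03  4.89 -0.3 ] after turn [-0.03  4.89 -0.28]
```

View pics/w29.png

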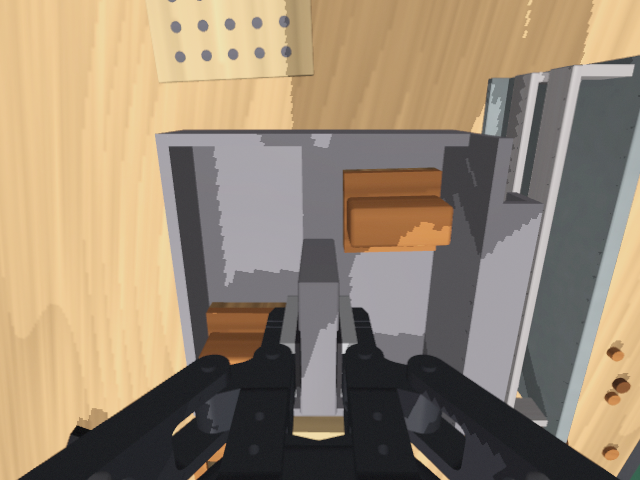

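The wrist view shows the rail as a light band from (567,130) to (530,330), and the lip's rear edge from (541,203) to (515,395).

Run:
```python
from h import *
c=cam("wrist"); save(c,"w30.png",(460,50,640,250),4)
s=telemetry.state(); 
a=np.radians(11); x=np.array([np.cos(a),np.sin(a)]); y=np.array([-x[1],x[0]])
O=np.array([.6663,.1258])
P=onz(c,[(567,130),(530,330)],.13)[:,:2]; print("rail in stand frame",(P-O)@x,(P-O)@y)
z=s["tool_pos"][2]-.0498+.060
Q=onz(c,[(541,203),(517,385)],z)[:,:2]; t=s["tool_pos"][:2]; print("lip rear edge rel tcp",(Q-t)@x,(Q-t)@y)
F=onz(c,[(158,134)],z-.026)[:,:2]; print("front corner", (F-t)@x,(F-t)@y)
```

```text
rail in stand frame [0.00135276 0.00387825] [ 0.07438697 -0.03696236]
lip rear edge rel tcp [0.08066405 0.08594057] [ 0.05111456 -0.02922641]
front corner [-0.06549529] [0.07353809]
```

View pics/w30.png

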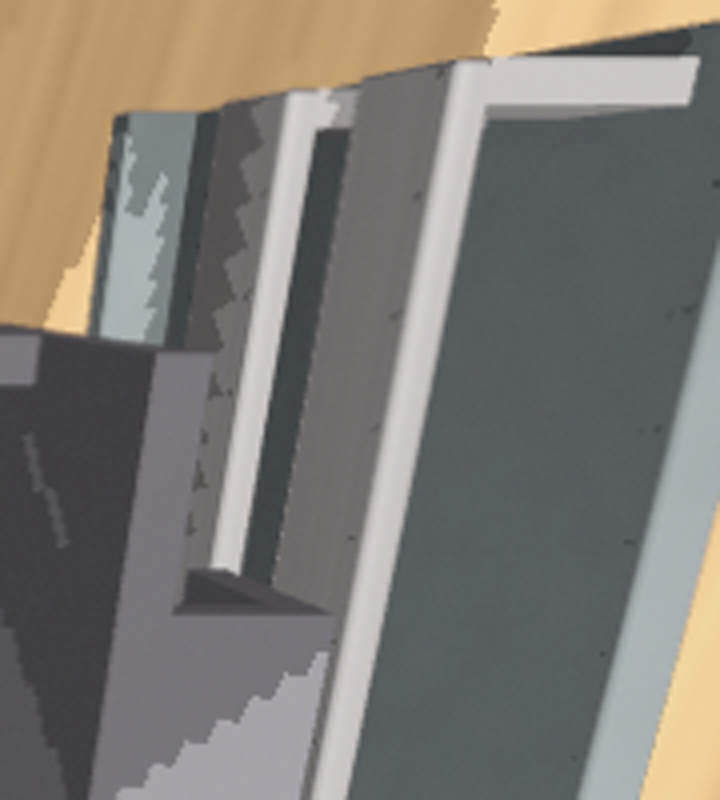

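Run:
```python
from h import *
c=cam("wrist"); save(c,"w31.png",(460,230,640,430),4)
s=telemetry.state(); print(s["tool_pos"])
a=np.radians(11); x=np.array([np.cos(a),np.sin(a)]); y=np.array([-x[1],x[0]])
O=np.array([.6663,.1258])
Z=lambda u,v:(460+(u+.5)/4-.5,50+(v+.5)/4-.5)
P=onz(c,[Z(447,200),Z(358,600)],.13)[:,:2]; print("rail in stand frame",(P-O)@x,(P-O)@y)
z=s["tool_pos"][2]-.0498+.060;t=s["tool_pos"][:2]
Q=onz(c,[Z(333,612),Z(303,800)],z)[:,:2];  print("lip rear edge rel tcp",(Q-t)@x,(Q-t)@y)
Q=onz(c,[Z(215,352),Z(178,610)],z)[:,:2];  print("wall outer edge rel tcp",(Q-t)@x,(Q-t)@y)
```

```text
[0.54984578 0.1034839  0.17542139]
rail in stand frame [ 0.00073859 -0.0002697 ] [0.08818631 0.04000736]
lip rear edge rel tcp [0.08125793 0.08195133] [0.05125311 0.03311276]
wall outer edge rel tcp [0.06673012 0.06716918] [0.07396759 0.05140368]
```

View pics/w31.png

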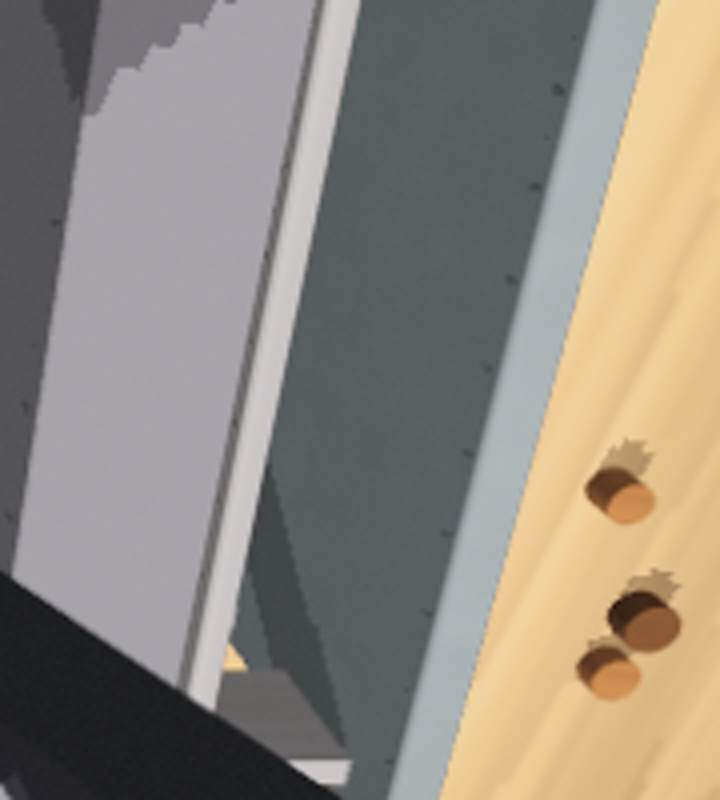

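Measured relative to the TCP, the lip agrees with the drawing to within about 0.5 mm. I'll move in over the rail.

Call:
apply_moves(increments=[[1, 0, 1.5, 0, 0, 0, 0], [1, 0, 1.5, 0, 0, 0, 0], [1, 0, 1.0, 0, 0, 0, 0], [1, 0, 0.7, 0, 0, 0, 0], [1, 0, 0, 0, 0, 0, 0], [1, 0, 0, 0, 0, 0, 0]])

```text
clock: 35.02
tool_pos: [0.599, 0.1127, 0.1754]
orientation: [[-0.191, 0.982, -0.002], [0.982, 0.191, 0.001], [0.002, -0.001, -1.0]]
wrist_force: [0.3, 0.4, -4.5]
grip_width: 0.145
```

Run:
```python
from h import *
c=cam("wrist"); save(c,"w32.png"); save(c,"w32b.png",(440,50,640,250),4)
go(None,np.radians(101.0))
s=telemetry.state()
a=np.radians(11); x=np.array([np.cos(a),np.sin(a)]); y=np.array([-x[1],x[0]]);O=np.array([.6663,.1258])
d=s["tool_pos"][:2]-O; print("stand frame",d@x,d@y)
```

```text
t=35.08 tcp [0.5989 0.1127 0.1755] w 0.145 F [-0.1 -0.6 -4. ] ax [-0.191  0.982  0.002] [ 0.982  0.191 -0.001]
rotvec [-0.001 -0.002  0.   ]  j6 -0.15
stand frame -0.0686541557494168 3.536883428680814e-06
```

View pics/w32b.png

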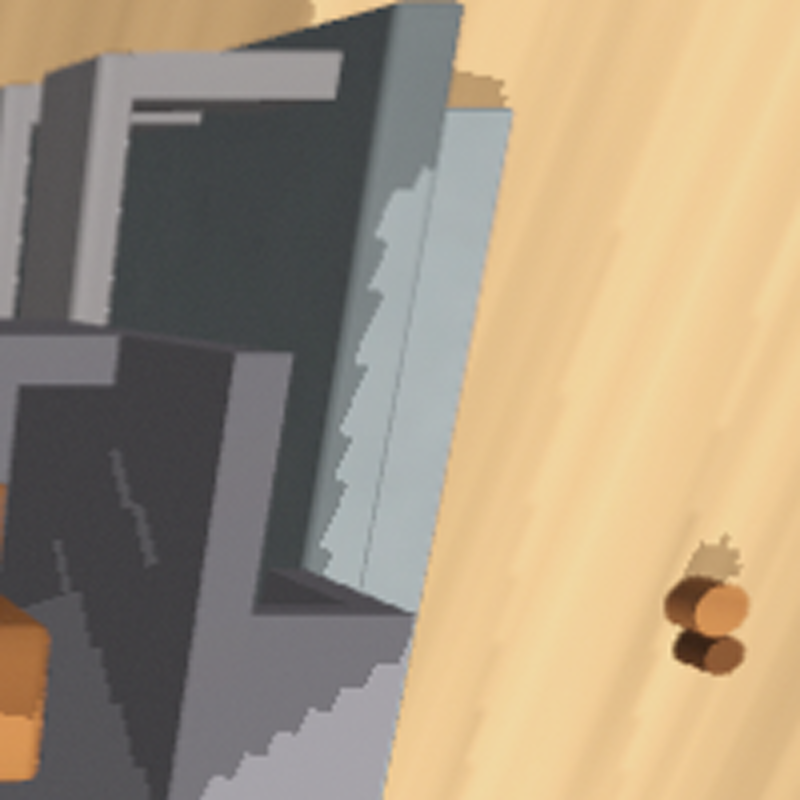

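Run:
```python
from h import *
c=cam("wrist")
s=telemetry.state(); t=s["tool_pos"][:2]
a=np.radians(11); x=np.array([np.cos(a),np.sin(a)]); y=np.array([-x[1],x[0]])
Z=lambda u,v:(440+(u+.5)/4-.5,50+(v+.5)/4-.5)
P=onz(c,[Z(89.5,320),Z(113,110)],.13)[:,:2]; print("rail centre rel tcp",(P-t)@x,(P-t)@y)
z=s["tool_pos"][2]-.0498+.060
Q=onz(c,[Z(415,612),Z(383,800)],z)[:,:2];  print("lip rear edge rel tcp",(Q-t)@x,(Q-t)@y)
Q=onz(c,[Z(293,352),Z(253,612)],z)[:,:2];  print("wall outer edge rel tcp",(Q-t)@x,(Q-t)@y)
```

```text
rail centre rel tcp [0.06972982 0.06960018] [0.07398527 0.09741708]
lip rear edge rel tcp [0.08181964 0.0823183 ] [0.0511413  0.03297326]
wall outer edge rel tcp [0.06692436 0.0670938 ] [0.07390134 0.05112338]
```

Call:
apply_moves(increments=[[1, 0, -0.3, 0, 0, 0, 0], [1, 0, 0, 0, 0, 0, 0], [1, 0, 0, 0.8, 0, 0, 0], [1, 0, 0, 0, 0, 0, 0], [1, 0, 0, 0, 0, 0, 0]])

```text
clock: 35.75
tool_pos: [0.595, 0.112, 0.167]
orientation: [[-0.191, 0.982, -0.002], [0.982, 0.191, 0.001], [0.002, -0.002, -1.0]]
wrist_force: [0.2, 0.2, -4.5]
grip_width: 0.146
```

Run:
```python
from h import *
c=cam("wrist"); save(c,"w33b.png",(440,50,640,250),4)
s=telemetry.state()
a=np.radians(11); x=np.array([np.cos(a),np.sin(a)]); y=np.array([-x[1],x[0]]);O=np.array([.6663,.1258])
d=s["tool_pos"][:2]-O; print("stand frame",d@x,d@y,s["tool_pos"][2],s["wrist_force"])
```

```text
stand frame -0.0728395531956989 0.00012111355822879803 0.16680200337641934 [-0.44931223 -0.266886   -2.85640761]
```

View pics/w33b.png

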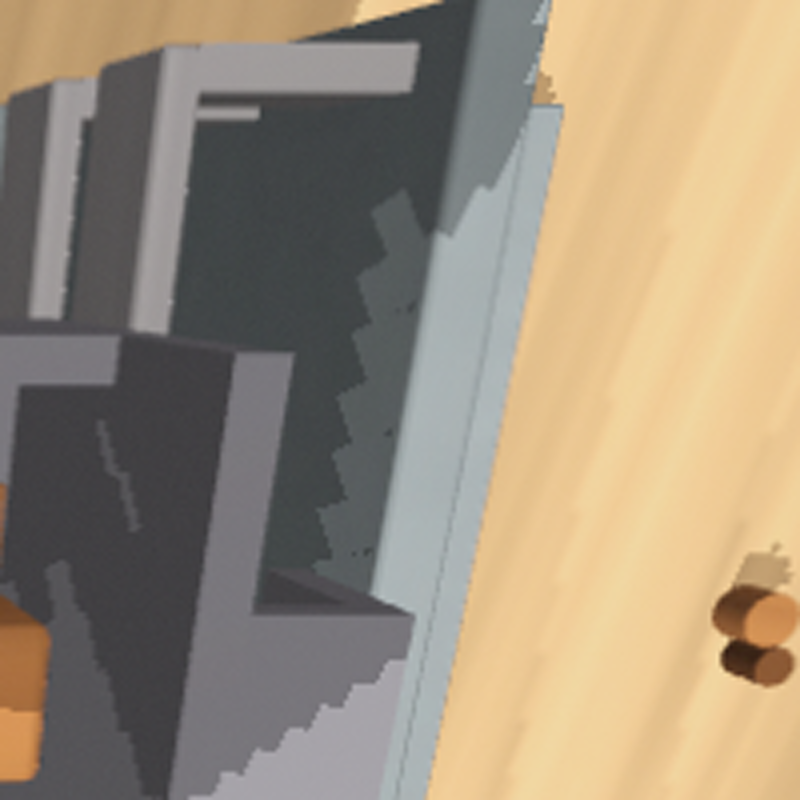

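Run:
```python
from h import *
c=cam("wrist")
s=telemetry.state(); t=s["tool_pos"][:2]
a=np.radians(11); x=np.array([np.cos(a),np.sin(a)]); y=np.array([-x[1],x[0]])
Z=lambda u,v:(440+(u+.5)/4-.5,50+(v+.5)/4-.5)
P=onz(c,[Z(150,330),Z(178,100)],.13)[:,:2]; print("rail centre rel tcp",(P-t)@x,(P-t)@y)
print(s["tool_pos"])
```

```text
rail centre rel tcp [0.07351761 0.07331699] [0.07326526 0.0977453 ]
[0.59482383 0.11201818 0.16690265]
```

Call:
apply_moves(increments=[[1, 0, 0.1, 0.8, 0, 0, 0], [1, 0, 0, 0.8, 0, 0, 0], [1, 0, 0, 0.8, 0, 0, 0], [1, 0, 0, 0.5, 0, 0, 0], [1, 0, 0, 0, 0, 0, 0], [1, 0, 0, 0, 0, 0, 0]])

```text
clock: 36.6
tool_pos: [0.5955, 0.1122, 0.1351]
orientation: [[-0.191, 0.982, -0.004], [0.982, 0.191, 0.001], [0.002, -0.003, -1.0]]
wrist_force: [0.1, 0.1, -3.7]
grip_width: 0.149
```

Run:
```python
from h import *
c=cam("wrist"); save(c,"w34b.png",(440,50,640,250),4)
s=telemetry.state()
a=np.radians(11); x=np.array([np.cos(a),np.sin(a)]); y=np.array([-x[1],x[0]]);O=np.array([.6663,.1258])
d=s["tool_pos"][:2]-O; print("stand frame",d@x,d@y,s["tool_pos"][2],s["wrist_force"])
```

```text
stand frame -0.0720706261421039 0.00019614759206094213 0.13516573425529682 [ 0.07101915 -0.17836074 -4.229946  ]
```

View pics/w34b.png

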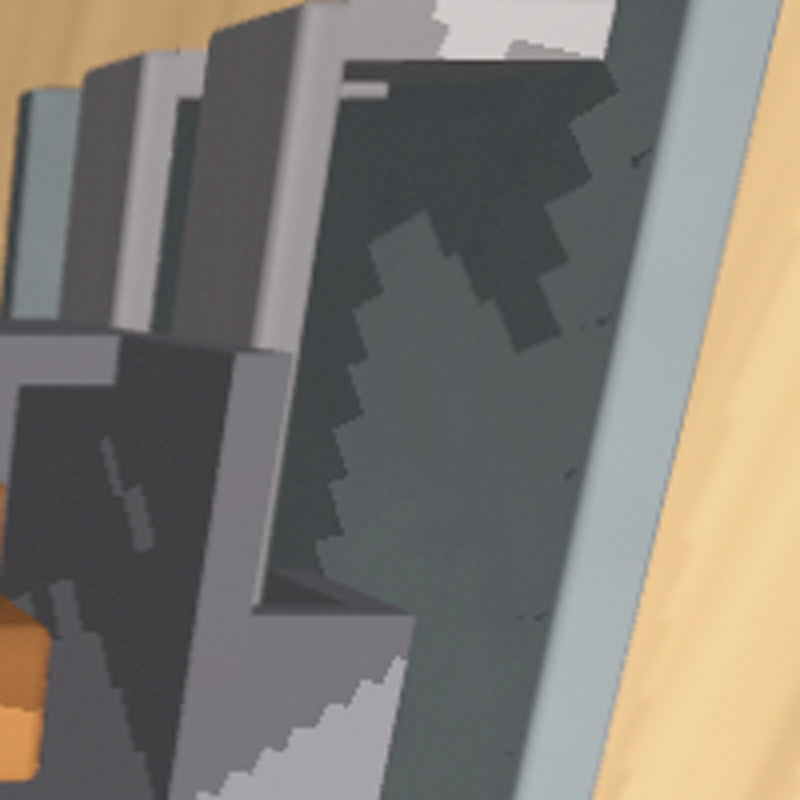

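The rail is inside the hook gap and there's no contact force. I'll finish lowering.

Call:
apply_moves(increments=[[1, 0, 0, 0.5, 0, 0, 0], [1, 0, 0, 0.4, 0, 0, 0], [1, 0, 0, 0.2, 0, 0, 0], [1, 0, 0, 0, 0, 0, 0], [1, 0, 0, 0, 0, 0, 0]])

```text
clock: 37.28
tool_pos: [0.5961, 0.1123, 0.1243]
orientation: [[-0.191, 0.982, -0.002], [0.982, 0.191, 0.001], [0.002, -0.001, -1.0]]
wrist_force: [0.2, -0.2, -3.2]
grip_width: 0.147
```

Run:
```python
from h import *
c=cam("scene"); save(c,"s35.png",(330,190,490,310),5)
s=telemetry.state(); print(s["tool_pos"],s["wrist_force"])
```

```text
[0.59604874 0.11229541 0.12423953] [ 0.29547244  0.37841481 -3.22840612]
```

View pics/s35.png

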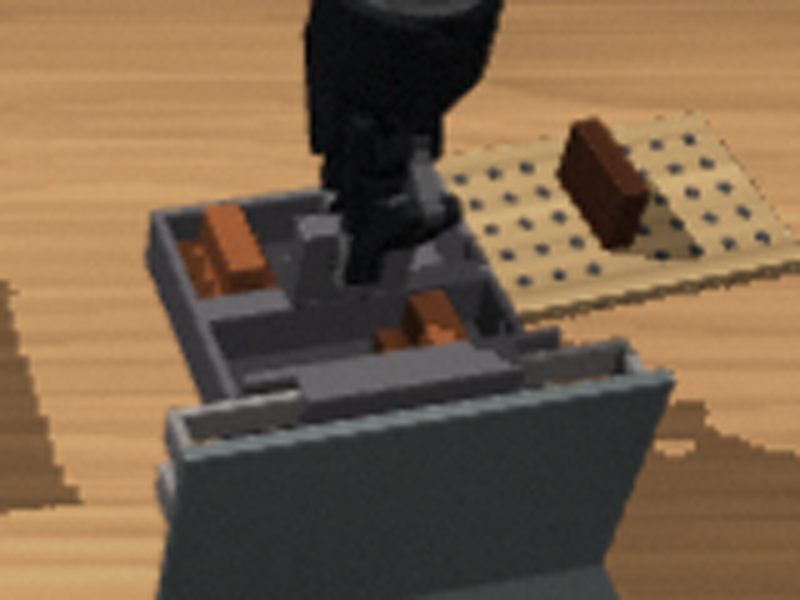

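Call:
apply_moves(increments=[[1, 0, 0, 0.2, 0, 0, 0], [1, 0, 0, 0.2, 0, 0, 0], [1, 0, 0, 0, 0, 0, 0], [1, 0, 0, 0, 0, 0, 0]])

```text
clock: 37.83
tool_pos: [0.598, 0.1124, 0.1236]
orientation: [[-0.191, 0.982, 0.004], [0.982, 0.191, 0.001], [0.001, 0.004, -1.0]]
wrist_force: [-1.6, 0.0, -1.6]
grip_width: 0.152
```

Run:
```python
from h import *
s=telemetry.state(); print(s["tool_pos"],s["wrist_force"],s["moment"])
```

```text
[0.59796006 0.11237976 0.12360895] [-1.58011239  0.00868233 -1.63475099] [-0.10399408 -0.02476929 -0.00664178]
```

Call:
apply_moves(increments=[[0.8, 0, 0, 0, 0, 0, 0], [0.6, 0, 0, 0, 0, 0, 0], [0.5, 0, 0, 0, 0, 0, 0], [0.45, 0, 0, 0, 0, 0, 0], [0.45, 0, 0, 0, 0, 0, 0], [0.45, 0, 0, 0, 0, 0, 0]])

```text
clock: 38.58
tool_pos: [0.5991, 0.1124, 0.1241]
orientation: [[-0.191, 0.982, 0.006], [0.982, 0.191, 0.002], [0.001, 0.006, -1.0]]
wrist_force: [-0.2, 0.2, 0.1]
grip_width: 0.551
```

Run:
```python
from h import *
c=cam("wrist"); save(c,"w36.png")
s=telemetry.state(); print(s["tool_pos"],s["wrist_force"],s["grip_width"])
```

```text
[0.59905462 0.11240131 0.12408853] [-0.10955112  0.34845052  0.07234157] 0.5476587478786881
```

View pics/w36.png

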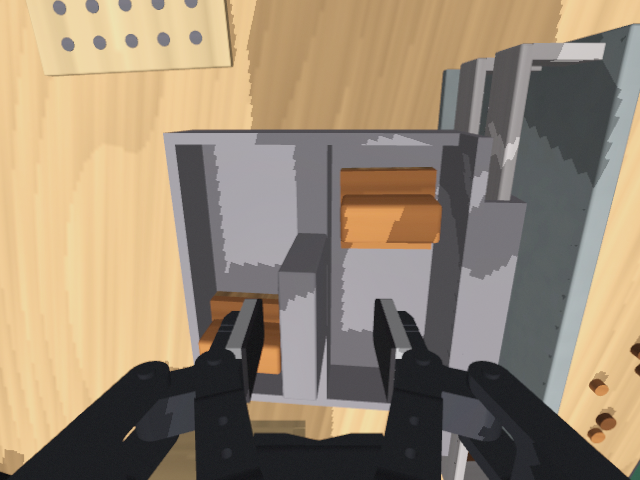

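The caddy is hanging free with a slight droop and the blocks are still in it. I'll retreat straight up.

Call:
apply_moves(increments=[[0.45, 0, 0, -1.5, 0, 0, 0], [0.45, 0, 0, -3, 0, 0, 0], [0.45, 0, 0, -3, 0, 0, 0], [0.3, 0, 0, -4, 0, 0, 0], [0, 0, 0, -2, 0, 0, 0], [0, 0, 0, 0, 0, 0, 0]])

```text
clock: 39.38
tool_pos: [0.5991, 0.1123, 0.2689]
orientation: [[-0.191, 0.981, 0.011], [0.982, 0.191, 0.002], [-0.0, 0.011, -1.0]]
wrist_force: [0.6, -0.2, -0.7]
grip_width: 1.005
```

Run:
```python
from h import *
c=cam("wrist"); save(c,"w37.png")
c=cam("scene"); save(c,"s37.png",(300,170,500,320),4)
go((.4445,.292,.16),np.radians(194))
```

```text
t=39.48 tcp [0.5978 0.1122 0.2661] w 1.002 F [-1.1  0.3  0. ] ax [-0.191  0.982  0.001] [0.982 0.191 0.006]
rotvec [ 0.005  0.005 -1.623]  j6 -0.15
shift cm before turn [ 20.57 -11.68  10.55] after turn [10.53 21.16 10.61]
```

View pics/w37.png

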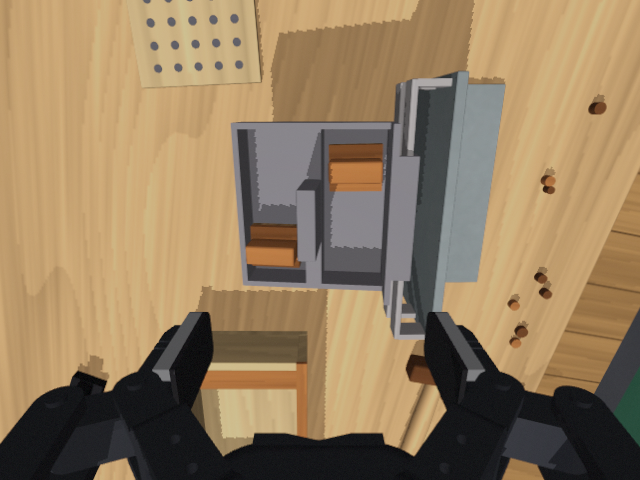

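View pics/s37.png

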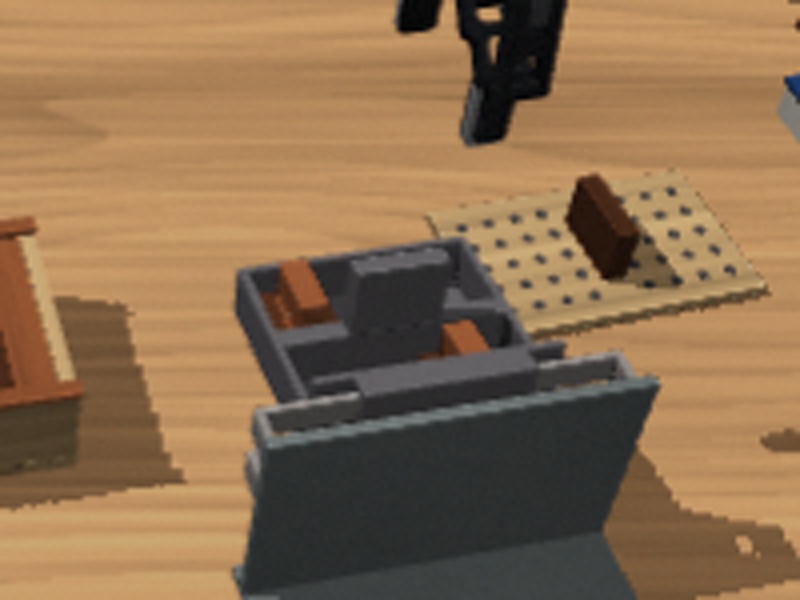

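The caddy is hung near the middle of the rail. Now the panel.

Call:
apply_moves(increments=[[0, 4.4, -2.5, 0.6, 0, 0, 0], [0, 4.4, -2.5, 0.6, 0, 0, 0], [0, 4.4, -2.5, 1.0, 0, 0, 0], [0, 4.4, -2.5, 1.0, 0, 0, 0], [0, 3, -1.7, 1.0, 0, 0, 0], [0, 0, 0, 0, 0, 0, 0]])

```text
clock: 40.22
tool_pos: [0.4341, 0.2943, 0.212]
orientation: [[-0.189, 0.982, -0.011], [0.982, 0.188, -0.004], [-0.002, -0.011, -1.0]]
wrist_force: [-0.4, 0.0, -0.6]
grip_width: 1.001
```

Call:
apply_moves(increments=[[0, 0, 0, 0, 0, 0, -0.18], [0, 0, 0, 0, 0, 0, -0.18], [0, 0, 0, 0, 0, 0, -0.18], [0, 0, 0, 0, 0, 0, -0.18], [0, 0, 0, 0, 0, 0, -0.18], [0, 0, 0, 0, 0, 0, -0.18], [0, 0, 0, 0, 0, 0, -0.18], [0, 0, 0, 0, 0, 0, -0.18], [0, 0, 0, 0, 0, 0, -0.18], [0, 0, 0, 0, 0, 0, 0]])

```text
clock: 41.48
tool_pos: [0.4374, 0.2836, 0.2037]
orientation: [[-0.96, -0.278, -0.021], [-0.277, 0.961, -0.015], [0.025, -0.009, -1.0]]
wrist_force: [-0.4, 0.0, 0.4]
grip_width: 1.001
```

Run:
```python
from h import *
c=cam("wrist"); save(c,"w38.png")
go((.4445,.292,.16),np.radians(194))
```

```text
t=41.52 tcp [0.4373 0.2836 0.2037] w 1.001 F [-0.2  0.4 -0.4] ax [-0.961 -0.277  0.025] [-0.277  0.961 -0.009]
rotvec [-0.009 -0.025  0.036]  j6 -1.437
shift cm before turn [-1.03  0.64  4.34] after turn [-0.9   0.64  4.37]
```

View pics/w38.png

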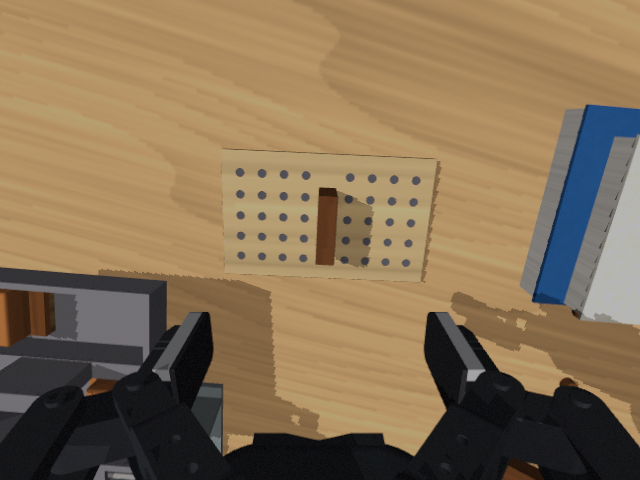

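The wrist view shows the grip block's top at (316–337, 196–265) and the panel corners at (222,149), (437,158), (425,282) and (224,272).

Run:
```python
from h import *
c=cam("wrist")
P=onz(c,[(320,196),(337,197),(334,265),(316.5,264)],.05); m=P.mean(0); print(P[:,:2],m)
d=P[0]+P[1]-P[2]-P[3]; print(np.degrees(np.arctan2(d[1],d[0])))
Q=onz(c,[(222,149),(437,158),(425,282),(224,272)],.008); print(Q[:,:2],Q.mean(0))
d=Q[1]+Q[2]-Q[0]-Q[3]; a=np.arctan2(d[1],d[0])+np.pi/2; print(np.degrees(a))
go((m[0],m[1],.06),a)
```

```text
[[0.41653614 0.27671387]
 [0.41350259 0.29010976]
 [0.47048542 0.30476919]
 [0.47379355 0.29017441]] [0.44357942 0.29044181 0.05      ]
-166.17168331835404
[[0.40802344 0.18331599]
 [0.36247243 0.3693237 ]
 [0.47806692 0.40215731]
 [0.52338845 0.20910468]] [0.44298781 0.29097542 0.008     ]
193.48116245733058
t=41.58 tcp [0.4372 0.2839 0.2038] w 1.0 F [ 0.5 -0.1  0.3] ax [-0.961 -0.277  0.025] [-0.277  0.961 -0.009]
rotvec [-0.009 -0.025  0.045]  j6 -1.437
shift cm before turn [-1.15  0.58 14.35] after turn [-0.77  0.49 14.38]
```

Call:
apply_moves(increments=[[0.3, 0, 0, 0, -0.009, -0.025, 0.045], [0.3, -0.8, 0.5, 3, 0, 0, 0], [0.3, 0, 0, 3.5, 0, 0, 0], [0.3, 0, 0, 3.5, 0, 0, 0], [0.3, 0, 0, 2, 0, 0, 0], [0.3, 0, 0, 0, 0, 0, 0], [0.3, 0, 0, 0, 0, 0, 0]])

```text
clock: 42.45
tool_pos: [0.4474, 0.29, 0.082]
orientation: [[-0.976, -0.216, 0.005], [-0.216, 0.976, 0.001], [-0.005, 0.0, -1.0]]
wrist_force: [0.9, 0.8, -0.5]
grip_width: 0.701
```

Run:
```python
from h import *
c=cam("wrist"); save(c,"w39.png")
go((.4435,.2906,.018),np.radians(193.6))
```

```text
t=42.50 tcp [0.4474 0.29   0.0821] w 0.702 F [-0.3  0.4 -0.7] ax [-0.976 -0.216 -0.005] [-0.216  0.976  0.   ]
rotvec [-0.     0.005 -0.02 ]  j6 -1.374
shift cm before turn [0.4  0.15 6.41] after turn [0.36 0.15 6.41]
```

View pics/w39.png

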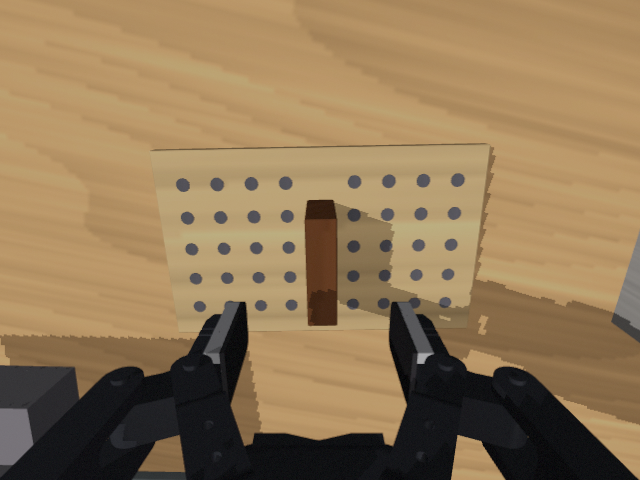

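Call:
apply_moves(increments=[[0.3, 0.4, 0.1, 1, 0, 0, -0.02], [0.3, 0, 0, 2, 0, 0, 0], [0.3, 0, 0, 2, 0, 0, 0], [0.3, 0, 0, 0.9, 0, 0, 0], [0.3, 0, 0, 0, 0, 0, 0], [0.3, 0, 0, 0, 0, 0, 0]])

```text
clock: 43.25
tool_pos: [0.4463, 0.292, 0.0252]
orientation: [[-0.971, -0.238, 0.014], [-0.238, 0.971, 0.005], [-0.014, 0.002, -1.0]]
wrist_force: [0.8, 0.1, 0.2]
grip_width: 0.701
```

Run:
```python
from h import *
go((.4435,.2906,.018),np.radians(193.6))
```

```text
t=43.25 tcp [0.4463 0.292  0.0252] w 0.701 F [0.8 0.1 0.2] ax [-0.971 -0.238 -0.014] [-0.238  0.971  0.002]
rotvec [0.002 0.014 0.003]  j6 -1.393
shift cm before turn [ 0.31 -0.07  0.72] after turn [ 0.3  -0.07  0.72]
```

Call:
apply_moves(increments=[[0.3, 0.3, 0, 0.4, 0.002, 0.014, 0], [0.3, 0, 0, 0.4, 0, 0, 0], [0.5, 0, 0, 0, 0, 0, 0], [0.7, 0, 0, 0, 0, 0, 0], [1, 0, 0, 0, 0, 0, 0], [1, 0, 0, 0, 0, 0, 0], [1, 0, 0, 0, 0, 0, 0], [1, 0, 0, 0, 0, 0, 0], [1, 0, 0, 0, 0, 0, 0]], force=110)

```text
clock: 44.38
tool_pos: [0.4447, 0.2919, 0.0185]
orientation: [[-0.971, -0.238, 0.003], [-0.238, 0.971, 0.001], [-0.003, 0.0, -1.0]]
wrist_force: [0.8, 0.7, -0.3]
grip_width: 0.17
```

Run:
```python
from h import *
c=cam("wrist"); save(c,"w40.png")
go((.4435,.2906,.018),np.radians(193.6))
```

```text
t=44.42 tcp [0.4447 0.2919 0.0185] w 0.167 F [ 0.8 -0.4  0.4] ax [-0.971 -0.238 -0.003] [-0.238  0.971  0.   ]
rotvec [0.    0.003 0.003]  j6 -1.392
shift cm before turn [ 0.15 -0.1   0.05] after turn [ 0.15 -0.1   0.05]
```

View pics/w40.png

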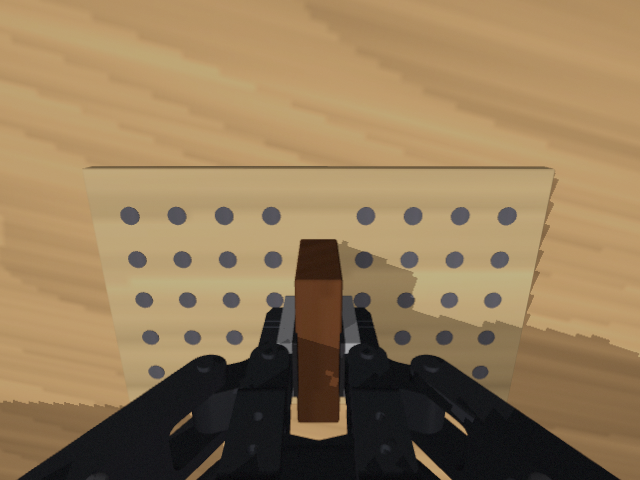

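The panel is gripped and aligned. I'll measure its offset in the gripper from the corners at (85,167) and (553,167), then lift.

Run:
```python
from h import *
c=cam("wrist"); s=telemetry.state();R=s["orientation"]; t=s["tool_pos"]
P=onz(c,[(85,167.5),(553,167.5)],.008); print(((P-t)@R).round(4))
```

```text
[[ 0.0615 -0.0956  0.0103]
 [ 0.0615  0.0944  0.0104]]
```

Call:
apply_moves(increments=[[1, 0, 0, -1, 0, 0, 0], [1, 0, 0, -2, 0, 0, 0], [1, 0, 0, -4, 0, 0, 0], [1, 0, 0, -4, 0, 0, 0], [1, 0, 0, -4, 0, 0, 0], [1, 0, 0, -4, 0, 0, 0], [1, 0, 0, -1, 0, 0, 0], [1, 0, 0, 0, 0, 0, 0]])

```text
clock: 45.48
tool_pos: [0.44, 0.2899, 0.2219]
orientation: [[-0.971, -0.238, -0.007], [-0.238, 0.971, -0.003], [0.007, -0.002, -1.0]]
wrist_force: [0.4, 0.2, -3.6]
grip_width: 0.171
```

Run:
```python
from h import *
c=cam("wrist"); save(c,"w41.png")
c=cam("top"); save(c,"t41.png",(290,170,430,290),5)
go((.5721,-.2026,.22),np.radians(190.3))
```

```text
t=45.58 tcp [0.4393 0.2896 0.2205] w 0.167 F [ 0.4 -0.3 -3.2] ax [-0.971 -0.238  0.01 ] [-0.238  0.971 -0.002]
rotvec [-0.002 -0.01   0.06 ]  j6 -1.392
shift cm before turn [ -1.19 -50.97   0.14] after turn [-4.260e+00 -5.081e+01  5.000e-02]
```

View pics/w41.png

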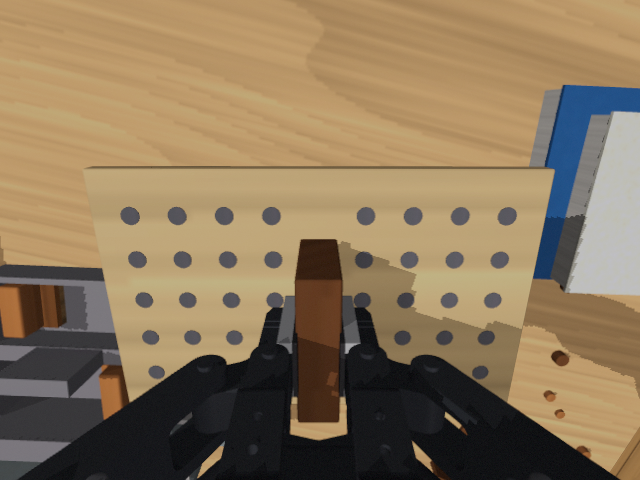

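View pics/t41.png

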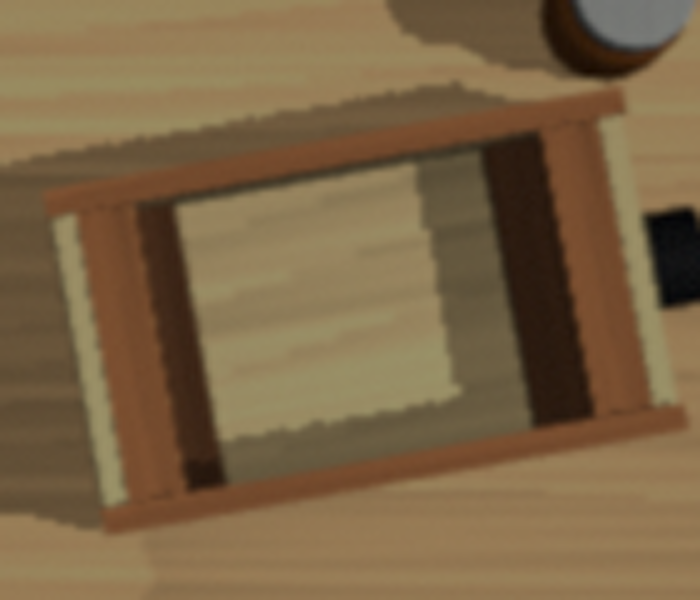

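Call:
apply_moves(increments=[[1, -1.2, -4, -1.5, 0, 0, 0], [1, -1.4, -5, -1.5, 0, 0, 0], [1, -1.5, -5.2, 0, 0, 0, 0], [1, -1.5, -5.2, 0, 0, 0, 0], [1, -1.5, -5.2, 0, 0, 0, 0], [1, -1.5, -5.2, 0, 0, 0, 0], [1, -1.5, -5.2, 0, 0, 0, 0], [1, -1.5, -5.2, 0, 0, 0, 0], [1, -1.5, -5.2, 0, 0, 0, 0], [1, -1.5, -5.2, 0, 0, 0, 0]])

```text
clock: 46.82
tool_pos: [0.6974, -0.1753, 0.2161]
orientation: [[-0.968, -0.246, -0.054], [-0.246, 0.969, 0.001], [0.052, 0.014, -0.999]]
wrist_force: [1.3, 0.1, -2.6]
grip_width: 0.166
```

Run:
```python
from h import *
go((.71,-.18,.25),np.radians(190.3))
```

```text
t=46.83 tcp [ 0.6974 -0.1753  0.2161] w 0.166 F [ 1.3  0.1 -2.6] ax [-0.968 -0.246  0.052] [-0.246  0.969  0.014]
rotvec [ 0.013 -0.053  0.069]  j6 -2.177
shift cm before turn [-0.93 -0.71 -3.45] after turn [-1.16 -0.69 -3.39]
```

Call:
apply_moves(increments=[[1, -0.5, 0, -1.5, 0, -0.03, 0.04], [1, -0.5, 0, -1.5, 0, -0.02, 0.02], [1, 0, 0, 0, 0, 0, 0], [1, 0, 0, 0, 0, 0, 0]])

```text
clock: 47.32
tool_pos: [0.7059, -0.1743, 0.2365]
orientation: [[-0.983, -0.181, -0.018], [-0.182, 0.983, 0.018], [0.014, 0.02, -1.0]]
wrist_force: [0.5, -0.7, -3.1]
grip_width: 0.167
```

Run:
```python
from h import *
c=cam("wrist"); save(c,"w42.png")
go((.71,-.18,.25),np.radians(190.3))
```

```text
t=47.38 tcp [ 0.7061 -0.1742  0.2368] w 0.175 F [-0.4  0.8 -2.6] ax [-0.983 -0.182  0.014] [-0.182  0.983  0.02 ]
rotvec [ 0.02  -0.014  0.003]  j6 -2.119
shift cm before turn [-0.26 -0.61 -1.33] after turn [-0.28 -0.64 -1.32]
```

View pics/w42.png

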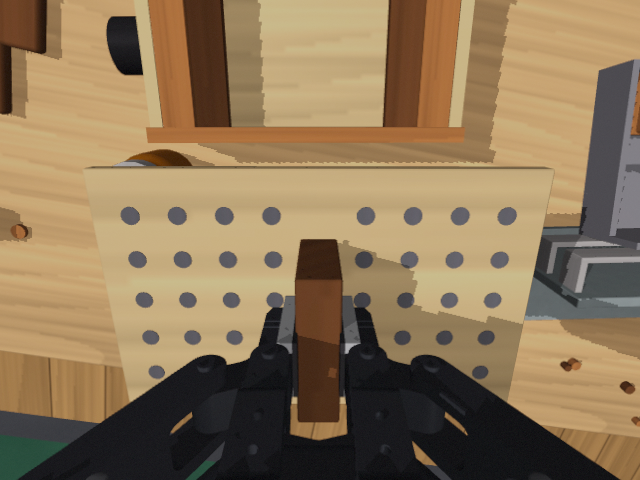

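The wrist view shows the box's +x trim strip from (147,127) to (464,127), with its outer edge at row 139. The lip inner edges are near columns 193 and 420 at row 100.

Run:
```python
from h import *
c=cam("wrist"); save(c,"w42b.png",(130,0,490,150),2)
b=np.array([.5715,-.204]);a=np.radians(10.3); x=np.array([np.cos(a),np.sin(a)]); y=np.array([-x[1],x[0]])
def f(n,uv,z):
    P=onz(c,uv,z)[:,:2]-b; print(n,np.c_[P@x,P@y].round(4).tolist())
f("trim inner",[(147,127.5),(464,127.5)],.068)
f("trim outer",[(148,140),(464,140)],.068)
f("lip inner",[(192,100),(420,100),(185,20),(429,20)],.064)
```

```text
trim inner [[0.0653, -0.1288], [0.0648, 0.1252]]
trim outer [[0.0749, -0.1294], [0.0746, 0.1264]]
lip inner [[0.0445, -0.0923], [0.0439, 0.0887], [-0.0116, -0.0919], [-0.0128, 0.0907]]
```

View pics/w42b.png

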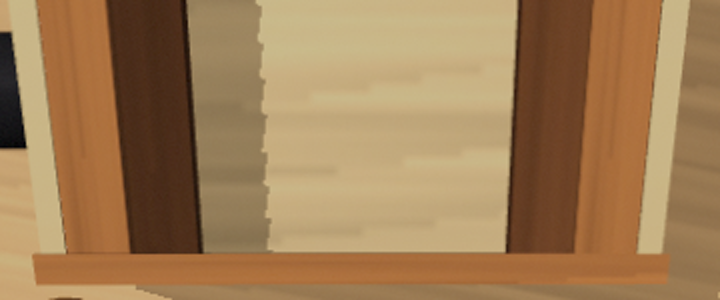

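The wrist view gives a box centre of about (0.5718, −0.2056) and a yaw of 10.3°. I'll write a helper to plan the tilt-in.

```bash
cat >> h.py <<'E'
BX=np.array([.5718,-.2056,0]);BA=np.radians(10.3)
xb=np.array([np.cos(BA),np.sin(BA),0]);yb=np.array([-xb[1],xb[0],0]);zb=np.array([0,0,1.])
OX,OY,OZ=.0015,.0006,.0185
def where():
    s=telemetry.state();R=s["orientation"];t=s["tool_pos"]
    U=t-R@np.array([-OX,OY,-OZ]) ; d=U-BX   # tool x=-xb
    e=R[:,1]
    yaw=np.degrees(np.arctan2(-R[1,0],-R[0,0]))-10.3
    print("t=%.2f"%s["clock"],"panel U mm x,y,z",(np.array([d@xb,d@yb,d[2]])*1000).round(1),"tilt %.1f"%np.degrees(np.arcsin(-e[2])),"pitch %.1f"%np.degrees(np.arcsin(R[2,0])),"yawerr %.2f"%yaw,"F",s["wrist_force"].round(1),"w",round(s["grip_width"],3))
    for n,y in(("low",.097),("high",-.097)):
        for h in (0,.008):
            p=U+R@np.array([0,y,-h])-BX; print("  ",n,h,(np.array([p@yb,p[2]])*1000).round(1),end="")
    print()
def plan(x,y,z,th):
    s=telemetry.state();R=s["orientation"];t=s["tool_pos"]
    Rd=Ro.from_rotvec(-xb*np.radians(th)).as_matrix()@np.c_[-xb,yb,-zb]
    U=BX+xb*x/1e3+yb*y/1e3+zb*z/1e3
    T=U+Rd@np.array([-OX,OY,-OZ])
    print("  to",(x,y,z,th),"shift",(R.T@(T-t)*100).round(2),"rot",Ro.from_matrix(R.T@Rd).as_rotvec().round(3))
E
python3 - <<'E'
from h import *
where(); plan(0,-12,180,0); plan(0,-12,180,15)
E
```

```text
t=47.42 panel U mm x,y,z [136.1   6.4 218.4] tilt -1.1 pitch 0.8 yawerr 0.17 F [-0.3  0.  -3. ] w 0.174
   low 0 [103.3 220.3]   low 0.008 [103.2 228.3]   high 0 [-90.6 216.5]   high 0.008 [-90.8 224.5]
  to (0, -12, 180, 0) shift [13.58 -1.84  3.98] rot [ 0.02  -0.013  0.003]
  to (0, -12, 180, 15) shift [13.58 -1.36  4.07] rot [ 0.282 -0.013  0.005]
```

Call:
apply_moves(increments=[[1, 3, -0.4, 0.5, 0, 0, 0], [1, 4, -0.4, 0.5, 0, 0, 0], [1, 4, -0.4, 0.5, 0, 0, 0], [1, 2, 0, 0, 0.01, 0, 0], [1, 0, 0, 0, 0.09, 0, 0], [1, 0, 0, 0, 0.09, 0, 0], [1, 0, 0, 0, 0.09, 0, 0], [1, 0, 0, 0, 0, 0, 0], [1, 0, 0, 0, 0, 0, 0]])

```text
clock: 48.55
tool_pos: [0.5748, -0.2054, 0.2251]
orientation: [[-0.982, -0.185, 0.04], [-0.189, 0.947, -0.261], [0.01, -0.264, -0.964]]
wrist_force: [0.7, -0.3, -2.3]
grip_width: 0.172
```

Run:
```python
from h import *
where(); plan(0,-12,110,15)
c=cam("scene"); save(c,"s43.png",(170,150,370,300),4)
```

```text
t=48.55 panel U mm x,y,z [  1.4  -5.8 207.5] tilt 15.3 pitch 0.6 yawerr 0.57 F [ 0.7 -0.3 -2.3] w 0.172
   low 0 [ 87.8 181.8]   low 0.008 [ 89.9 189.6]   high 0 [-99.3 233.1]   high 0.008 [-97.2 240.8]
  to (0, -12, 110, 15) shift [0.05 1.97 9.56] rot [-0.006 -0.007  0.012]
```

View pics/s43.png

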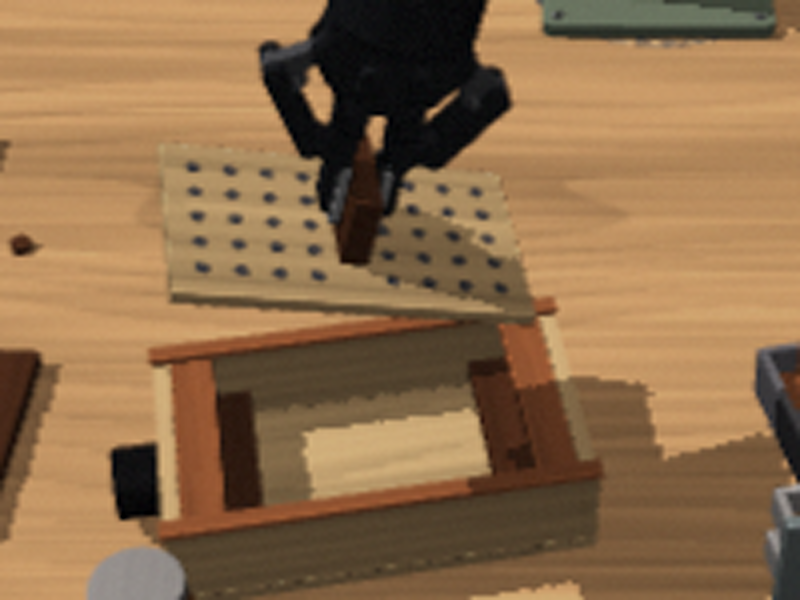

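The panel is tilted with its +y end low, over the box. Lowering it.

Call:
apply_moves(increments=[[1, 0, 0.5, 2, -0.006, -0.007, 0.012], [1, 0, 0.5, 2.5, 0, 0, 0], [1, 0, 0.5, 2.5, 0, 0, 0], [1, 0, 0.4, 2.2, 0, 0, 0], [1, 0, 0, 0, 0, 0, 0], [1, 0, 0, 0, 0, 0, 0]])

```text
clock: 49.35
tool_pos: [0.5785, -0.2161, 0.132]
orientation: [[-0.985, -0.165, 0.049], [-0.172, 0.952, -0.253], [-0.005, -0.258, -0.966]]
wrist_force: [-0.2, -0.6, -2.7]
grip_width: 0.169
```

Run:
```python
from h import *
where(); plan(0,-12,100,15);plan(0,-12,58,15)
c=cam("wrist"); save(c,"w44.png")
```

```text
t=49.35 panel U mm x,y,z [  3.2 -16.8 114.3] tilt 14.9 pitch -0.3 yawerr -0.39 F [-0.2 -0.6 -2.7] w 0.169
   low 0 [76.9 89.3]   low 0.008 [79. 97.]   high 0 [-110.5  139.3]   high 0.008 [-108.5  147. ]
  to (0, -12, 100, 15) shift [0.33 0.84 1.26] rot [ 0.001  0.003 -0.008]
  to (0, -12, 58, 15) shift [0.35 1.92 5.32] rot [ 0.001  0.003 -0.008]
```

View pics/w44.png

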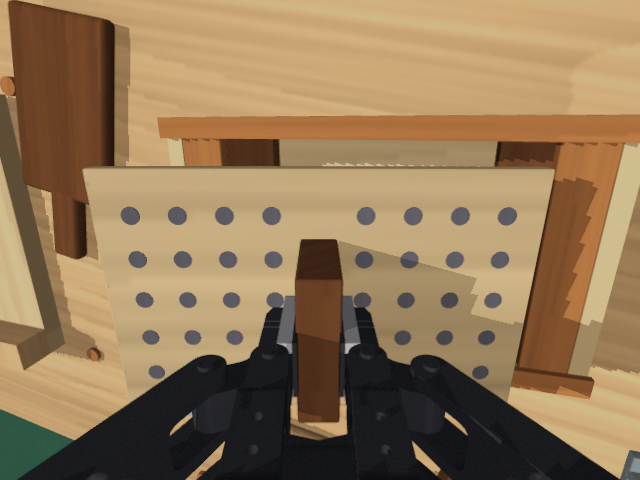

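Run:
```python
from h import *
c=cam("wrist"); save(c,"w44b.png",(150,100,650,170),1.6)
def f(n,uv,z):
    P=onz(c,uv,z)-BX; print(n,np.c_[P@xb,P@yb].round(4).tolist())
f("trim outer",[(160,118),(620,116)],.068)
f("trim inner",[(163,137.5),(400,139.5),(600,142)],.068)
f("lip in +y",[(553,145),(525,365)],.064)
```

```text
trim outer [[-0.0751, -0.126], [-0.0755, 0.1092]]
trim inner [[-0.0639, -0.1258], [-0.0642, 0.0146], [-0.0643, 0.1037]]
lip in +y [[-0.0623, 0.0861], [0.0619, 0.0934]]
```

View pics/w44b.png

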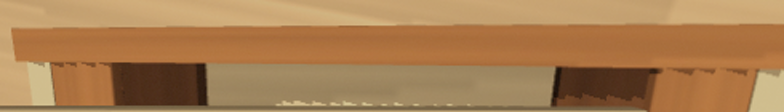

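The box pose is confirmed: trim at x = −75/−64 mm and y = −126 mm. I'll correct x and continue down.

Call:
apply_moves(increments=[[1, 0.3, 0.6, 0.4, 0, 0, -0.008], [1, 0, 0, 0, 0, 0, 0], [1, 0, 0.3, 1, 0, 0, 0], [1, 0, 0.3, 1, 0, 0, 0], [1, 0, 0.1, 0.5, 0, 0, 0], [1, 0, 0, 0, 0, 0, 0], [1, 0, 0, 0, 0, 0, 0]])

```text
clock: 50.32
tool_pos: [0.5753, -0.2109, 0.1002]
orientation: [[-0.983, -0.173, 0.052], [-0.181, 0.95, -0.254], [-0.005, -0.259, -0.966]]
wrist_force: [0.5, 0.3, -2.9]
grip_width: 0.167
```

Run:
```python
from h import *
where(); plan(0,-12,58,15)
```

```text
t=50.33 panel U mm x,y,z [  1.1 -11.2  82.5] tilt 15.0 pitch -0.3 yawerr 0.13 F [ 0.5  0.3 -2.9] w 0.167
   low 0 [82.5 57.4]   low 0.008 [84.5 65.1]   high 0 [-104.9  107.6]   high 0.008 [-102.8  115.3]
  to (0, -12, 58, 15) shift [0.11 0.56 2.39] rot [-0.     0.006  0.001]
```

Call:
apply_moves(increments=[[1, 0.1, 0.1, 0.8, 0, 0.006, 0], [1, 0, 0.2, 0.8, 0, 0, 0], [1, 0, 0.2, 0.7, 0, 0, 0], [1, 0, 0, 0, 0, 0, 0], [1, 0, 0, 0, 0, 0, 0]])

```text
clock: 50.95
tool_pos: [0.5747, -0.2125, 0.0751]
orientation: [[-0.984, -0.173, 0.046], [-0.179, 0.95, -0.255], [0.001, -0.259, -0.966]]
wrist_force: [-0.8, -0.4, -2.9]
grip_width: 0.172
```

Run:
```python
from h import *
where(); plan(0,14,58,15)
c=cam("wrist"); save(c,"w45.png")
c=cam("scene"); save(c,"s45.png",(190,190,350,310),5)
```

```text
t=50.95 panel U mm x,y,z [  0.2 -12.7  57.4] tilt 15.0 pitch 0.0 yawerr 0.03 F [-0.8 -0.4 -2.9] w 0.172
   low 0 [81.  32.3]   low 0.008 [83.1 40. ]   high 0 [-106.4   82.6]   high 0.008 [-104.3   90.3]
  to (0, 14, 58, 15) shift [ 0.02  2.56 -0.75] rot [-0.    -0.     0.001]
```

View pics/w45.png

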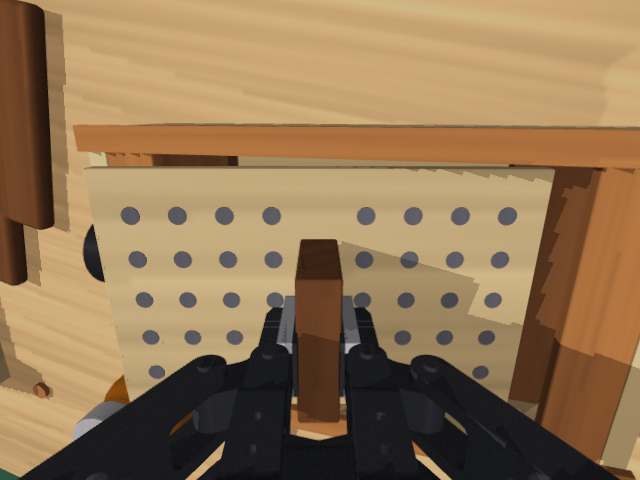

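View pics/s45.png

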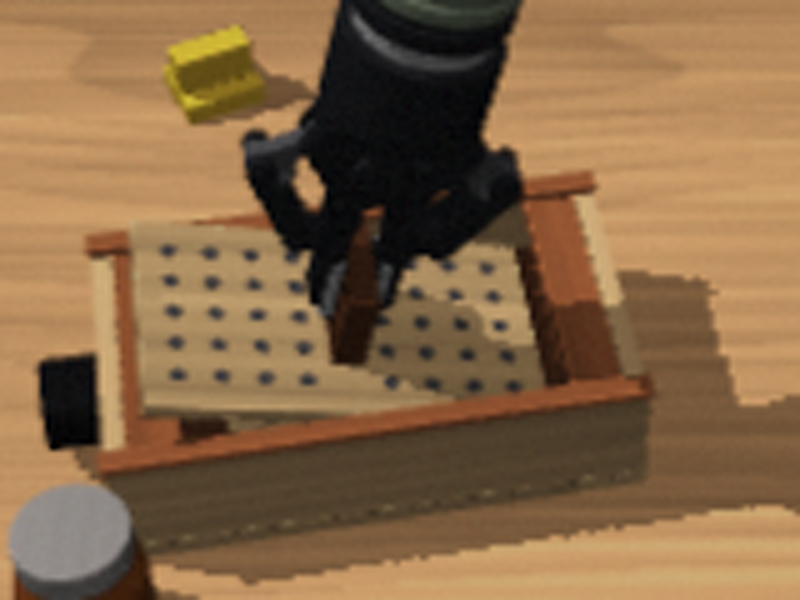

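The low end is inside the opening, just above the ledge. Now I'll slide it under the +y lip.

Call:
apply_moves(increments=[[1, 0, 0.8, -0.3, 0, 0, 0], [1, 0, 0.9, -0.3, 0, 0, 0], [1, 0, 0.8, -0.2, 0, 0, 0], [1, 0, 0, 0, 0, 0, 0], [1, 0, 0, 0, 0, 0, 0]])

```text
clock: 51.68
tool_pos: [0.5702, -0.1842, 0.0776]
orientation: [[-0.984, -0.174, 0.048], [-0.18, 0.95, -0.255], [-0.001, -0.26, -0.966]]
wrist_force: [-0.5, 0.2, -2.7]
grip_width: 0.172
```

Run:
```python
from h import *
where(); plan(0,14,58,15); plan(0,14,50,10)
```

```text
t=51.67 panel U mm x,y,z [ 0.8 15.9 59.9] tilt 15.1 pitch -0.1 yawerr 0.09 F [-0.5  0.2 -2.7] w 0.172
   low 0 [109.6  34.7]   low 0.008 [111.7  42.4]   high 0 [-77.7  85.1]   high 0.008 [-75.7  92.8]
  to (0, 14, 58, 15) shift [ 0.08 -0.14  0.23] rot [-0.001  0.001  0.001]
  to (0, 14, 50, 10) shift [ 0.08 -0.09  1.01] rot [-0.088  0.001  0.001]
```

Call:
apply_moves(increments=[[1, 0.1, -0.1, 0.5, -0.044, 0, 0], [1, 0, -0.1, 0.5, -0.044, 0, 0], [1, 0, 0, 0, 0, 0, 0], [1, 0, 0, 0, 0, 0, 0]])

```text
clock: 52.18
tool_pos: [0.5703, -0.1892, 0.0684]
orientation: [[-0.984, -0.177, 0.032], [-0.18, 0.969, -0.17], [-0.001, -0.173, -0.985]]
wrist_force: [0.3, -0.2, -2.6]
grip_width: 0.17
```

Run:
```python
from h import *
where(); plan(0,13,42,5); plan(0,13,33,0)
```

```text
t=52.17 panel U mm x,y,z [-0.  12.6 50.3] tilt 10.0 pitch -0.1 yawerr 0.09 F [ 0.3 -0.2 -2.6] w 0.17
   low 0 [108.1  33.5]   low 0.008 [109.5  41.3]   high 0 [-83.   67.1]   high 0.008 [-81.6  75. ]
  to (0, 13, 42, 5) shift [-0.01  0.02  0.81] rot [-0.087  0.001  0.001]
  to (0, 13, 33, 0) shift [-0.01  0.02  1.71] rot [-0.174  0.001  0.002]
```

Call:
apply_moves(increments=[[1, 0, 0.1, 0.4, -0.044, 0, 0], [1, 0, 0.1, 0.4, -0.044, 0, 0], [1, 0, 0, 0, 0, 0, 0], [1, 0, 0, 0, 0, 0, 0]])

```text
clock: 52.68
tool_pos: [0.5702, -0.1873, 0.0605]
orientation: [[-0.983, -0.182, 0.017], [-0.183, 0.979, -0.085], [-0.001, -0.087, -0.996]]
wrist_force: [-0.1, -0.5, -2.0]
grip_width: 0.168
```

Run:
```python
from h import *
where(); plan(0,13,33,0)
```

```text
t=52.67 panel U mm x,y,z [ 0.2 16.1 42.2] tilt 5.0 pitch -0.1 yawerr 0.22 F [-0.1 -0.5 -2. ] w 0.168
   low 0 [112.7  33.7]   low 0.008 [113.4  41.7]   high 0 [-80.5  50.6]   high 0.008 [-79.8  58.5]
  to (0, 13, 33, 0) shift [ 0.02 -0.39  0.94] rot [-0.087  0.001  0.004]
```

Call:
apply_moves(increments=[[1, 0, -0.3, 0.4, -0.044, 0, 0.004], [1, 0, -0.1, 0.4, -0.044, 0, 0], [1, 0, 0, 0, 0, 0, 0], [1, 0, 0, 0, 0, 0, 0]])

```text
clock: 53.18
tool_pos: [0.5713, -0.1901, 0.0535]
orientation: [[-0.983, -0.182, 0.001], [-0.182, 0.983, -0.0], [-0.001, -0.0, -1.0]]
wrist_force: [0.3, -0.3, -3.1]
grip_width: 0.173
```

Run:
```python
from h import *
where(); plan(0,0,33,0)
c=cam("wrist"); save(c,"w46.png")
```

```text
t=53.17 panel U mm x,y,z [ 0.8 14.8 35. ] tilt 0.0 pitch -0.1 yawerr 0.17 F [ 0.3 -0.3 -3.1] w 0.173
   low 0 [111.8  34.9]   low 0.008 [111.8  42.9]   high 0 [-82.2  35. ]   high 0.008 [-82.2  43. ]
  to (0, 0, 33, 0) shift [ 0.08 -1.48  0.2 ] rot [-0.     0.001  0.003]
```

View pics/w46.png

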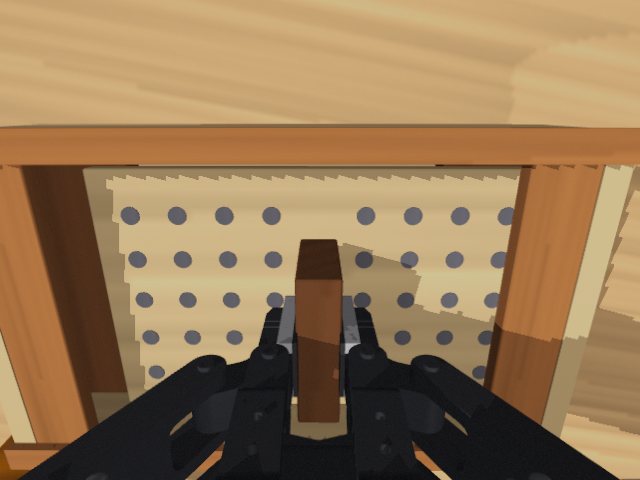

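Flat, 5 mm above the ledges, with the +y end under its lip. Now I'll centre it by sliding −y and then lower it.

Call:
apply_moves(increments=[[1, 0.1, -0.7, 0, 0, 0, 0.003], [1, 0, -0.7, 0.1, 0, 0, 0], [1, 0, 0, 0, 0, 0, 0], [1, 0, 0, 0, 0, 0, 0]])

```text
clock: 53.72
tool_pos: [0.573, -0.2045, 0.0528]
orientation: [[-0.984, -0.18, 0.002], [-0.18, 0.984, -0.001], [-0.002, -0.001, -1.0]]
wrist_force: [-0.1, -0.1, -3.6]
grip_width: 0.171
```

Run:
```python
from h import *
where(); plan(0,0,30,0)
c=cam("wrist"); save(c,"w47.png")
```

```text
t=53.73 panel U mm x,y,z [-0.1  0.2 34.3] tilt 0.1 pitch -0.1 yawerr 0.04 F [-0.1 -0.1 -3.6] w 0.171
   low 0 [97.2 34.2]   low 0.008 [97.2 42.2]   high 0 [-96.8  34.5]   high 0.008 [-96.8  42.5]
  to (0, 0, 30, 0) shift [-0.01 -0.02  0.43] rot [-0.001  0.002  0.001]
```

View pics/w47.png

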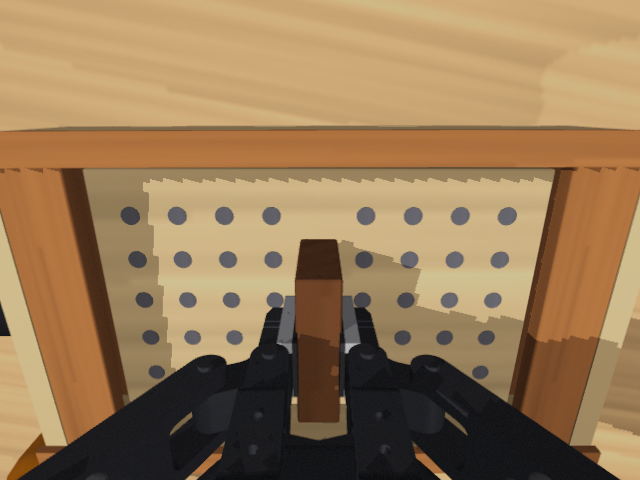

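The view is symmetric: the lip inner edges are at columns 62 and 572 about the tool axis at 318. I'll lower and release.

Call:
apply_moves(increments=[[1, 0, 0, 0.3, 0, 0, 0], [1, 0, 0, 0.2, 0, 0, 0], [1, 0, 0, 0, 0, 0, 0], [1, 0, 0, 0, 0, 0, 0]])

```text
clock: 54.28
tool_pos: [0.5732, -0.2045, 0.0486]
orientation: [[-0.984, -0.18, 0.002], [-0.18, 0.984, -0.001], [-0.002, -0.002, -1.0]]
wrist_force: [0.1, -0.2, -1.4]
grip_width: 0.169
```

Run:
```python
from h import *
where()
```

```text
t=54.27 panel U mm x,y,z [ 0.1  0.2 30.1] tilt 0.1 pitch -0.1 yawerr 0.07 F [ 0.1 -0.2 -1.4] w 0.169
   low 0 [97.2 29.9]   low 0.008 [97.2 37.9]   high 0 [-96.8  30.3]   high 0.008 [-96.8  38.3]
```

Call:
apply_moves(increments=[[0.8, 0, 0, 0, 0, 0, 0], [0.6, 0, 0, 0, 0, 0, 0], [0.5, 0, 0, 0, 0, 0, 0], [0.5, 0, 0, 0, 0, 0, 0], [0.5, 0, 0, -2, 0, 0, 0], [0.5, 0, 0, -3, 0, 0, 0], [0.5, 0, 0, -4, 0, 0, 0], [0.5, 0, 0, -5, 0, 0, 0], [0.5, 0, 0, -5, 0, 0, 0], [0.5, 0, 0, 0, 0, 0, 0]])

```text
clock: 55.52
tool_pos: [0.5747, -0.205, 0.2538]
orientation: [[-0.984, -0.18, 0.011], [-0.18, 0.984, -0.006], [-0.01, -0.008, -1.0]]
wrist_force: [-0.5, -0.4, -0.0]
grip_width: 0.501
```

Run:
```python
from h import *
c=cam("wrist"); save(c,"w48.png")
c=cam("scene"); save(c,"s48.png")
go((.45,-.05,.3))
```

```text
t=55.62 tcp [ 0.5721 -0.2037  0.2481] w 0.499 F [-0.7 -0.   0.2] ax [-0.984 -0.18  -0.002] [-0.18   0.984 -0.002]
shift cm before turn [ 9.23 17.3  -5.25] after turn [ 9.23 17.3  -5.25]
```

View pics/w48.png

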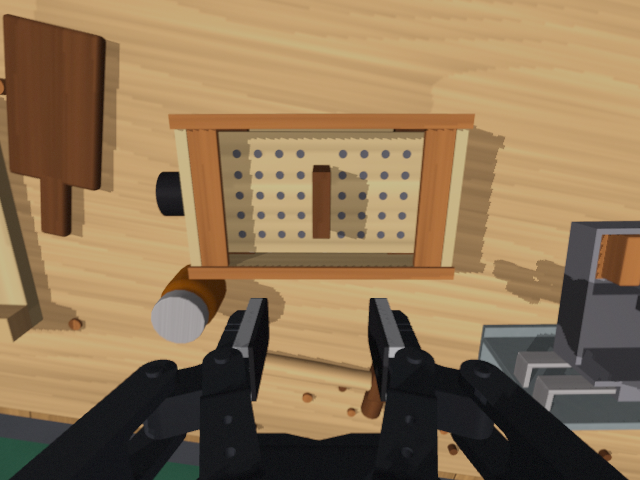

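View pics/s48.png

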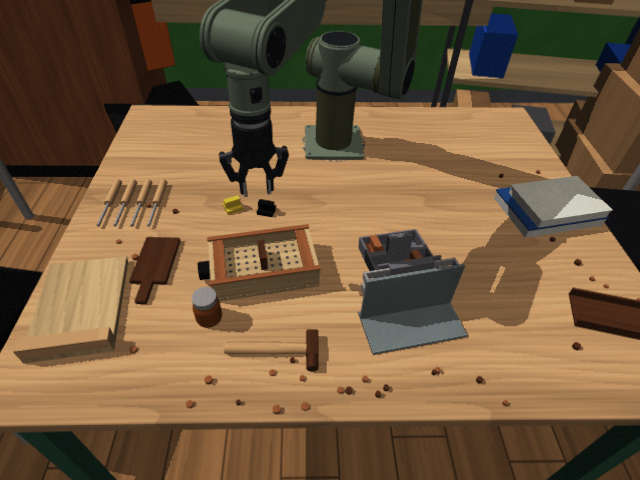

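Run:
```python
from h import *
c=cam("wrist"); save(c,"w49.png",(160,100,480,290),2.5)
def f(n,uv,z):
    P=onz(c,uv,z)-BX; print(n,(1000*np.c_[P@xb,P@yb]).round(1).tolist(), (1000*np.array([P.mean(0)@xb,P.mean(0)@yb])).round(1))
f("grip top",[(313.5,172),(330,172),(330,238),(313,238)],.08)
f("trim outer",[(170,114.5),(474,114.5)],.068)
f("lip inner",[(219,150),(425,150),(228,250),(417,250)],.064)
f("hole rows ends z38",[(236.5,154),(406.5,154),(242,234.5),(401,234)],.038)
```

```text
grip top [[-34.1, -3.4], [-34.1, 10.2], [23.6, 10.9], [23.6, -4.0]] [-5.2  3.4]
trim outer [[-79.1, -121.1], [-79.4, 127.9]] [-79.2   3.4]
lip inner [[-50.2, -84.3], [-50.4, 91.5], [41.1, -83.7], [40.8, 92.6]] [-4.7  4. ]
hole rows ends z38 [[-44.0, -75.2], [-44.2, 81.9], [34.5, -75.2], [33.7, 82.5]] [-5.   3.5]
```

View pics/w49.png

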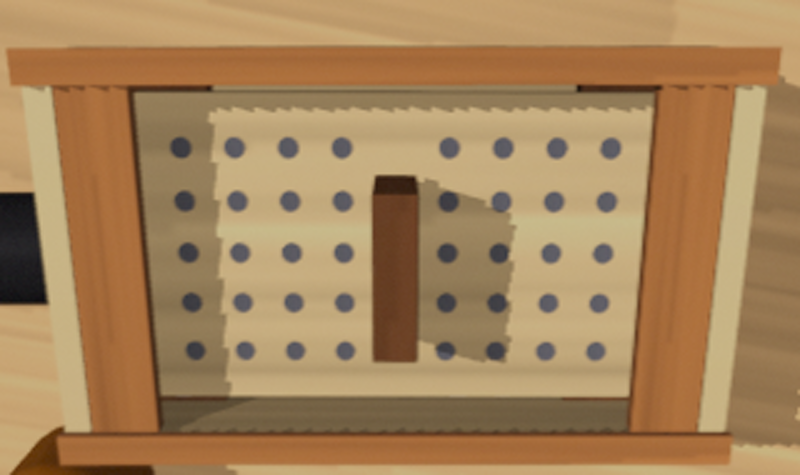

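Relative to the box, the panel is centred to within about 1 mm in x and 0.5 mm in y. The common offset in those numbers comes from the arm still settling. I'll back away and do a final check.

Call:
apply_moves(increments=[[0.5, 2, 0, -2, 0, 0, 0], [0.5, 4, 0, -2, 0, 0, 0], [0.5, 4, 0, 0, 0, 0, 0], [0.5, 2, 0, 0, 0, 0, 0], [0.5, 0, 0, 0, 0, 0, 0], [0.5, 0, 0, 0, 0, 0, 0], [0.5, 0, 0, 0, 0, 0, 0], [0.5, 0, 0, 0, 0, 0, 0]])

```text
clock: 56.68
tool_pos: [0.4455, -0.2209, 0.2741]
orientation: [[-0.983, -0.182, -0.023], [-0.182, 0.983, 0.015], [0.02, 0.019, -1.0]]
wrist_force: [0.3, -0.5, 0.1]
grip_width: 0.5
```

Run:
```python
from h import *
c=cam("top"); save(c,"t50.png",(140,100,440,325),2.6)
c=cam("scene"); save(c,"s50.png",(190,200,490,380),2.6)
go()
```

```text
t=56.77 tcp [ 0.4455 -0.221   0.2742] w 0.5 F [-0.   0.9 -0.5] ax [-0.983 -0.182  0.019] [-0.182  0.983  0.019]
```

View pics/t50.png

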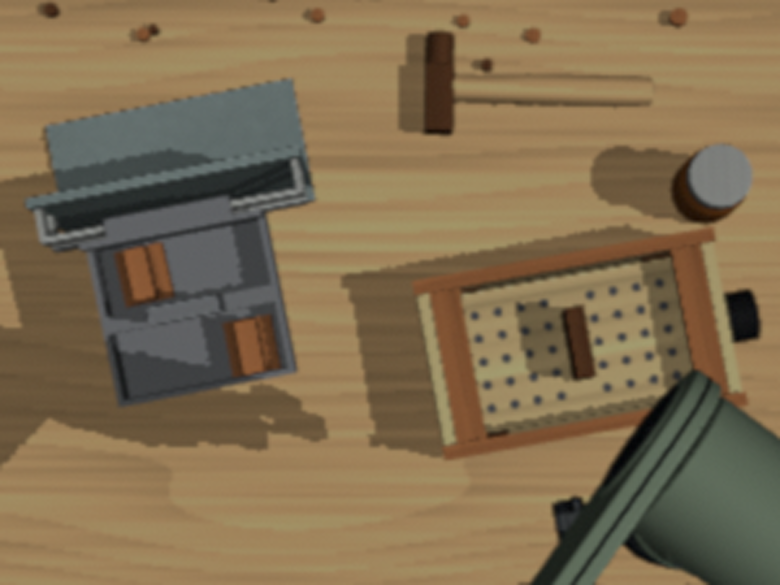

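View pics/s50.png

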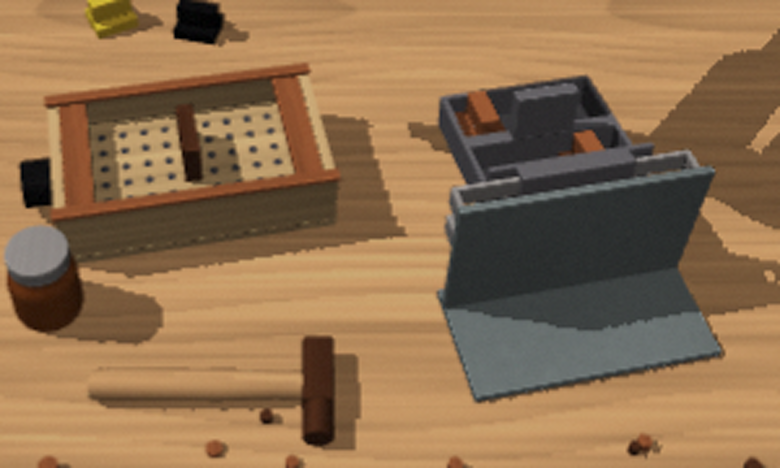

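Both views agree: the caddy hangs near the middle of the rail with both blocks in it, the panel is flat under both lips, and the jar and mallet haven't moved. Handing in.

Run:
```python
from rig import robot
print(robot.sign_off())
```

```text
the job is handed in; nothing more can be done
None
```

The sanding station is set up and the job was handed in at about 57 s of the 210 s allowed. No verdict is reported.

- **Blocks:** Two sanding blocks were present and each sits flat in its own caddy compartment. The black and yellow look-alikes were left alone. While I lowered the second block, it clipped the caddy's carrying grip and pitched about 35° in the gripper. I set it down on the bench, grasped it again and placed it cleanly.
- **Caddy:** It hangs by its lip close to the middle of the top rail, with a slight forward droop and both blocks inside. I judged the droop by eye from the pictures and did not measure the angle after release.
- **Panel:** I tilted it in with its +y end low, laid it flat on both ledges and centred it. Relative to the box frame in the same picture, the last wrist view puts it within about 1 mm along x and 0.5 mm along y. The raw numbers shared a 4–5 mm offset because the arm was still settling, so I relied on the relative measurement.
- **Bystanders:** In the last views the jar and mallet looked unmoved. The paddle was last seen in place just before the final retreat, which stayed well above it. The gripper was clear of everything.
- **Measurement disagreement:** The top camera read about 1–4 mm differently from the wrist camera for most things, and up to 7 mm for one block. I used the wrist readings for the final alignments.

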